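# Tidy the vanity: lock the mirror in its rack and stand up the toothbrushes

## Robot

A 6-joint arm with a two-finger parallel gripper is mounted at the origin on the work surface. World frame = base frame: x ahead of the robot, y to its left, z up, the work surface at z = 0. Lengths are in m, angles in rad, forces in N, time in s.
With the tool pointing down it reaches from about 0.3 to 0.875 m from the base axis. Payload 6.4 kg.
Tool frame: the origin (TCP) lies at the very end of the fingers, on their centre line; the grasp point (between the pads) lies grip_point_offset behind it (grip_point_offset is the distance from the TCP to the grasp point, in m); y points along the fingers, x is the direction in which the jaws open and shut, and the axes are right-handed (so a half turn about y gives the same grasp; the last joint's range is limited). The gripper opens to 85 mm and grips with 20 to 120 N. Pads are 22 mm wide; open, the fingers measure 114 mm over their backs; the gripper's body (76 mm by 85 mm) begins 54 mm behind the grasp point. The pads swing forward as they close: fully open they stand 13 mm farther back than shut.
Start: joints at [-0.206, 0.181, 1.607, -0, 1.354, -0.206], TCP at [0.575, 0, 0.231] pointing down, gripper open.
Joint ranges: [-2.99, 2.99], [-0.89, 2.07], [0.3, 2.58], [-1.14, 4.28], [0, 2.63], [-3.12, 3.12]. Speed limits (rad/s): [2.57, 2.57, 3.01, 3.14, 3.14, 3.14].

## Interface

Orientations are given as a unit quaternion [w, x, y, z].
In Python, from bench import get_obs, camera, camera_model, hand_in, grip_point_offset gives the robot as it stands.
- The arm moves only by the shell command python3 -m jog 'ROWS'. ROWS is JSON, a list of rows, each a list of 7 numbers: the shift along the tool's x, y, z in mm, then the turn, a rotation vector about the tool's x, y, z in degrees, then the gripper's target within -1 to 1 (shut at 1, half-way at 0, fully open at -1). In form: [[x, y, z, ax, ay, az, grip], ...]. A call has 1 to 8 rows; each row shifts and turns the commanded pose from where the row before left it, along the tool's axes as they then stand; what a row does not reach is not made up. A row lasts 1/12 s, in which the tool goes at most 41.7 mm and 7.16 degrees, less where a joint would pass 70% of its speed; a pose out of reach is approached as far as the arm can. A call is refused whole if a number of a shift passes 41.7 or a number of a turn 7.16, either way. A call with a gripper value outside its range is refused whole. The fingers move at their own pace and stop on an object; the grip force is fixed at half the most. Time passes only in rows, so rows that do not move let the fingers close. It gives the time, the measured TCP pose, the force and the opening at its end, in the units of the state.
- get_obs(): the state, without advancing time (a new reading comes with each control period).
- camera(name): name is "scene" or "side" or "wrist"; returns the picture (384x512x3 uint8, blue, green, red); there is no depth.
- camera_model(name): a dict with "K" (3x3 intrinsics, pixels), "pose" (4x4, takes a point from camera to world coordinates). Camera axes: x right, y down, z forward; pixel columns grow to the right and rows downward; lengths in m; the calibration is good to about 2 mm. A picture is of the moment at which its call begins: read the wrist's pose just before it. camera_model takes no time and is no camera call; for the wrist camera it gives the pose at the moment of the call.
- hand_in(): hands the job in, once; it reports no verdict.
The state is a dict: "time_s": time; "q": joint angles; "dq": joint speeds; "joint_efforts": joint torques, N m; "eef_pos": TCP position; "eef_rot": TCP orientation; "wrist_force": force on the tool from outside, world axes, zero at the start; "torque": the same for the moment, N m; "opening": opening from 0.0 (shut) to 1.0 (fully open).
Only numpy, scipy, OpenCV 4.12 (cv2) and the standard library are available. Lean on these libraries where they do the work, as an engineer would, in place of code of your own. Each camera call takes 0.05 s, during which the arm holds its last target.

## Task

Tidy the vanity top: swing the keeper arm of the metal rack up and over, move the mirror from its wooden stand into the rack's slot until it is fully home, and swing the keeper back down over the mirror. Also stand every toothbrush that is lying about in the white block, foot down and head up, each fully down in a cell of its own. Do not let the mirror fall over, and leave the jar, the tumbler and the soap where they are.

Things in the scene. Friction and masses are not known exactly. Their poses are not given: they have to be found in the camera images.
- block: white ceramic toothbrush block, fixed, 36 (x) x 188 (y) x 75 (z) mm, with four open square cells in a row along its y axis; each cell is 24 x 24 mm and 70 mm deep (floor 5 mm above the counter), 48 mm centre to centre, at y = -72, -24, 24, 72 mm. Origin: centre of its underside; z up; -x is its front, towards the robot
- rack: fixed aluminium mirror rack: housing 33 (x) x 110 (y) x 50 (z) mm with a slot open at the top, 13 (x) x 94 (y) mm, 45 mm deep, its floor 5 mm above the counter. 80 mm from the slot's centre towards +y, a post 24 (x) x 12 (y) mm, 135 mm high, carries the keeper arm. Origin: on the counter under the slot's centre; z up
- slot (a point): centre of the slot's mouth, on top of the rack's housing, 50 mm above the counter
- keeper (a joint): keeper arm, 10 x 10 mm bar on the rack's post, hinge along the rack's x. 0 rad = level, over the slot, pointing to the rack's -y (underside 3 mm above the mirror when home); grows as the tip swings up and over the post towards +y; 1.57 upright, 2.2 = stop, leaning back. 0.07 kg, no spring, little friction: falls by its weight to whichever side of upright it is let go
- keeper_grip (a point): centre of the grip at the keeper's tip: a dark rubber cylinder, 14 mm diameter, 20 mm long along the rack's x axis, 80 mm from the pivot. It can be pinched by its two ends from above and turns between the pads
- keeper_pivot (a point): the keeper's hinge axis on the post (axis along the rack's x), 123 mm above the counter
- stand: low wooden stand, fixed, 50 (x) x 110 (y) x 25 (z) mm, where the mirror waits upright in a loose groove along y, 14 mm wide, floor 5 mm above the counter. Origin: centre of its underside
- mirror: flat rectangular vanity mirror, white frame, 10 mm thick (x), 90 mm wide (y), 110 mm tall (z), 0.14 kg; either face may face either way. Origin: centre of its lower edge
- mirror_top (a point): centre of the mirror's upper edge
- brush1: white toothbrush, 180 mm, 30 g; None if absent. x runs from the foot (x = -90 mm) to the head (x = +90), z to the bristles. Handle 16 x 16 mm square from x = -90 to +40, then thin neck and 13 mm wide head, bristles reaching 13 mm to +z. Origin on the handle's axis. At the start it lies bristles up, foot roughly towards the robot
- brush1_foot (a point): centre of the foot (the plain end) of this toothbrush
- brush2: white toothbrush, 180 mm, 30 g; None if absent. x runs from the foot (x = -90 mm) to the head (x = +90), z to the bristles. Handle 16 x 16 mm square from x = -90 to +40, then thin neck and 13 mm wide head, bristles reaching 13 mm to +z. Origin on the handle's axis. At the start it lies bristles up, foot roughly towards the robot
- brush2_foot (a point): centre of the foot (the plain end) of this toothbrush
- brush3: white toothbrush, 180 mm, 30 g; None if absent. x runs from the foot (x = -90 mm) to the head (x = +90), z to the bristles. Handle 16 x 16 mm square from x = -90 to +40, then thin neck and 13 mm wide head, bristles reaching 13 mm to +z. Origin on the handle's axis. At the start it lies bristles up, foot roughly towards the robot
- brush3_foot (a point): centre of the foot (the plain end) of this toothbrush
- brush4: white toothbrush, 180 mm, 30 g; None if absent. x runs from the foot (x = -90 mm) to the head (x = +90), z to the bristles. Handle 16 x 16 mm square from x = -90 to +40, then thin neck and 13 mm wide head, bristles reaching 13 mm to +z. Origin on the handle's axis. At the start it lies bristles up, foot roughly towards the robot
- brush4_foot (a point): centre of the foot (the plain end) of this toothbrush
- jar: low glass cream jar, 54 mm diameter, 45 mm tall; not part of the job, to be left where it is. Origin: centre of its underside
- tumbler: glass tumbler, 68 mm diameter, 85 mm tall; not part of the job, to be left where it is. Origin: centre of its underside
- soap: white bar of soap, 55 x 85 x 25 mm; not part of the job, to be left where it is. Origin: centre of its underside
There are look-alikes about, which are no part of the job. There is more than one size of the mirror; the job needs the larger.

How it is judged:
On the way, in this order (a step that is already met when the one before it is completed fails the run):
1. the keeper is swung up and over, past upright, and stays there (joint above 1.75 rad) (value of joint keeper above 1.75 rad), for 0.2 s.
2. with the keeper back, the mirror is in the rack's slot, fully home (value of joint keeper above 1.6 rad and horizontal distance between mirror and slot below 0.006 m and z of mirror in the frame of rack below 0.01 m and angle between mirror's own z axis and vertical below 0.15 rad), for 0.2 s.
3. the keeper is swung down over the mirror (joint below 0.1 rad) (value of joint keeper below 0.1 rad and horizontal distance between mirror and slot below 0.006 m and z of mirror in the frame of rack below 0.01 m and angle between mirror's own z axis and vertical below 0.15 rad), for 0.2 s.
At the end, for the whole second after the job is handed in: Mirror within 6 mm of the slot's centre, lower edge within 5 mm of the slot floor, tilt under 0.15 rad, keeper below 0.1 rad; every toothbrush present head up in a cell, foot within 8 mm of the cell floor, within 0.3 rad of upright, all at rest (all of step 3 and linear speed of each of mirror, brush1, brush2, brush3, brush4 below 0.03 m/s and z of each of brush1_foot, brush2_foot, brush3_foot, brush4_foot in the frame of block below 0.013 m and x of brush1_foot in the frame of block between -0.02 and 0.02 m and y of brush1_foot in the frame of block between -0.09 and 0.09 m and angle between each of brush1, brush2, brush3, brush4's own x axis and vertical below 0.3 rad and x of brush2_foot in the frame of block between -0.02 and 0.02 m and y of brush2_foot in the frame of block between -0.09 and 0.09 m and x of brush3_foot in the frame of block between -0.02 and 0.02 m and y of brush3_foot in the frame of block between -0.09 and 0.09 m and x of brush4_foot in the frame of block between -0.02 and 0.02 m and y of brush4_foot in the frame of block between -0.09 and 0.09 m); the robot touches nothing.
It fails at once if the mirror falls over (tilts past 0.8 rad) (angle between mirror's own z axis and vertical above 0.8 rad).
It fails at once if the jar, the tumbler or the soap is moved by more than 30 mm (distance of any of jar, tumbler, soap from where it was at the start of the episode above 0.03 m).
Of brush1, brush2, brush3, brush4 only 2 to 4 are there at a start; the rules pass over those that are not, and their reading is None.
At some moment in a run one of brush1, brush2, brush3, brush4 may be knocked a few centimetres aside while the robot is not near it.
It also fails if it takes over 210 s, if anything falls off the work surface, if the arm or the gripper's body presses on something with over 40 N, if the wrist force passes 120 N, or if a joint passes its speed limit or range.

## Working session

There is one attempt and no reset: what is moved stays moved. The work goes in short steps, Python scripts to look and compute and a shell command to move; the robot and the scene stay as the last step left them, time stands still between calls to the robot, and variables do not carry over. Pictures are saved under pics/ and viewed, and the job is handed in when it is done.

```bash
mkdir -p pics; ls
python3 - <<'E'
from bench import *
import cv2,numpy as np
o=get_obs();print(o['time_s'],o['eef_pos'],o['eef_rot'],grip_point_offset)
for n in("scene","side","wrist"):
    cv2.imwrite(f"pics/{n}0.png",camera(n));m=camera_model(n);print(n,np.round(m['K'],1).tolist(),np.round(m['pose'],3).tolist())
E
```

```text
pics
0.0 [5.74431430e-01 1.19377684e-04 2.30358178e-01] [ 7.07240312e-01 -7.06972674e-01  6.52127540e-04  5.94488021e-04] 0.0187
scene [[385.6, 0.0, 255.5], [0.0, 385.6, 195.1], [0.0, 0.0, 1.0]] [[-0.601, 0.674, -0.429, 0.972], [0.799, 0.501, -0.332, 0.361], [-0.008, -0.542, -0.84, 0.994], [0.0, 0.0, 0.0, 1.0]]
side [[351.1, 0.0, 257.2], [0.0, 351.1, 189.4], [0.0, 0.0, 1.0]] [[0.995, -0.068, 0.067, 0.427], [-0.092, -0.494, 0.865, -0.829], [-0.025, -0.867, -0.498, 0.576], [0.0, 0.0, 0.0, 1.0]]
wrist [[266.4, 0.0, 254.6], [0.0, 266.4, 194.2], [0.0, 0.0, 1.0]] [[1.0, -0.0, -0.0, 0.574], [-0.001, -0.952, -0.307, 0.078], [-0.0, 0.307, -0.952, 0.375], [0.0, 0.0, 0.0, 1.0]]
```

View pics/scene0.png

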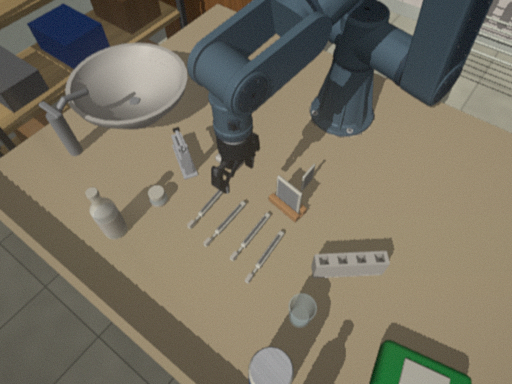

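View pics/side0.png

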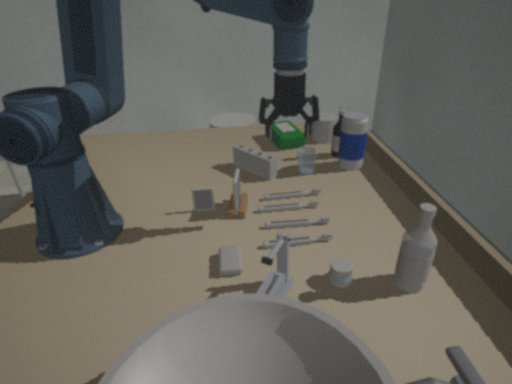

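View pics/wrist0.png

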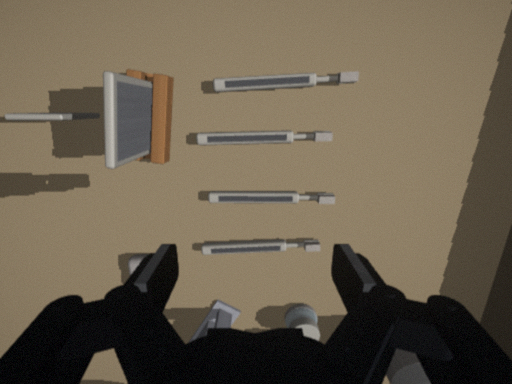

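```bash
cat > h.py <<'E'
from bench import *
import cv2,numpy as np
from scipy.spatial.transform import Rotation as R
def ray(m,uv):
    K=np.array(m['K']);T=np.array(m['pose'])
    d=np.linalg.inv(K)@np.array([uv[0],uv[1],1.]);return T[:3,3],T[:3,:3]@d
def onplane(m,uv,z):
    o,d=ray(m,uv);return np.round(o+d*(z-o[2])/d[2],4)
def proj(m,p):
    K=np.array(m['K']);T=np.array(m['pose']);c=T[:3,:3].T@(np.array(p)-T[:3,3]);q=K@c;return np.round(q[:2]/q[2],1)
def tri(*mu):
    A=np.zeros((3,3));b=np.zeros(3)
    for m,uv in mu:
        o,d=ray(m,uv);d=d/np.linalg.norm(d);P=np.eye(3)-np.outer(d,d);A+=P;b+=P@o
    return np.round(np.linalg.solve(A,b),4)
def crop(img,x0,y0,x1,y1,s,name):
    cv2.imwrite(name,cv2.resize(img[y0:y1,x0:x1],None,fx=s,fy=s,interpolation=cv2.INTER_CUBIC))
def st():
    o=get_obs();r=R.from_quat(np.roll(o['eef_rot'],-1)).as_matrix()
    print('t',round(o['time_s'],2),'p',np.round(np.array(o['eef_pos'])*1e3,1),'F',np.round(o['wrist_force'],1),'op',round(o['opening'],3));print(np.round(r,3).tolist());return o,r
E
python3 - <<'E'
from h import *
a=cv2.imread('pics/scene0.png');b=cv2.imread('pics/side0.png')
crop(a,150,110,350,260,4,'pics/c1.png');crop(b,180,120,360,310,3,'pics/c2.png');crop(a,270,230,400,340,5,'pics/c3.png')
E
```

```text
(no output)
```

View pics/c1.png

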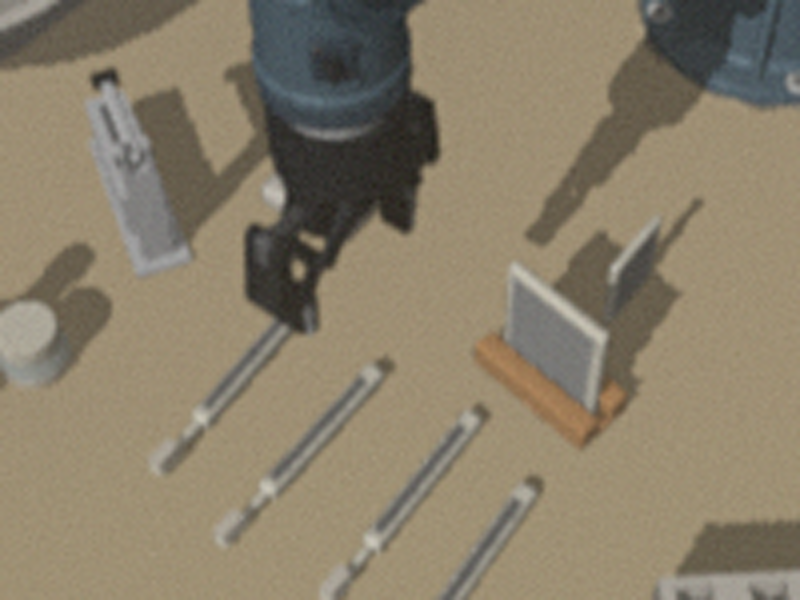

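View pics/c2.png

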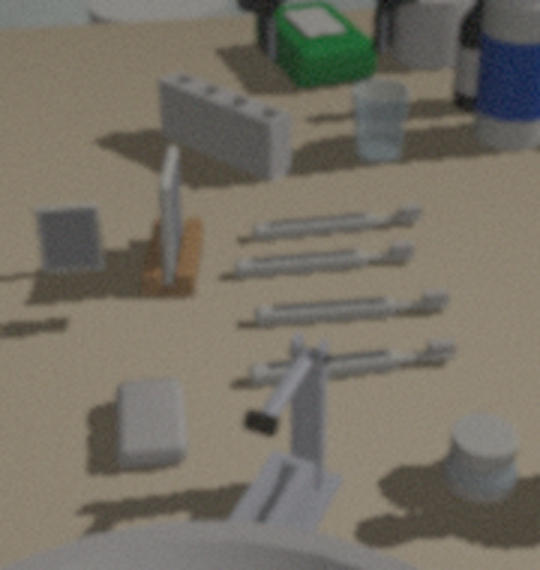

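View pics/c3.png

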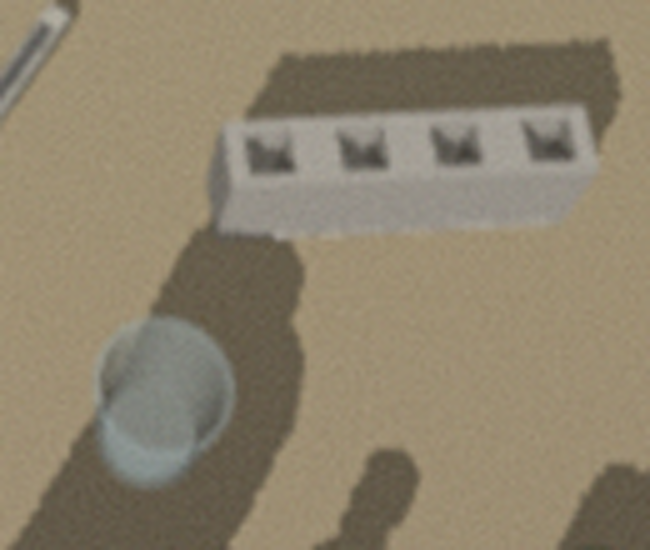

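Run:
```python
from h import *
s=camera_model('scene');d=camera_model('side')
S=lambda x,y:(150+x/4,110+y/4); D=lambda x,y:(180+x/3,120+y/3); C=lambda x,y:(270+x/5,230+y/5)
print('grip',tri((s,S(105,80)),(d,D(262,422))))
print('pivot?',tri((s,S(130,155)),(d,D(310,350))))
print('block top corners',[onplane(s,C(*p),.075) for p in [(225,122),(583,103),(598,165),(230,185)]])
print('cells',[onplane(s,C(*p),.075) for p in [(270,153),(363,150),(457,146),(549,142)]])
print('housing scene', [onplane(s,S(*p),.05) for p in [(138,272),(190,262)]])
print('housing side', [onplane(d,D(*p),.05) for p in [(275,455),(342,478)]])
for n,p in dict(mtL=(512,265),mtR=(607,332)).items(): print(n,onplane(s,S(*p),.115))
print('stand side',[onplane(d,D(*p),.025) for p in [(150,275),(195,278),(203,220),(153,220)]])
print('tumbler',onplane(d,(307,168),0),'jar',onplane(d,(341,280),0),'soap',onplane(d,(230,262),.025))
w=camera_model('wrist')
for f,h in [((217,86),(355,76)),((200,140),(330,136)),((210,198),(334,200)),((204,248),(319,246))]:
  print(onplane(w,f,.012),onplane(w,h,.012))
```

```text
grip [ 0.4817 -0.3165  0.1224]
pivot? [ 0.5242 -0.2496  0.1243]
block top corners [array([0.5553, 0.231 , 0.075 ]), array([0.4356, 0.3737, 0.075 ]), array([0.4622, 0.3953, 0.075 ]), array([0.5832, 0.2515, 0.075 ])]
cells [array([0.5562, 0.2585, 0.075 ]), array([0.5264, 0.2957, 0.075 ]), array([0.4958, 0.3331, 0.075 ]), array([0.4657, 0.3696, 0.075 ])]
housing scene [array([ 0.5671, -0.2195,  0.05  ]), array([ 0.5368, -0.1942,  0.05  ])]
housing side [array([ 0.4959, -0.2706,  0.05  ]), array([ 0.5389, -0.2986,  0.05  ])]
mtL [0.434  0.0271 0.115 ]
mtR [0.4413 0.1112 0.115 ]
stand side [array([0.4124, 0.0116, 0.025 ]), array([0.4546, 0.0009, 0.025 ]), array([0.4694, 0.1075, 0.025 ]), array([0.4181, 0.1144, 0.025 ])]
tumbler [ 0.6993  0.3027 -0.    ] jar [ 0.6541 -0.2627  0.    ] soap [ 0.4071 -0.2008  0.025 ]
[0.527  0.1048 0.012 ] [0.7002 0.1163 0.012 ]
[0.5012 0.0375 0.012 ] [0.6752 0.0426 0.012 ]
[ 0.5104 -0.0447  0.012 ] [ 0.6888 -0.0479  0.012 ]
[ 0.497  -0.1255  0.012 ] [ 0.6727 -0.1222  0.012 ]
```

Candidates: metal rack at scene (184,153) vs the tap at (60,130). Mirror: the larger at (290,195) in the wooden stand vs the smaller at (313,172), free-standing, which is a look-alike. Four brushes at (205,207), (225,222), (251,235) and (266,255). The keeper comes first, so I'm moving in for a close look.

```bash
python3 -m jog '[[-10,0,-30,0,6.5,0,-1],[-12,0,-30,0,6.5,0,-1],[0,0,-30,0,6.5,0,-1],[0,0,-30,0,6.5,0,-1],[0,0,-30,0,6.5,0,-1],[0,0,0,0,0,0,-1]]'
python3 - <<'E'
from h import *
import time
o,r=st();w=camera_model('wrist');im=camera('wrist');cv2.imwrite('pics/w1.png',cv2.resize(im,None,fx=1.5,fy=1.5));np.save('w1.npy',w['pose'])
E
```

```text
time_s: 0.65
eef_pos: [0.518, -0.147, 0.231]
eef_rot: [-0.677, 0.679, -0.201, 0.201]
wrist_force: [0.1, -0.3, 0.5]
opening: 1.0
t 0.65 p [ 518. -147.  231.] F [ 0.1 -0.3  0.5] op 1.0
[[0.838, -0.001, 0.545], [-0.545, -0.002, 0.838], [-0.0, -1.0, -0.002]]
```

View pics/w1.png

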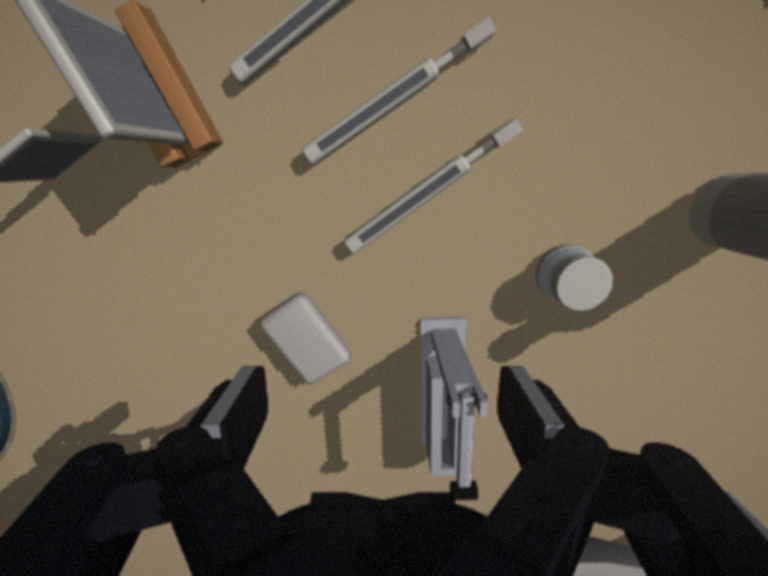

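The rack's housing is at (420–466, 320–475), the dark grip at (463,490) and the pivot around (465,400), all in the 1.5x picture. The jaws are parallel to the rack. The soap and jar are clear of it.

Run:
```python
from h import *
w=camera_model('wrist');w['pose']=np.load('w1.npy')
f=lambda x,y,z:onplane(w,(x/1.5,y/1.5),z)
a,b,c=f(420,320,.05),f(466,320,.05),f(429,475,.05)
print(a,b,c,'w',np.linalg.norm(b-a),'len',np.linalg.norm(c-a),'ydir',(a-c)/np.linalg.norm(a-c))
print('slot BL',f(432,468,.05),f(453,471,.05),'slot TL',f(429,362,.05))
print('grip ends',f(450,491,.123),f(478,491,.123))
print('post top',f(432,330,.135),f(455,330,.135))
```

```text
[ 0.5171 -0.2104  0.05  ] [ 0.5508 -0.2324  0.05  ] [ 0.4373 -0.3585  0.05  ] w 0.040245372404787066 len 0.16823094245708783 ydir [0.47434793 0.88033746 0.        ]
slot BL [ 0.4443 -0.3527  0.05  ] [ 0.46   -0.3674  0.05  ] slot TL [ 0.5026 -0.2499  0.05  ]
grip ends [ 0.4709 -0.3188  0.123 ] [ 0.4895 -0.3309  0.123 ]
post top [ 0.5314 -0.1869  0.135 ] [ 0.544  -0.1951  0.135 ]
```

```bash
python3 -m jog '[[15,0,-38,0,0,0,-1],[15,0,-38,0,0,0,-1],[15,3,-38,0,0,0,-1],[13,3,-38,0,0,0,-1],[0,5,-7,0,0,0,-1],[0,0,0,0,0,0,-1],[0,0,0,0,0,0,-1]]'
python3 - <<'E'
from h import *
o,r=st();w=camera_model('wrist');im=camera('wrist');cv2.imwrite('pics/w2.png',im);np.save('w2.npy',w['pose'])
crop(im,130,140,390,340,3,'pics/w2c.png')
E
```

```text
time_s: 1.28
eef_pos: [0.4833, -0.307, 0.2195]
eef_rot: [0.679, -0.678, 0.198, -0.197]
wrist_force: [-0.2, -0.9, -0.6]
opening: 1.001
t 1.28 p [ 483.3 -307.   219.5] F [-0.2 -0.9 -0.6] op 1.001
[[0.844, -0.001, 0.537], [-0.537, 0.002, 0.844], [-0.002, -1.0, 0.001]]
```

View pics/w2c.png

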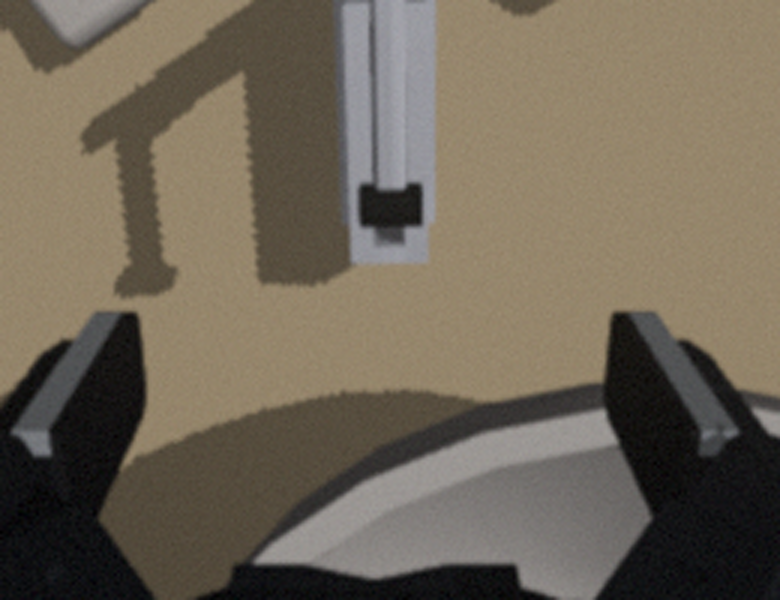

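The rack is aligned with the jaws. The dark grip is at crop (391,206), 62 px wide, and the housing's near corners are at (350,262) and (428,262).

Run:
```python
from h import *
w=camera_model('wrist');w['pose']=np.load('w2.npy');s=camera_model('scene')
f=lambda x,y,z:onplane(w,(130+x/3,140+y/3),z)
t=np.array(get_obs()['eef_pos'])
X=np.array([.844,-.537,0]);Y=np.array([.537,.844,0])
for n,p in dict(g1=(360,206,.13),g2=(422,206,.13),gc=(391,206,.128),gcz123=(391,206,.123),h1=(350,262,.05),h2=(428,262,.05),sl1=(376,243,.05),sl2=(405,243,.05),hl=(340,0,.05),hr=(437,0,.05),sTL=(370,0,.05)).items():
  P=f(*p);print(n,P,'rack-aligned rel tcp x,y mm',np.round([(P-t)@X*1e3,(P-t)@Y*1e3],1))
```

```text
g1 [ 0.4737 -0.3146  0.13  ] rack-aligned rel tcp x,y mm [ -4.1 -12.2]
g2 [ 0.49  -0.325  0.13 ] rack-aligned rel tcp x,y mm [ 15.2 -12.2]
gc [ 0.4815 -0.3205  0.128 ] rack-aligned rel tcp x,y mm [  5.6 -13. ]
gcz123 [ 0.4806 -0.3221  0.123 ] rack-aligned rel tcp x,y mm [  5.7 -14.8]
h1 [ 0.4385 -0.3588  0.05  ] rack-aligned rel tcp x,y mm [-10.1 -68.4]
h2 [ 0.4667 -0.3768  0.05  ] rack-aligned rel tcp x,y mm [ 23.4 -68.4]
sl1 [ 0.4526 -0.3574  0.05  ] rack-aligned rel tcp x,y mm [  1.  -59.6]
sl2 [ 0.4631 -0.364   0.05  ] rack-aligned rel tcp x,y mm [ 13.5 -59.6]
hl [ 0.4957 -0.2638  0.05  ] rack-aligned rel tcp x,y mm [-12.8  42.5]
hr [ 0.5273 -0.2839  0.05  ] rack-aligned rel tcp x,y mm [24.6 42.5]
sTL [ 0.5054 -0.27    0.05  ] rack-aligned rel tcp x,y mm [-1.3 42.5]
```

```bash
python3 -m jog '[[6,15,-13.5,0,0,0,-1],[0,25,0,0,0,0,-1],[0,25,0,0,0,0,-1],[0,25,0,0,0,0,-1],[0,14,0,0,0,0,-1],[0,0,0,0,0,0,-1]]' | tail -4; python3 -m jog '[[0,0,0,0,0,0,0.6],[0,0,0,0,0,0,1],[0,0,0,0,0,0,1],[0,0,0,0,0,0,1],[0,0,0,0,0,0,1],[0,0,0,0,0,0,1],[0,0,0,0,0,0,1],[0,0,0,0,0,0,1]]'
python3 - <<'E'
from h import *
o,r=st();im=camera('wrist');cv2.imwrite('pics/w3.png',im)
E
```

```text
eef_pos: [0.4802, -0.3188, 0.1128]
eef_rot: [0.68, -0.678, 0.199, -0.195]
wrist_force: [-0.9, 1.3, 0.0]
opening: 0.996
time_s: 2.5
eef_pos: [0.4798, -0.322, 0.1176]
eef_rot: [0.679, -0.679, 0.199, -0.197]
wrist_force: [-7.9, 6.1, 12.3]
opening: 0.211
t 2.5 p [ 479.8 -322.   117.6] F [-7.9  6.1 12.3] op 0.211
[[0.844, -0.003, 0.537], [-0.537, 0.002, 0.844], [-0.003, -1.0, -0.0]]
```

View pics/w3.png

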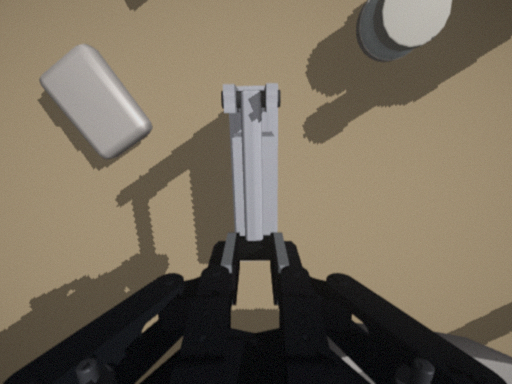

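```bash
python3 -m jog '[[-1,-7,0.3,0,0,0,1],[0,-6.9,0.9,0,0,0,1],[0,-13.5,3.6,0,0,0,1],[0,-12.6,5.9,0,0,0,1],[0,-11.4,8,0,0,0,1],[0,-9.9,9.9,0,0,0,1]]'|tail -4;  python3 -m jog '[[0,-8,11.4,0,0,0,1],[0,-5.9,12.6,0,0,0,1],[0,-3.6,13.5,0,0,0,1],[0,-1.2,13.9,0,0,0,1],[0,0,0,0,0,0,1]]'
python3 - <<'E'
from h import *
st();im=camera('side');crop(im,180,120,380,270,4,'pics/s4.png')
E
```

```text
eef_pos: [0.4951, -0.2966, 0.1774]
eef_rot: [0.679, -0.678, 0.199, -0.197]
wrist_force: [1.4, 3.2, -11.2]
opening: 0.207
time_s: 3.47
eef_pos: [0.5227, -0.2522, 0.1972]
eef_rot: [-0.679, 0.679, -0.199, 0.196]
wrist_force: [-11.1, 4.1, 0.3]
opening: 0.201
t 3.47 p [ 522.7 -252.2  197.2] F [-11.1   4.1   0.3] op 0.201
[[0.844, -0.004, 0.536], [-0.536, 0.001, 0.844], [-0.004, -1.0, -0.001]]
```

View pics/s4.png

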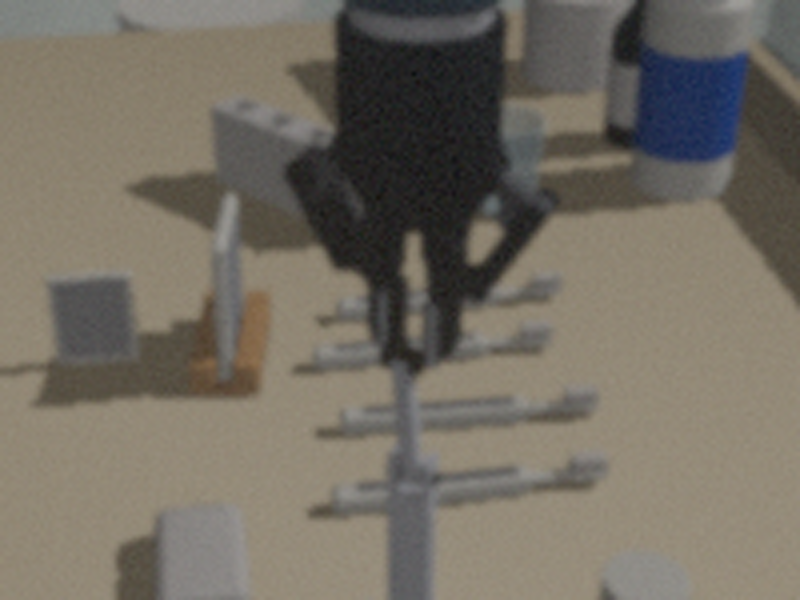

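The keeper is upright and held in the pads, at crop (405,360–480). I'll carry it over.

```bash
python3 -m jog '[[0,1.2,13.9,0,0,0,1],[0,3.6,13.5,0,0,0,1],[0,5.9,12.6,0,0,0,1],[0,2,3,0,0,0,1],[0,0,0,0,0,0,0],[0,0,0,0,0,0,-1],[0,0,0,0,0,0,-1],[0,0,0,0,0,0,-1]]'
python3 - <<'E'
from h import *
st();im=camera('side');crop(im,180,120,380,270,4,'pics/s5.png')
E
```

```text
time_s: 4.18
eef_pos: [0.5473, -0.2192, 0.1849]
eef_rot: [-0.678, 0.679, -0.197, 0.199]
wrist_force: [-0.7, 0.2, -0.1]
opening: 0.741
t 4.18 p [ 547.3 -219.2  184.9] F [-0.7  0.2 -0.1] op 0.741
[[0.843, 0.002, 0.537], [-0.537, -0.002, 0.843], [0.003, -1.0, -0.0]]
```

View pics/s5.png

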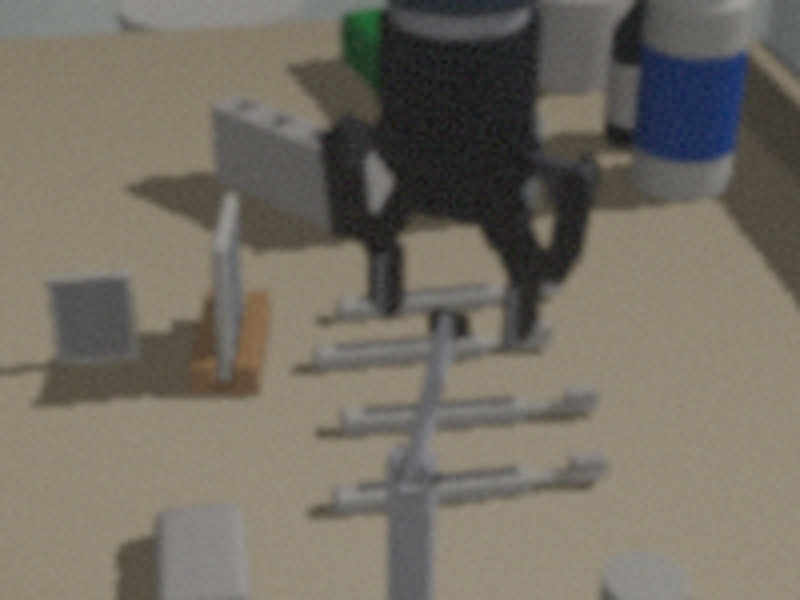

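The keeper is leaning back and free. Next: up, then a look at the clear slot.

```bash
python3 -m jog '[[0,-25,0,0,0,0,-1],[0,-25,0,0,0,0,-1],[-3,0,-36,0,0,0,-1],[-3,0,-36,0,0,0,-1],[0,8,-36,0,0,0,-1],[0,10,0,0,0,0,-1],[0,0,0,0,0,0,-1],[0,0,0,0,0,0,-1]]'
python3 - <<'E'
from h import *
o,r=st();w=camera_model('wrist');im=camera('wrist');cv2.imwrite('pics/w6.png',im);np.save('w6.npy',w['pose']);np.save('t6.npy',o['eef_pos'])
crop(im,160,60,360,260,4,'pics/w6c.png');crop(im,160,60,360,210,4,'pics/w6c.png')
E
```

```text
time_s: 4.9
eef_pos: [0.4829, -0.3063, 0.2151]
eef_rot: [0.679, -0.678, 0.199, -0.198]
wrist_force: [0.4, -0.1, 0.3]
opening: 0.998
t 4.9 p [ 482.9 -306.3  215.1] F [ 0.4 -0.1  0.3] op 0.998
[[0.843, -0.001, 0.538], [-0.538, 0.001, 0.843], [-0.001, -1.0, 0.001]]
```

View pics/w6.png

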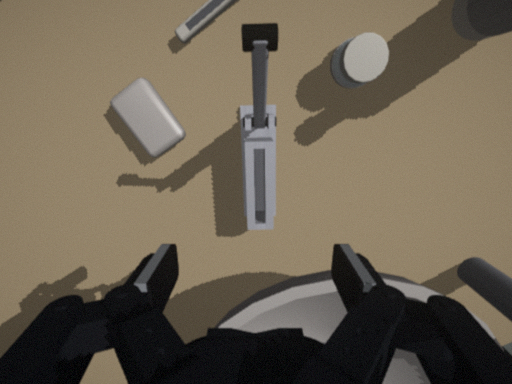

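The slot is fully visible at (254–265, 148–222) and the keeper leans back at (260,38). I'll measure the edges by profile.

Run:
```python
from h import *
im=cv2.imread('pics/w6.png');g=cv2.cvtColor(im,cv2.COLOR_BGR2GRAY).astype(float)
w=camera_model('wrist');w['pose']=np.load('w6.npy');t=np.load('t6.npy')
print(g[160:215,236:284].mean(0).round().astype(int).tolist())
for r in (165,185,205): print(r,g[r-4:r+5,236:284].mean(0).round().astype(int).tolist())
print(g[130:240,257:263].mean(1).round().astype(int).tolist())
crop(im,225,130,295,240,5,'pics/w6c.png')
```

```text
[79, 80, 79, 80, 80, 80, 82, 86, 92, 107, 133, 149, 151, 151, 151, 151, 152, 145, 118, 92, 85, 87, 88, 87, 89, 89, 87, 81, 81, 123, 148, 152, 151, 151, 151, 151, 151, 152, 151, 148, 139, 137, 136, 136, 136, 136, 136, 136]
165 [79, 79, 79, 80, 79, 81, 87, 88, 99, 129, 149, 154, 152, 153, 154, 153, 153, 140, 100, 85, 89, 90, 89, 89, 91, 92, 89, 80, 85, 139, 154, 153, 152, 154, 153, 153, 153, 154, 153, 147, 140, 137, 134, 137, 135, 136, 136, 136]
185 [79, 80, 78, 80, 79, 79, 82, 87, 90, 103, 140, 152, 153, 151, 151, 152, 152, 145, 113, 90, 86, 89, 90, 89, 91, 91, 89, 82, 82, 122, 148, 152, 151, 151, 152, 151, 152, 152, 150, 147, 138, 137, 136, 136, 136, 137, 137, 137]
205 [80, 79, 80, 80, 80, 79, 80, 83, 90, 93, 114, 142, 150, 148, 149, 149, 150, 149, 135, 100, 85, 90, 92, 90, 90, 91, 89, 86, 80, 107, 141, 150, 149, 150, 150, 150, 150, 151, 152, 149, 140, 137, 135, 136, 137, 137, 137, 137]
[159, 158, 158, 158, 158, 157, 148, 130, 108, 103, 110, 130, 152, 158, 155, 158, 156, 153, 134, 101, 90, 92, 89, 90, 90, 91, 90, 91, 91, 91, 90, 88, 92, 89, 89, 90, 89, 90, 91, 90, 90, 91, 90, 90, 90, 91, 90, 90, 88, 90, 90, 90, 90, 90, 90, 89, 90, 88, 91, 90, 90, 89, 90, 90, 89, 90, 88, 89, 91, 89, 90, 92, 90, 90, 89, 91, 90, 91, 91, 91, 81, 66, 61, 63, 63, 63, 63, 63, 64, 62, 70, 84, 101, 124, 148, 155, 153, 154, 152, 146, 139, 133, 137, 137, 135, 137, 135, 136, 138, 136]
```

View pics/w6c.png

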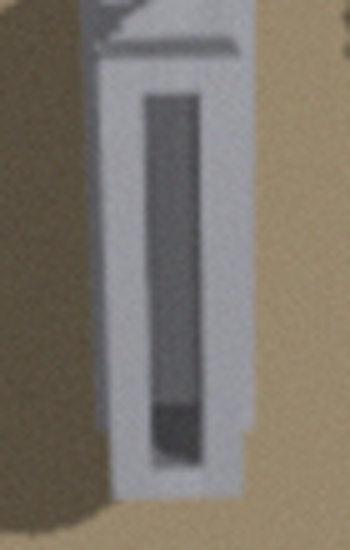

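Run:
```python
from h import *
w=camera_model('wrist');w['pose']=np.load('w6.npy');t=np.load('t6.npy')
a=onplane(w,(258.9,148.6),.05);b=onplane(w,(260.4,223.0),.05)
print(a,b,np.linalg.norm(a-b),'centre',(a+b)/2,'yaw y-axis deg',np.degrees(np.arctan2(-(a-b)[0],(a-b)[1])))
print(np.linalg.norm(onplane(w,(254.3,185),.05)-onplane(w,(264.9,185),.05)))
print('hous end',onplane(w,(247.6,229.3),.05),onplane(w,(273.6,229.3),.05))
print(np.degrees(np.arctan2(.538,.843)))
# small vs: mirror estimate from wrist0
w0=camera_model('wrist')
```

```text
[ 0.5056 -0.2807  0.05  ] [ 0.4572 -0.3608  0.05  ] 0.09358723203514466 centre [ 0.4814  -0.32075  0.05   ] yaw y-axis deg -31.14224747962715
0.012731849826321388
hous end [ 0.4388 -0.3594  0.05  ] [ 0.4667 -0.3772  0.05  ]
32.545893395214165
```

```bash
python3 -m jog '[[0,-30,0,0,0,0,-1],[-24,-15,30,0,0,0,-1],[-24,0,30,0,0,0,-1],[-24,0,30,0,0,0,-1],[-24,0,30,0,0,0,-1],[-24,0,30,0,0,0,-1],[-24,0,30,0,0,0,-1],[-24,0,30,0,0,0,-1]]'|head -2;python3 -m jog '[[-24,0,30,0,0,0,-1],[-24,0,30,0,0,0,-1],[-24,0,30,0,0,0,-1],[0,0,0,0,-6.9,0,-1],[0,0,0,0,-6.9,0,-1],[0,0,0,0,-6.9,0,-1],[0,0,0,0,-6.9,0,-1],[0,0,0,0,0,0,-1]]'
python3 - <<'E'
from h import *
o,r=st();w=camera_model('wrist');im=camera('wrist');cv2.imwrite('pics/w7.png',im);np.save('w7.npy',w['pose'])
E
```

```text
time_s: 5.62
eef_pos: [0.4544, -0.0362, 0.2615]
time_s: 6.28
eef_pos: [0.4421, 0.077, 0.2613]
eef_rot: [0.707, -0.707, 0.027, -0.028]
wrist_force: [0.0, -1.0, -0.3]
opening: 0.999
t 6.28 p [442.1  77.  261.3] F [ 0.  -1.  -0.3] op 0.999
[[0.997, 0.001, 0.079], [-0.079, 0.0, 0.997], [0.001, -1.0, 0.0]]
```

View pics/w7.png

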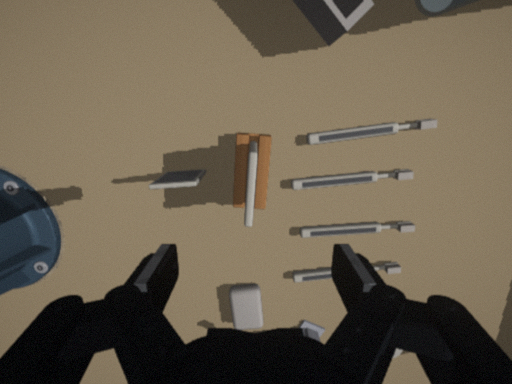

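The mirror's top edge runs (253,143)–(249,226), seen from above. The small look-alike is at (177,180).

Run:
```python
from h import *
im=cv2.imread('pics/w7.png');crop(im,215,120,295,240,5,'pics/w7c.png')
g=cv2.cvtColor(im,cv2.COLOR_BGR2GRAY).astype(int)
for r in (150,165,180,195,210,220): print(r,g[r-1:r+2,236:272].mean(0).round().astype(int).tolist())
```

```text
150 [62, 66, 63, 65, 62, 65, 67, 68, 65, 69, 65, 60, 57, 61, 67, 77, 79, 84, 91, 101, 113, 86, 75, 99, 107, 110, 108, 110, 112, 117, 117, 117, 114, 115, 122, 126]
165 [60, 62, 63, 65, 63, 67, 66, 68, 68, 67, 59, 61, 78, 113, 141, 151, 157, 162, 171, 171, 147, 100, 99, 106, 108, 107, 109, 114, 116, 117, 115, 118, 121, 121, 128, 129]
180 [62, 65, 64, 64, 64, 68, 65, 67, 66, 59, 55, 80, 112, 142, 150, 157, 166, 172, 171, 133, 95, 100, 105, 108, 109, 110, 115, 115, 116, 117, 119, 128, 130, 131, 131, 133]
195 [62, 65, 65, 65, 68, 66, 67, 66, 63, 56, 75, 111, 139, 154, 161, 167, 173, 172, 129, 95, 100, 109, 108, 110, 110, 110, 118, 117, 119, 118, 122, 130, 130, 129, 131, 130]
210 [130, 129, 130, 132, 128, 132, 129, 131, 114, 90, 110, 140, 152, 160, 167, 176, 174, 143, 129, 127, 129, 125, 127, 128, 126, 124, 124, 127, 127, 130, 132, 130, 131, 130, 131, 132]
220 [130, 132, 131, 131, 132, 131, 132, 124, 95, 98, 130, 147, 160, 166, 173, 171, 152, 133, 129, 132, 135, 131, 130, 132, 131, 132, 130, 131, 130, 131, 132, 131, 130, 131, 132, 133]
```

View pics/w7c.png

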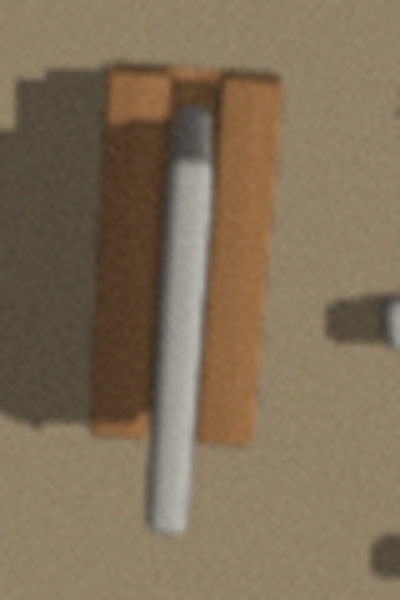

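Run:
```python
from h import *
w=camera_model('wrist');w['pose']=np.load('w7.npy')
a=onplane(w,(253.4,152),.115);b=onplane(w,(248.5,226.3),.115)
print(a,b,np.linalg.norm(a-b),(a+b)/2,np.degrees(np.arctan2(-(a-b)[0],(a-b)[1])))
for p in [(108/5+215,66/5+120),(280/5+215,77/5+120),(91/5+215,434/5+120),(252/5+215,444/5+120)]: print(onplane(w,p,.025))
```

```text
[0.4438 0.1095 0.115 ] [0.4308 0.0217 0.115 ] 0.0887571968912944 [0.4373 0.0656 0.115 ] -8.422238915034438
[0.4212 0.1235 0.025 ]
[0.4689 0.1167 0.025 ]
[0.4051 0.0147 0.025 ]
[0.4538 0.0075 0.025 ]
```

The chord is 88.8 mm, so this is the larger mirror, at yaw -8.4° and centre (0.437, 0.066). I'll align and descend with a half-open hand.

```bash
python3 -m jog '[[0,0,0,0,3.9,0,-0.2],[-3,20,-12,0,0,0,-0.2],[0,35,0,0,0,0,-0.2],[0,0,0,0,0,0,-0.2],[0,0,0,0,0,0,-0.2]]'
python3 - <<'E'
from h import *
o,r=st();w=camera_model('wrist');im=camera('wrist');cv2.imwrite('pics/w8.png',im)
print(proj(w,[.4373,.0656,.115]))
E
```

```text
time_s: 6.75
eef_pos: [0.4359, 0.0647, 0.2048]
eef_rot: [0.705, -0.705, 0.056, -0.054]
wrist_force: [-0.9, 0.5, 0.7]
opening: 0.602
t 6.75 p [435.9  64.7 204.8] F [-0.9  0.5  0.7] op 0.602
[[0.988, -0.004, 0.155], [-0.155, 0.001, 0.988], [-0.004, -1.0, 0.0]]
[256.2 195.6]
```

View pics/w8.png

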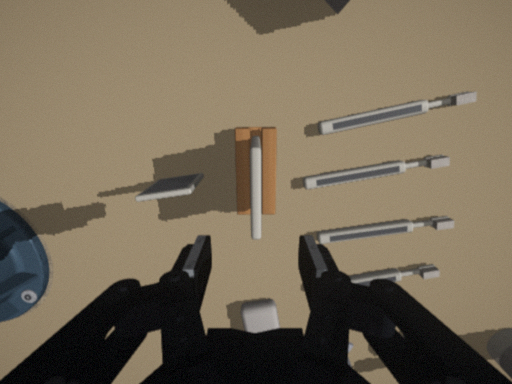

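The mirror sits centred between the jaws and parallel to them at (256,195). Going down and gripping.

```bash
python3 -m jog '[[1,30,0,0,0,0,-0.2],[0,30,0,0,0,0,-0.2],[0,30,0,0,0,0,-0.2],[0,25,0,0,0,0,-0.2],[0,11,0,0,0,0,-0.2],[0,0,0,0,0,0,-0.2]]'; python3 -m jog '[[0,0,0,0,0,0,0.5],[0,0,0,0,0,0,0.7],[0,0,0,0,0,0,0.8],[0,0,0,0,0,0,1],[0,0,0,0,0,0,1],[0,0,0,0,0,0,1],[0,0,0,0,0,0,1],[0,0,0,0,0,0,1]]'
python3 - <<'E'
from h import *
st()
E
```

```text
time_s: 7.3
eef_pos: [0.4378, 0.0643, 0.0788]
eef_rot: [0.705, -0.705, 0.055, -0.054]
wrist_force: [-0.3, 0.4, 0.5]
opening: 0.599
time_s: 7.97
eef_pos: [0.4382, 0.0642, 0.0815]
eef_rot: [0.705, -0.705, 0.054, -0.054]
wrist_force: [-6.5, 1.5, 13.8]
opening: 0.106
t 7.97 p [438.2  64.2  81.5] F [-6.5  1.5 13.8] op 0.106
[[0.988, -0.0, 0.153], [-0.153, 0.0, 0.988], [-0.0, -1.0, -0.0]]
```

Gripped, with an opening of 9 mm. Lift and carry.

```bash
python3 -m jog '[[0,-10,0,0,0,0,1],[0,-15,0,0,0,0,1],[0,-25,0,0,0,0,1],[0,-25,0,0,0,0,1],[0,-25,0,0,0,0,1],[0,-25,0,0,0,0,1],[0,0,0,0,0,0,1],[0,0,0,0,0,0,1]]'; python3 -m jog '[[3,0,-20,0,0,0,1],[5,0,-30,0,0,0,1],[5,0,-31,0,0,0,1],[5,0,-31,0,0,0,1],[5,0,-31,0,0,0,1],[5,0,-31,0,0,0,1],[5,0,-31,0,0,0,1],[5,0,-31,0,0,0,1]]'|head -2;python3 -m jog '[[5,0,-31,0,5.6,0,1],[0,0,-31,0,5.6,0,1],[0,0,-25,0,5.6,0,1],[0,0,-15,0,5.5,0,1],[0,0,0,0,0,0,1],[0,0,0,0,0,0,1]]'
python3 - <<'E'
from h import *
o,r=st();w=camera_model('wrist');im=camera('wrist');cv2.imwrite('pics/w9.png',im);np.save('w9.npy',w['pose'])
d=np.array([.4808,-.3204])-np.array(o['eef_pos'][:2]);print('to slot tool x,z',(np.array([d[0],d[1],0])@r*1e3).round(1))
cv2.imwrite('pics/s9.png',camera('side'))
E
```

```text
time_s: 8.63
eef_pos: [0.4396, 0.0639, 0.207]
eef_rot: [-0.705, 0.705, -0.052, 0.056]
wrist_force: [-0.3, 0.4, -1.5]
opening: 0.108
time_s: 9.3
eef_pos: [0.4386, -0.176, 0.2034]
time_s: 9.8
eef_pos: [0.4162, -0.2734, 0.2034]
eef_rot: [0.682, -0.681, 0.19, -0.189]
wrist_force: [0.2, 0.1, -1.5]
opening: 0.106
t 9.8 p [ 416.2 -273.4  203.4] F [ 0.2  0.1 -1.5] op 0.106
[[0.856, -0.001, 0.517], [-0.517, 0.002, 0.856], [-0.002, -1.0, 0.001]]
to slot tool x,z [79.6 -0.2 -6.9]
```

View pics/w9.png

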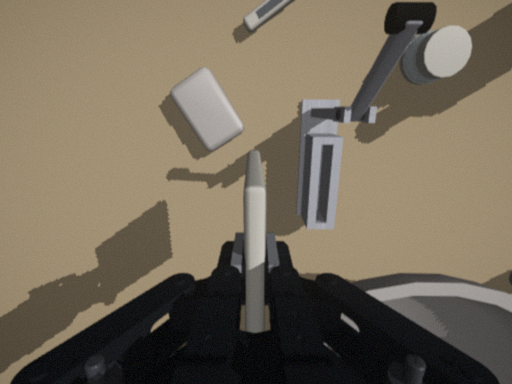

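View pics/s9.png

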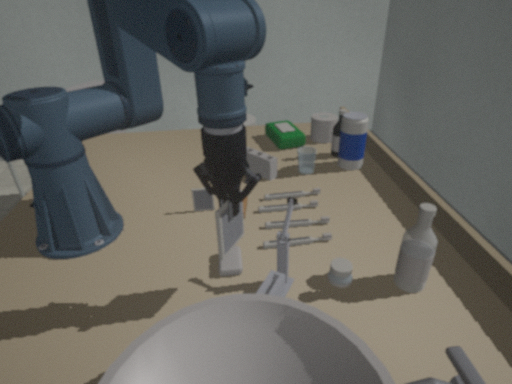

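The mirror hangs plumb, with its upper +y corner at (255,188). The slot is to the right at (325,145–222). I'm measuring both in this same view.

Run:
```python
from h import *
im=cv2.imread('pics/w9.png');g=cv2.cvtColor(im,cv2.COLOR_BGR2GRAY).astype(float)
for r in (160,180,200): print(r,g[r-3:r+4,304:346].mean(0).round().astype(int).tolist())
print('mir',g[175:205,250:260].mean(1).round().astype(int).tolist())
print(g[215:225,238:274].mean(0).round().astype(int).tolist())
crop(im,290,120,360,240,5,'pics/w9c.png')
```

```text
160 [71, 58, 58, 58, 55, 55, 69, 116, 157, 167, 166, 166, 166, 166, 167, 161, 135, 99, 69, 56, 57, 58, 57, 57, 57, 57, 58, 87, 145, 165, 166, 166, 165, 165, 166, 166, 161, 152, 147, 148, 148, 148]
180 [56, 56, 57, 56, 57, 83, 140, 163, 165, 164, 164, 165, 165, 164, 149, 112, 75, 59, 56, 57, 58, 56, 58, 56, 55, 81, 135, 163, 166, 165, 165, 164, 166, 164, 161, 152, 148, 147, 148, 149, 148, 148]
200 [57, 57, 56, 61, 97, 151, 164, 164, 162, 163, 162, 163, 157, 125, 89, 64, 55, 56, 57, 56, 55, 54, 56, 75, 125, 157, 162, 163, 162, 162, 163, 162, 160, 151, 148, 147, 148, 148, 148, 149, 148, 148]
mir [125, 124, 124, 124, 124, 124, 124, 124, 125, 125, 136, 153, 174, 186, 188, 185, 184, 181, 180, 178, 178, 177, 178, 178, 178, 178, 179, 178, 178, 178]
[148, 150, 150, 149, 144, 116, 86, 91, 107, 123, 138, 155, 168, 172, 174, 175, 177, 178, 180, 183, 185, 187, 188, 190, 192, 191, 178, 144, 102, 88, 88, 88, 88, 87, 87, 87]
```

View pics/w9c.png

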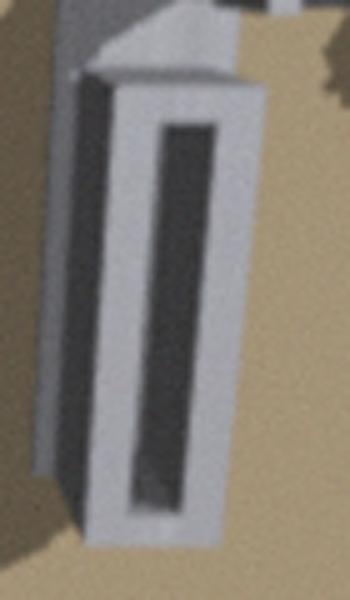

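Run:
```python
from h import *
w=camera_model('wrist');w['pose']=np.load('w9.npy')
f=lambda x,y:onplane(w,(290+x/5-.4,120+y/5-.4),.05)
a=(f(163,125)+f(216,124))/2;b=(f(130,513)+f(182,511))/2
c=(a+b)/2;print(a,b,np.linalg.norm(a-b),c,np.degrees(np.arctan2(-(a-b)[0],(a-b)[1])), np.linalg.norm(f(163,125)-f(216,124)))
o,r=st();t=np.array(o['eef_pos'])
print('slot rel tool',((c-t)@r*1e3).round(1))
m=onplane(w,(255.5,186.3),.2034+.035);print('mirror end rel tool',((m-t)@r*1e3).round(1),'-> centre z',((m-t)@r*1e3)[2]-45)
for c in (244,265.5): print(((onplane(w,(c,220),.2385)-t)@r*1e3).round(1))
```

```text
[ 0.50605 -0.28095  0.05   ] [ 0.4576 -0.3605  0.05  ] 0.09314292780453057 [ 0.481825 -0.320725  0.05    ] -31.343542548160496 0.01169700816448375
t 9.9 p [ 416.9 -272.4  203.8] F [ 0.3  0.5 -1.1] op 0.106
[[0.857, -0.001, 0.515], [-0.515, 0.002, 0.857], [-0.002, -1.0, 0.001]]
slot rel tool [ 80.8 153.7  -8.1]
mirror end rel tool [  0.6 -34.6  45.1] -> centre z 0.10295123083928104
[ -4.4 -34.7  29.6]
[  5.1 -34.7  29.6]
```

```bash
python3 -m jog '[[15,0,-4,0,0,0,1],[25,0,-4,0,0,0,1],[25,0,0,0,0,0,1],[15,10,0,0,0,0,1],[0,20,0,0,0,0,1],[0,20,0,0,0,0,1],[0,10,0,0,0,0,1],[0,0,0,0,0,0,1]]'
python3 - <<'E'
from h import *
o,r=st();w=camera_model('wrist');im=camera('wrist');cv2.imwrite('pics/w10.png',im);np.save('w10.npy',w['pose'])
crop(im,160,60,360,210,4,'pics/w10c.png')
s=camera('side');crop(s,200,180,360,300,5,'pics/s10c.png')
s=camera('scene');crop(s,130,90,290,210,5,'pics/sc10c.png')
E
```

```text
time_s: 10.57
eef_pos: [0.4803, -0.3189, 0.1414]
eef_rot: [0.683, -0.68, 0.191, -0.187]
wrist_force: [-0.1, -0.1, -1.2]
opening: 0.108
t 10.57 p [ 480.3 -318.9  141.4] F [-0.1 -0.1 -1.2] op 0.108
[[0.857, -0.004, 0.515], [-0.515, 0.004, 0.857], [-0.006, -1.0, 0.002]]
```

View pics/w10c.png

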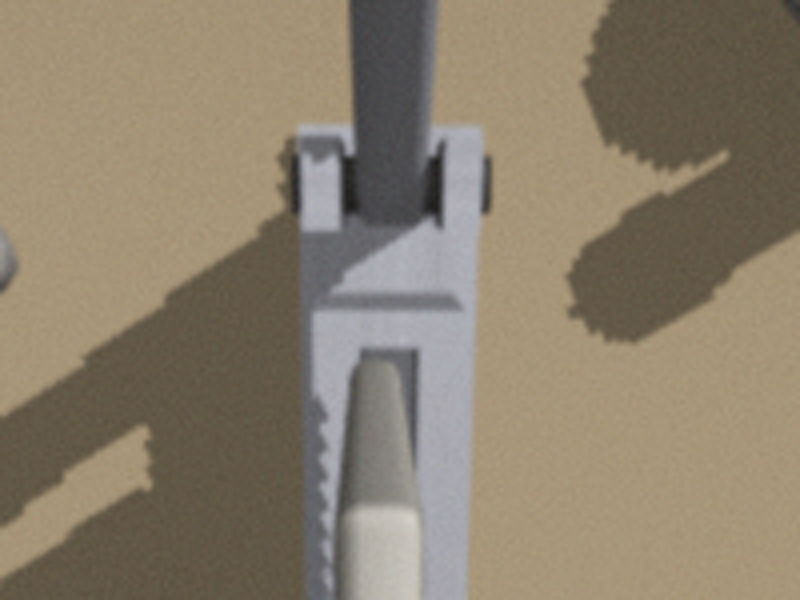

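View pics/s10c.png

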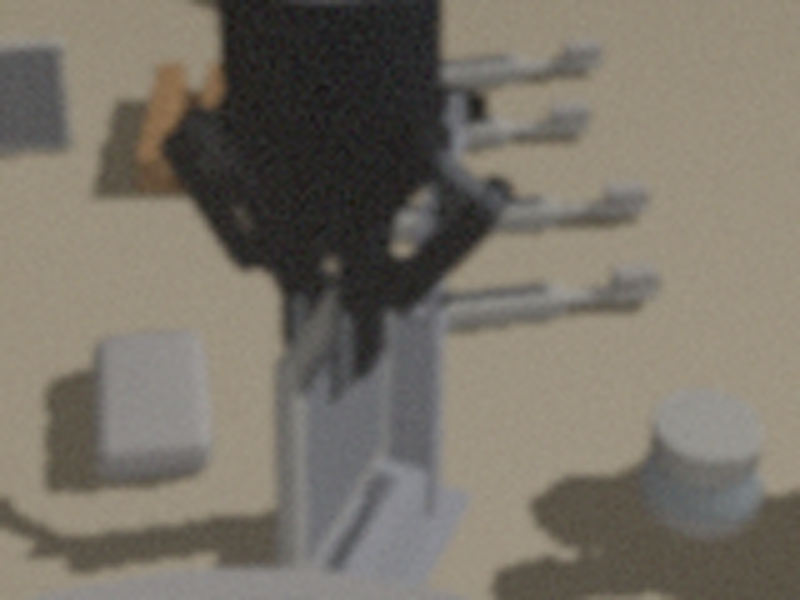

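View pics/sc10c.png

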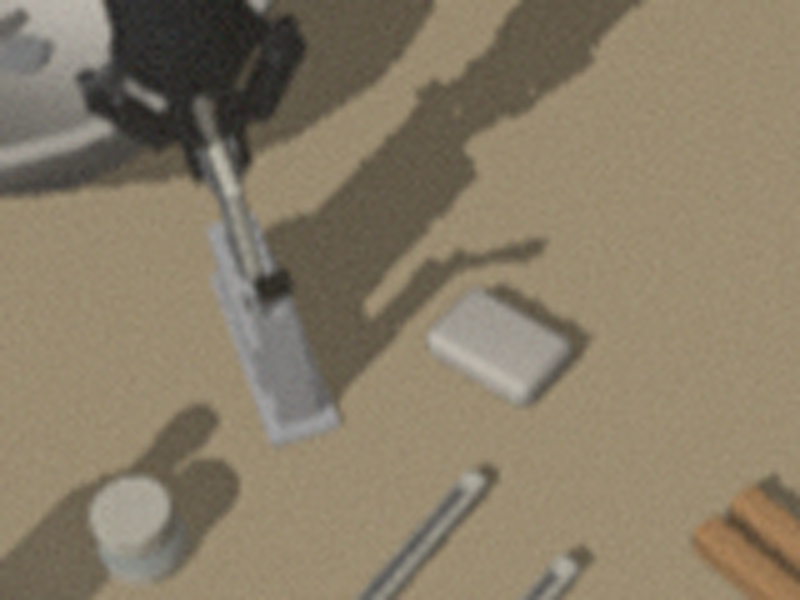

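At the slot's far end, its corners are at crop (361,350) and (417,350), while the mirror's lower corner spans (357–398, 362). It looks slightly left. I'll compute how much.

Run:
```python
from h import *
w=camera_model('wrist');w['pose']=np.load('w10.npy');o,r=st();t=np.array(o['eef_pos'])
f=lambda x,y,z:((onplane(w,(160+x/4,60+y/4),z)-t)@r*1e3).round(1)
for p in [(361,350,.05),(417,350,.05),(357,364,.066),(398,362,.066),(312,312,.05),(340,512,.1764),(421,512,.1764)]: print(p,f(*p))
im=cv2.imread('pics/w10.png');crop(im,230,120,290,210,6,'pics/w10d.png')
```

```text
t 10.72 p [ 482.1 -321.5  145.7] F [ 0.2 -0.8 -1. ] op 0.107
[[0.857, 0.001, 0.516], [-0.516, -0.001, 0.857], [0.001, -1.0, -0.0]]
(361, 350, 0.05) [-7.  95.6 46.7]
(417, 350, 0.05) [ 5.3 95.6 46.7]
(357, 364, 0.066) [-7.4 79.6 46. ]
(398, 362, 0.066) [ 0.9 79.6 46.4]
(312, 312, 0.05) [-17.6  95.6  54.9]
(340, 512, 0.1764) [ -6.5 -30.8  46.8]
(421, 512, 0.1764) [  2.1 -30.8  46.8]
```

View pics/w10d.png

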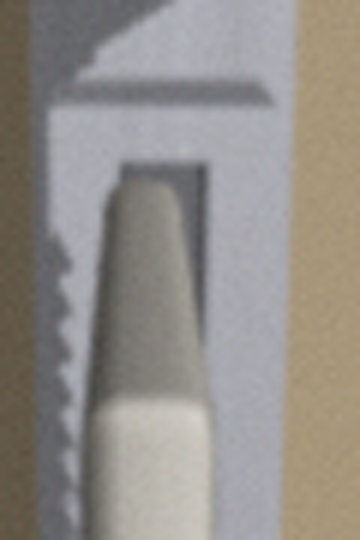

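The arm hadn't settled when that picture was taken (it then moved 3 mm in x). Looking again.

Run:
```python
from h import *
o,r=st();w=camera_model('wrist');im=camera('wrist');cv2.imwrite('pics/w11.png',im);np.save('w11.npy',w['pose'])
crop(im,230,120,290,210,6,'pics/w11d.png')
```

```text
t 10.72 p [ 482.1 -321.5  145.7] F [ 0.2 -0.8 -1. ] op 0.107
[[0.857, 0.001, 0.516], [-0.516, -0.001, 0.857], [0.001, -1.0, -0.0]]
```

View pics/w11d.png

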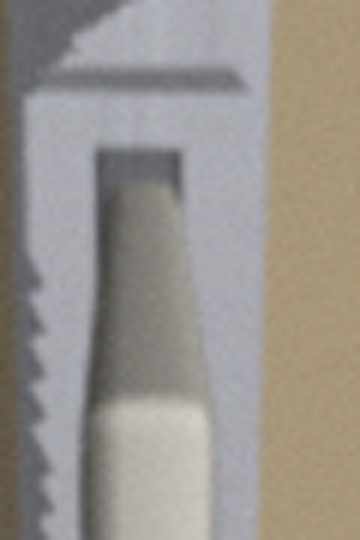

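Run:
```python
from h import *
w=camera_model('wrist');w['pose']=np.load('w11.npy');o,r=st();t=np.array(o['eef_pos'])
f=lambda x,y,z:((onplane(w,(230+x/6-.4,120+y/6-.4),z)-t)@r*1e3).round(1)
for p in [(95,150,.05),(182,150,.05),(111,182,.069),(179,182,.069),(90,402,.1807),(211,402,.1807)]: print(p,f(*p))
```

```text
t 10.77 p [ 482.2 -321.9  146.1] F [-0.3  0.  -1.2] op 0.108
[[0.857, 0.002, 0.516], [-0.516, -0.002, 0.857], [0.002, -1.0, -0.001]]
(95, 150, 0.05) [-8.1 96.  47.4]
(182, 150, 0.05) [ 4.7 96.1 47.4]
(111, 182, 0.069) [-5.4 77.  45.4]
(179, 182, 0.069) [ 3.9 77.1 45.5]
(90, 402, 0.1807) [ -4.4 -34.7  46.4]
(211, 402, 0.1807) [  4.3 -34.6  46.4]
```

Correction: x -1 mm. I'll lower gently and check the force.

```bash
python3 -m jog '[[-1,8,0,0,0,0,1],[0,5,0,0,0,0,1],[0,3,0,0,0,0,1],[0,3,0,0,0,0,1],[0,3,0,0,0,0,1],[0,3,0,0,0,0,1],[0,0,0,0,0,0,1]]'
python3 - <<'E'
from h import *
st()
E
python3 -m jog '[[0,4,0,0,0,0,1],[0,4,0,0,0,0,1],[0,4,0,0,0,0,1],[0,0,0,0,0,0,1]]'
```

```text
time_s: 11.35
eef_pos: [0.4803, -0.3208, 0.1188]
eef_rot: [0.681, -0.681, 0.19, -0.189]
wrist_force: [0.2, -0.3, -2.3]
opening: 0.106
t 11.35 p [ 480.3 -320.8  118.8] F [ 0.2 -0.3 -2.3] op 0.106
[[0.856, -0.001, 0.517], [-0.517, 0.001, 0.856], [-0.001, -1.0, 0.0]]
time_s: 11.68
eef_pos: [0.4802, -0.3207, 0.1065]
eef_rot: [0.681, -0.681, 0.19, -0.189]
wrist_force: [0.9, -0.0, -1.6]
opening: 0.107
```

```bash
python3 -m jog '[[0,4,0,0,0,0,1],[0,4,0,0,0,0,1],[0,4,0,0,0,0,1],[0,4,0,0,0,0,1],[0,4,0,0,0,0,1],[0,3,0,0,0,0,1],[0,0,0,0,0,0,1]]';python3 -m jog '[[0,1.5,0,0,0,0,1],[0,1.5,0,0,0,0,1],[0,1.5,0,0,0,0,1],[0,0,0,0,0,0,1]]'
```

```text
time_s: 12.27
eef_pos: [0.4802, -0.3207, 0.0836]
eef_rot: [0.681, -0.681, 0.19, -0.189]
wrist_force: [0.2, 0.7, -1.4]
opening: 0.106
time_s: 12.6
eef_pos: [0.481, -0.3214, 0.0815]
eef_rot: [-0.681, 0.681, -0.189, 0.19]
wrist_force: [-2.2, 2.2, 7.7]
opening: 0.109
```

Floor contact at z = 81.5, the same as in the stand, so it's home. Release and check.

```bash
python3 -m jog '[[0,0,0,0,0,0,0.5],[0,0,0,0,0,0,0.2],[0,0,0,0,0,0,0],[0,-10,0,0,0,0,0],[0,-25,0,0,0,0,0],[0,-35,0,0,0,0,0],[0,-35,0,0,0,0,-0.2],[0,0,0,0,0,0,-0.2]]'
python3 - <<'E'
from h import *
o,r=st();w=camera_model('wrist');im=camera('wrist');cv2.imwrite('pics/w12.png',im);np.save('w12.npy',w['pose'])
crop(im,160,60,360,260,3,'pics/w12c.png')
s=camera('side');crop(s,200,150,360,300,5,'pics/s12c.png')
E
```

```text
time_s: 13.27
eef_pos: [0.4839, -0.3243, 0.1939]
eef_rot: [-0.679, 0.684, -0.185, 0.194]
wrist_force: [1.2, -1.5, 1.0]
opening: 0.599
t 13.27 p [ 483.9 -324.3  193.9] F [ 1.2 -1.5  1. ] op 0.599
[[0.856, 0.009, 0.516], [-0.516, -0.009, 0.856], [0.013, -1.0, -0.003]]
```

View pics/w12c.png

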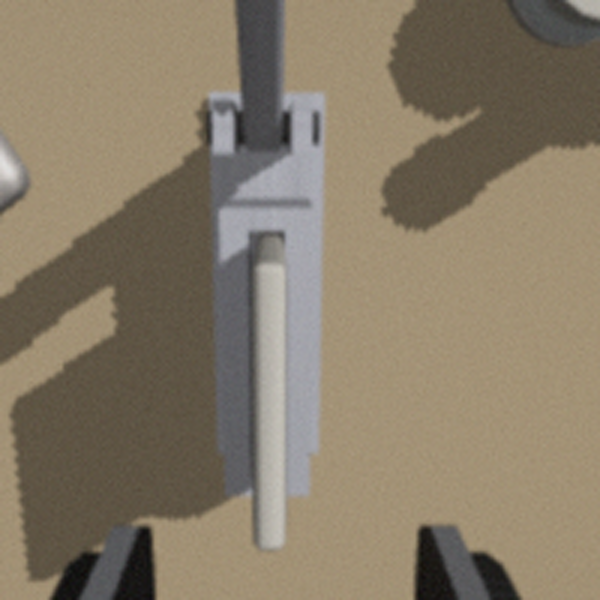

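View pics/s12c.png

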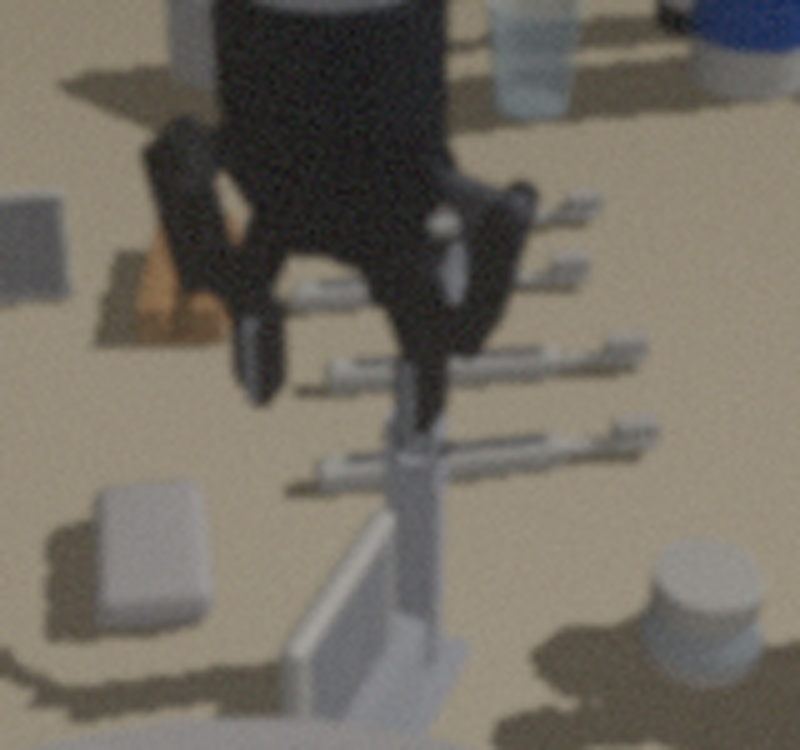

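The mirror is upright and seated in the slot. Going over to the keeper's tip.

```bash
python3 -m jog '[[0,-35,0,0,0,0,-0.2],[0,-25,0,0,0,0,-0.2],[0,0,30,0,0,0,-0.4],[0,0,32,0,0,0,-0.4],[0,0,32,0,0,0,-0.4],[0,0,32,0,0,0,-0.4],[0,0,0,0,0,0,-0.4],[0,0,0,0,0,0,-0.4]]'
python3 - <<'E'
from h import *
o,r=st();w=camera_model('wrist');im=camera('wrist');cv2.imwrite('pics/w13.png',im);np.save('w13.npy',w['pose'])
t=np.array(o['eef_pos']);d=np.array([.5455,-.2133,.180])-t;print((d@r*1e3).round(1)); print(proj(w,[.5455,-.2133,.188]))
E
```

```text
time_s: 14.03
eef_pos: [0.5456, -0.2113, 0.2435]
eef_rot: [0.682, -0.681, 0.189, -0.188]
wrist_force: [-1.2, -1.0, 0.4]
opening: 0.703
t 14.03 p [ 545.6 -211.3  243.5] F [-1.2 -1.   0.4] op 0.703
[[0.858, -0.002, 0.514], [-0.514, 0.001, 0.858], [-0.003, -1.0, -0.0]]
[ 1.2 63.5 -1.8]
[255.6 212.4]
```

View pics/w13.png

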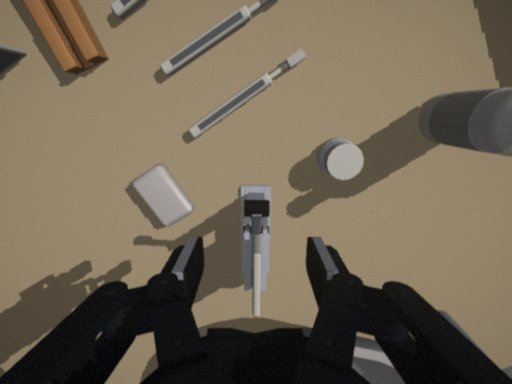

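```bash
python3 -m jog '[[1.5,20,1,0,0,0,-0.4],[0,25,0,0,0,0,-0.4],[0,18,0,0,0,0,-0.4],[0,0,0,0,0,0,-0.4],[0,0,0,0,0,0,0.6],[0,0,0,0,0,0,0.8],[0,0,0,0,0,0,1],[0,0,0,0,0,0,1]]'; python3 -m jog '[[0,0,0,0,0,0,1],[0,0,0,0,0,0,1],[0,0,0,0,0,0,1]]'
python3 - <<'E'
from h import *
st();cv2.imwrite('pics/w14.png',camera('wrist'))
s=camera('side');crop(s,200,120,360,240,5,'pics/s14c.png')
E
```

```text
time_s: 14.75
eef_pos: [0.5463, -0.2129, 0.1841]
eef_rot: [-0.681, 0.681, -0.191, 0.189]
wrist_force: [-9.0, 4.2, 6.0]
opening: 0.207
time_s: 15.0
eef_pos: [0.5463, -0.2129, 0.184]
eef_rot: [-0.681, 0.681, -0.19, 0.189]
wrist_force: [-9.2, 3.3, 8.1]
opening: 0.21
t 15.0 p [ 546.3 -212.9  184. ] F [-9.2  3.3  8.1] op 0.21
[[0.856, -0.002, 0.516], [-0.516, 0.0, 0.856], [-0.002, -1.0, -0.001]]
```

View pics/w14.png

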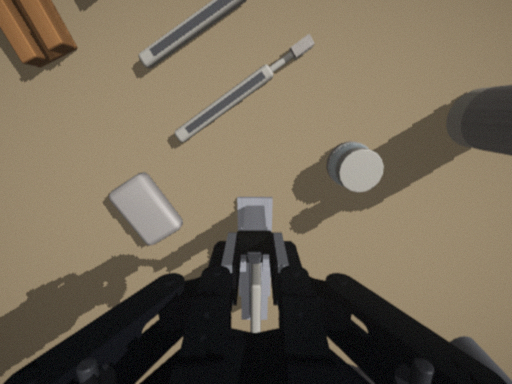

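View pics/s14c.png

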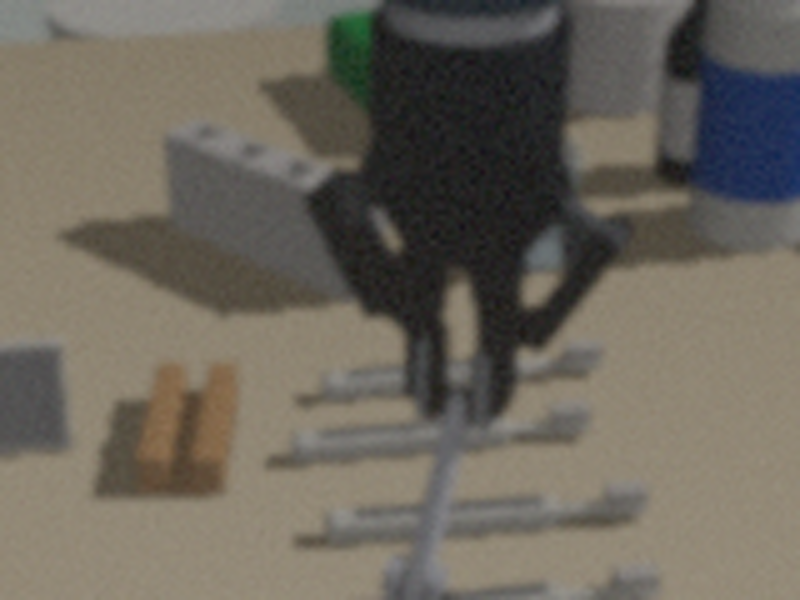

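```bash
python3 -m jog '[[-0.7,-4.6,-7,0,0,0,1],[0,-5.9,-12.6,0,0,0,1],[0,-3.6,-13.5,0,0,0,1],[0,-1.2,-13.9,0,0,0,1],[0,1.2,-13.9,0,0,0,1],[0,3.6,-13.5,0,0,0,1],[0,5.9,-12.6,0,0,0,1]]';  python3 -m jog '[[0,8,-11.4,0,0,0,1],[0,9.9,-9.9,0,0,0,1],[0,11.4,-8,0,0,0,1],[0,12.6,-5.9,0,0,0,1],[0,13.5,-3.6,0,0,0,1],[0,8,-0.7,0,0,0,1],[0,0,0,0,0,0,1]]'
python3 - <<'E'
from h import *
st()
s=camera('side');crop(s,200,150,360,300,4,'pics/s15c.png')
E
```

```text
time_s: 15.68
eef_pos: [0.5002, -0.2889, 0.1883]
eef_rot: [-0.681, 0.682, -0.19, 0.189]
wrist_force: [-8.9, 3.9, 6.9]
opening: 0.167
time_s: 16.27
eef_pos: [0.4753, -0.3304, 0.1246]
eef_rot: [-0.676, 0.686, -0.192, 0.188]
wrist_force: [-29.1, -21.8, 10.2]
opening: 0.156
t 16.27 p [ 475.3 -330.4  124.6] F [-29.1 -21.8  10.2] op 0.156
[[0.855, -0.01, 0.519], [-0.519, -0.013, 0.855], [-0.002, -1.0, -0.016]]
```

View pics/s15c.png

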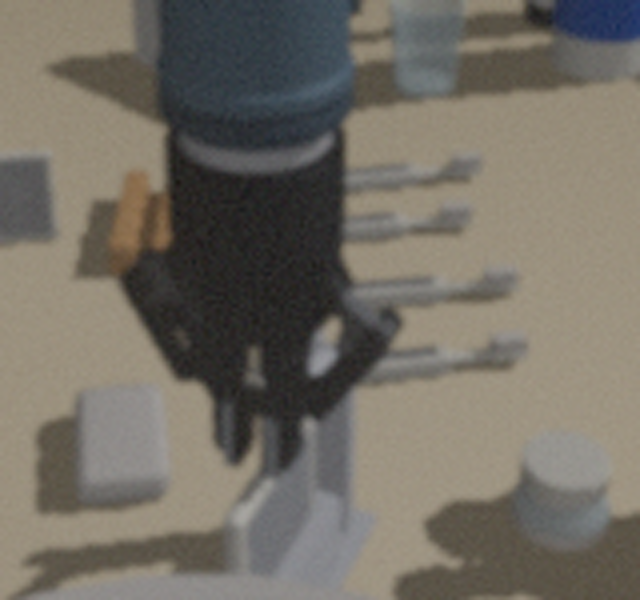

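Run:
```python
from h import *
im=camera('wrist');st()
crop(im,150,150,370,384,3,'pics/w15.png')
```

```text
t 16.37 p [ 475.5 -330.2  125.6] F [-30.9 -19.5  10.7] op 0.154
[[0.855, -0.009, 0.519], [-0.519, -0.012, 0.855], [-0.002, -1.0, -0.015]]
```

View pics/w15.png

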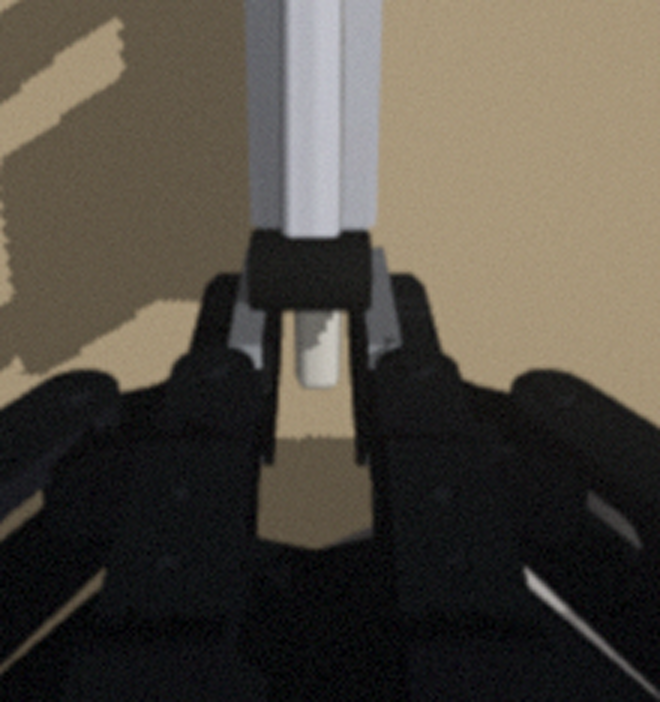

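The keeper is nearly level, but the pads sit about 9 mm past the grip's centre and press it by its edge. I'll open to let it go, then look.

```bash
python3 -m jog '[[0,0,0,0,0,0,0.6],[0,0,0,0,0,0,0.3],[0,0,0,0,0,0,0],[0,0,0,0,0,0,0],[0,-10,0,0,0,0,0],[0,-30,0,0,0,0,0],[0,-35,0,0,0,0,-0.2],[0,-25,0,0,0,0,-0.4]]';  python3 -m jog '[[0,-25,0,0,0,0,-1],[0,0,0,0,0,0,-1],[0,0,0,0,0,0,-1],[0,0,0,0,0,0,-1]]';python3 - <<'E'
from h import *
im=camera('wrist');w=camera_model('wrist');np.save('w16.npy',w['pose']);cv2.imwrite('pics/w16f.png',im);st()
crop(im,200,50,320,250,4,'pics/w16.png')
s=camera('side');crop(s,230,200,330,300,6,'pics/s16c.png')
E
```

```text
time_s: 17.03
eef_pos: [0.4824, -0.3216, 0.227]
eef_rot: [-0.681, 0.682, -0.188, 0.19]
wrist_force: [0.7, -0.1, 0.6]
opening: 0.698
time_s: 17.37
eef_pos: [0.4816, -0.3208, 0.2483]
eef_rot: [-0.681, 0.681, -0.189, 0.189]
wrist_force: [0.0, 0.2, -0.8]
opening: 0.996
t 17.42 p [ 481.2 -320.5  247.4] F [-0.8  0.4 -0.4] op 0.998
[[0.856, -0.001, 0.516], [-0.516, 0.001, 0.856], [-0.001, -1.0, 0.0]]
```

View pics/w16.png

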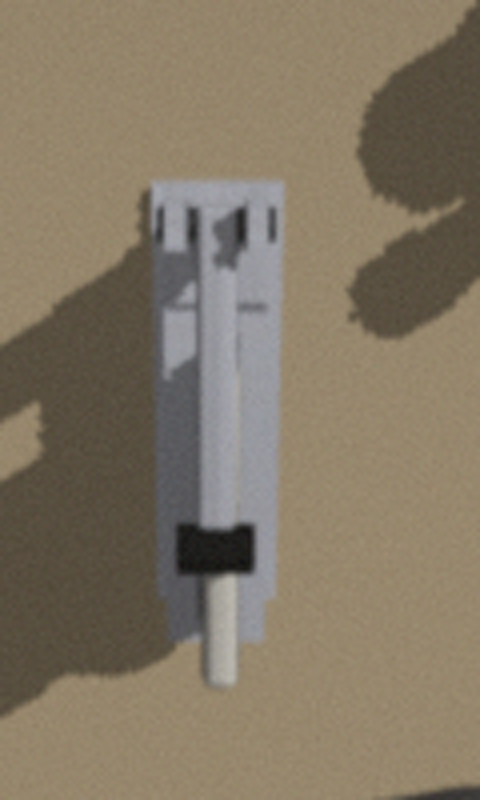

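View pics/s16c.png

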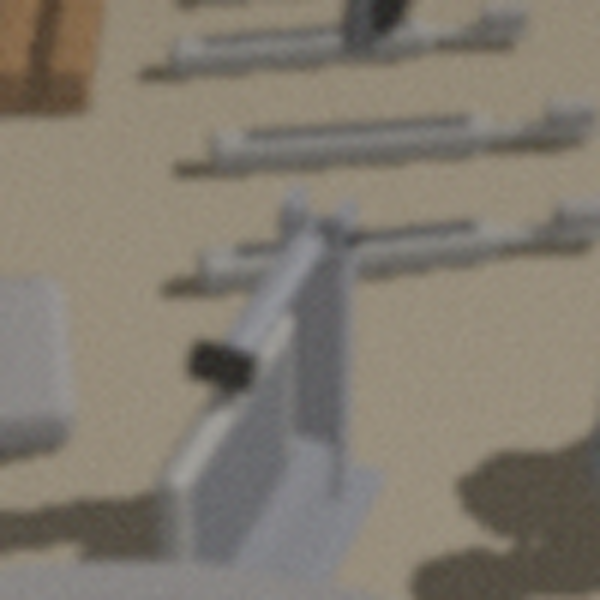

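The keeper is down over the mirror: in the side view its grip is back at (267,261), the same pixel as when level at the start. The mirror is seated. Brushes next, starting with a fresh look on the way.

```bash
python3 -m jog '[[-15,0,25,0,0,0,-0.3],[-20,0,31,0,0,0,-0.3],[-20,0,31,0,0,0,-0.3],[-20,0,31,0,0,0,-0.3],[-20,0,31,0,0,0,-0.3],[-20,0,31,0,0,0,-0.3],[-20,0,31,0,0,0,-0.3],[-20,0,31,0,0,0,-0.3]]' | head -2;  python3 -m jog '[[-20,0,31,0,0,0,-0.3],[-20,0,31,0,0,0,-0.3],[-20,0,31,0,0,0,-0.3],[-20,0,31,0,0,0,-0.3],[-20,0,31,0,0,0,-0.3],[-20,0,31,0,0,0,-0.3],[-20,0,31,0,0,0,-0.3],[-20,0,31,0,0,0,-0.3]]'| head -2; python3 -m jog '[[0,0,0,0,6.7,0,-0.3],[0,0,0,0,6.7,0,-0.3],[0,0,0,0,6.6,0,-0.3],[0,0,0,7,0,0,-0.3],[0,0,0,7,0,0,-0.3],[0,0,0,7,0,0,-0.3],[0,0,0,0,0,0,-0.3],[0,0,0,0,0,0,-0.3]]'
python3 - <<'E'
from h import *
im=camera('wrist');cv2.imwrite('pics/w17.png',im);o,r=st();print(np.round(o['q'],2))
im=camera('scene');cv2.imwrite('pics/sc17.png',im)
E
```

```text
time_s: 18.13
eef_pos: [0.4728, -0.0319, 0.2471]
time_s: 18.8
eef_pos: [0.4638, 0.2629, 0.247]
time_s: 19.47
eef_pos: [0.4632, 0.2603, 0.2467]
eef_rot: [0.742, -0.512, 0.246, -0.355]
wrist_force: [-0.4, -0.3, 1.1]
opening: 0.646
t 19.52 p [465.1 260.8 248.4] F [0.4 0.3 0.1] op 0.65
[[0.627, 0.277, 0.728], [-0.779, 0.223, 0.586], [0.0, -0.934, 0.356]]
[ 0.18 -0.18  1.97  0.2   1.03  1.  ]
```

View pics/w17.png

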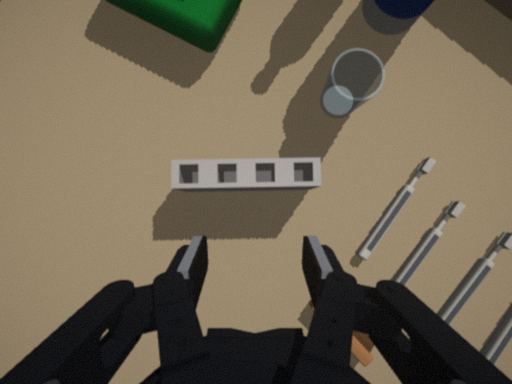

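View pics/sc17.png

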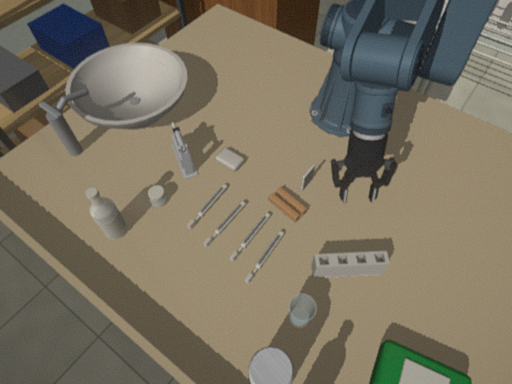

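The block is centred at (247,173) and its four cells are empty, at (189,173), (228,173), (265,172) and (303,171). Next I'm testing how far the hand can tilt towards horizontal here.

```bash
python3 -m jog '[[0,0,0,7,0,0,-0.3],[0,0,0,7,0,0,-0.3],[0,0,0,7,0,0,-0.3],[0,0,0,7,0,0,-0.3],[0,0,0,7,0,0,-0.3],[0,0,0,7,0,0,-0.3],[0,0,0,0,0,0,-0.3]]'; python3 -c "
from h import *
o,r=st();print(np.round(o['q'],2))"
python3 -m jog '[[0,0,0,7,0,0,-0.3],[0,0,0,7,0,0,-0.3],[0,0,0,7,0,0,-0.3],[0,0,0,0,0,0,-0.3]]'; python3 -c "
from h import *
o,r=st();print(np.round(o['q'],2))"
```

```text
time_s: 20.15
eef_pos: [0.4627, 0.2649, 0.2455]
eef_rot: [0.868, -0.255, 0.126, -0.406]
wrist_force: [-0.6, -0.1, -0.6]
opening: 0.651
t 20.15 p [462.7 264.9 245.5] F [-0.6 -0.1 -0.6] op 0.651
[[0.639, 0.641, 0.426], [-0.77, 0.54, 0.341], [-0.012, -0.545, 0.838]]
[-0.1  -0.44  2.43  1.17  0.71  0.01]
time_s: 20.48
eef_pos: [0.4602, 0.2706, 0.2417]
eef_rot: [0.897, -0.151, 0.084, -0.407]
wrist_force: [-1.8, 0.1, -1.7]
opening: 0.655
t 20.48 p [460.2 270.6 241.7] F [-1.8  0.1 -1.7] op 0.655
[[0.655, 0.705, 0.273], [-0.756, 0.623, 0.204], [-0.027, -0.34, 0.94]]
[-0.2  -0.33  2.55  1.66  0.85 -0.53]
```

```bash
python3 -m jog '[[0,19,7,0,0,0,0],[0,19,7,0,0,0,0],[0,18,6,0,0,0,0],[0,0,0,0,0,0,0]]'; python3 -c "
from h import *
o,r=st();print(np.round(o['q'],2))"
python3 -m jog '[[0,10,-28,0,0,0,0],[0,10,-28,0,0,0,0],[0,10,-28,0,0,0,0],[0,10,-28,0,0,0,0],[0,0,0,0,0,0,0],[0,0,0,0,0,0,0]]'; python3 -c "
from h import *
o,r=st();print(np.round(o['q'],2))"
```

```text
time_s: 20.82
eef_pos: [0.5086, 0.3117, 0.2455]
eef_rot: [0.897, -0.152, 0.082, -0.406]
wrist_force: [-0.4, 0.6, 0.8]
opening: 0.498
t 20.82 p [508.6 311.7 245.5] F [-0.4  0.6  0.8] op 0.498
[[0.656, 0.704, 0.27], [-0.754, 0.624, 0.205], [-0.024, -0.339, 0.941]]
[-0.02 -0.14  2.4   1.85  0.72 -0.64]
time_s: 21.32
eef_pos: [0.5025, 0.3123, 0.122]
eef_rot: [0.897, -0.152, 0.086, -0.406]
wrist_force: [0.3, -0.2, 0.8]
opening: 0.496
t 21.32 p [502.5 312.3 122. ] F [ 0.3 -0.2  0.8] op 0.496
[[0.656, 0.702, 0.277], [-0.754, 0.624, 0.203], [-0.03, -0.342, 0.939]]
[-0.02  0.3   2.39  2.21  0.92 -1.16]
```

The pose is reachable at 20° below horizontal right over the cells. Going back over the brushes to measure them.

```bash
python3 -m jog '[[0,-9,28,0,0,0,-0.3],[0,-9,28,0,0,0,-0.3],[0,-9,28,0,0,0,-0.3],[0,-9,28,0,0,0,-0.3],[0,0,0,-7,0,0,-0.3],[0,0,0,-7,0,0,-0.3],[0,0,0,-7,0,0,-0.3],[0,0,0,-7,0,0,-0.3]]'|head -2; python3 -m jog '[[0,0,0,-7,0,0,-0.3],[0,0,0,-7,0,0,-0.3],[0,0,0,-7,0,0,-0.3],[0,0,0,-7,0,0,-0.3],[0,0,0,-7,0,0,-0.3],[0,0,0,-7,0,0,-0.3],[0,0,0,0,0,0,-0.3]]'|head -3; python3 -m jog '[[30,0,-15,0,6.5,0,-0.3],[30,0,-15,0,6.5,0,-0.3],[30,0,-15,0,6.5,0,-0.3],[30,0,0,0,6.5,0,-0.3],[30,0,0,0,6.5,0,-0.3],[30,0,0,0,6.5,0,-0.3],[30,0,0,0,0,0,-0.3],[0,0,0,0,0,0,-0.3]]'
python3 - <<'E'
from h import *
w=camera_model('wrist');im=camera('wrist');cv2.imwrite('pics/w18.png',im);np.save('w18.npy',w['pose']);o,r=st()
E
```

```text
time_s: 21.98
eef_pos: [0.5044, 0.3196, 0.245]
time_s: 22.57
eef_pos: [0.5062, 0.3253, 0.2466]
eef_rot: [0.751, -0.527, 0.247, -0.313]
time_s: 23.23
eef_pos: [0.5515, 0.1105, 0.1941]
eef_rot: [0.622, -0.393, 0.486, -0.471]
wrist_force: [0.2, 0.3, -0.1]
opening: 0.65
t 23.28 p [551.3 112.5 194.5] F [0.4 0.8 0.1] op 0.647
[[0.085, 0.203, 0.975], [-0.968, 0.248, 0.032], [-0.235, -0.947, 0.218]]
```

View pics/w18.png

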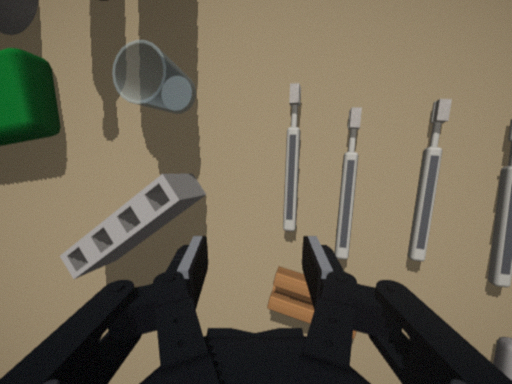

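The move rows hit joint-speed limits, so the hand is still tilted, but all four brushes and the tumbler are visible. I'll write a small helper for the remaining shift and turn, and locate the brushes.

```bash
cat >> h.py <<'E'
def tgt(yaw,tilt):
    # tool pointing down, tool z horizontal at azimuth yaw(deg); tilt>0 points fingers outward along that azimuth
    a=np.radians(yaw);z=np.array([np.cos(a),np.sin(a),0]);y=np.array([0,0,-1.]);x=np.cross(y,z)
    return np.stack([x,y,z],1)@R.from_euler('x',tilt,degrees=True).as_matrix()
def need(P,Rt):
    o,r=st();d=(np.array(P)-np.array(o['eef_pos']))@r*1e3
    rv=R.from_matrix(r.T@Rt).as_rotvec(degrees=True)
    d2=(np.array(P)-np.array(o['eef_pos']))@Rt*1e3
    print('turn',rv.round(1),'rows>=',np.abs(rv).max()/7.16,'shift now',d.round(1),'shift after turn',d2.round(1))
E
python3 - <<'E'
from h import *
w=camera_model('wrist');w['pose']=np.load('w18.npy')
for n,f,h in [('A',(290,228),(293,128)),('B',(343,256),(350,153)),('C',(419,257),(434,149)),('D',(502,282),(510,168))]:
  a=onplane(w,f,.016);b=onplane(w,h,.016);print(n,a,b,np.linalg.norm(a-b).round(4),np.degrees(np.arctan2((b-a)[1],(b-a)[0])).round(1))
C=[onplane(w,p,.075) for p in [(77,259),(103,239),(129,217),(158,196)]];print(C)
need([.58,.06,.25],tgt(0,0))
E
```

```text
A [0.5256 0.1046 0.016 ] [0.649 0.113 0.016] 0.1237 3.9
B [0.5    0.0378 0.016 ] [0.6236 0.0439 0.016 ] 0.1238 2.8
C [ 0.5121 -0.0438  0.016 ] [ 0.634  -0.0424  0.016 ] 0.1219 0.7
D [ 0.4978 -0.1264  0.016 ] [ 0.6192 -0.1149  0.016 ] 0.1219 5.4
[array([0.4612, 0.3673, 0.075 ]), array([0.4934, 0.3284, 0.075 ]), array([0.5259, 0.2922, 0.075 ]), array([0.5554, 0.2545, 0.075 ])]
t 23.28 p [551.3 112.5 194.5] F [0.4 0.8 0.1] op 0.647
[[0.085, 0.203, 0.975], [-0.968, 0.248, 0.032], [-0.235, -0.947, 0.218]]
turn [-12.3   3.4 -14.1] rows>= 1.9692728763369318 shift now [ 40.2 -59.8  38.4] shift after turn [ 52.5 -55.5  28.7]
```

Run:
```python
from h import *
need([.624,.1112,.12],tgt(3.9,-20))
```

```text
t 23.28 p [551.3 112.5 194.5] F [0.4 0.8 0.1] op 0.647
[[0.085, 0.203, 0.975], [-0.968, 0.248, 0.032], [-0.235, -0.947, 0.218]]
turn [-32.7   1.9 -13.7] rows>= 4.561554888976561 shift now [25.  85.  54.7] shift after turn [ 6.3 45.2 93.6]
```

```bash
python3 -m jog '[[0,0,0,-4.7,0.3,-2,-0.3],[0,0,0,-4.7,0.3,-2,-0.3],[0,0,0,-4.7,0.3,-2,-0.3],[0,0,0,-4.7,0.3,-2,-0.3],[0,0,0,-4.7,0.3,-2,-0.3],[0,0,0,-4.7,0.3,-2,-0.3],[0,0,0,-4.5,0.1,-1.7,-0.3],[0,0,0,0,0,0,-0.3]]'|head -2; python3 -m jog '[[2,5,20,0,0,0,-0.3],[2,5,25,0,0,0,-0.3],[2,5,25,0,0,0,-0.3],[0,5,23,0,0,0,-0.3],[0,0,0,0,0,0,-0.3],[0,0,0,0,0,0,-0.3]]'|head -2
python3 - <<'E'
from h import *
w=camera_model('wrist');im=camera('wrist');cv2.imwrite('pics/w19.png',im);np.save('w19.npy',w['pose']);need([.624,.1112,.12],tgt(3.9,-20))
E
```

```text
time_s: 23.95
eef_pos: [0.5515, 0.1173, 0.1927]
time_s: 24.45
eef_pos: [0.6308, 0.1163, 0.1413]
t 24.5 p [630.7 116.4 142.2] F [-0.3  0.2  0.3] op 0.651
[[0.075, -0.345, 0.935], [-0.997, -0.022, 0.072], [-0.004, -0.938, -0.346]]
turn [ 0.3  0.5 -0.1] rows>= 0.06285728995235745 shift now [ 4.8 23.3  1.1] shift after turn [ 4.7 23.3  1. ]
```

View pics/w19.png

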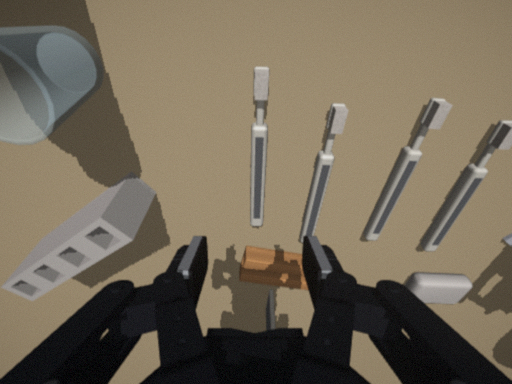

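Brush A lies between the jaws, with its foot at (256,227) and handle end at (259,125). Measuring once more.

Run:
```python
from h import *
im=cv2.imread('pics/w19.png');crop(im,225,60,295,240,4,'pics/w19c.png')
w=camera_model('wrist');w['pose']=np.load('w19.npy')
a=onplane(w,(256.5,227.5),.008);a2=onplane(w,(256.5,226),.016);b=onplane(w,(259,124.5),.016);h=onplane(w,(261.5,67),.02);print(a,a2,b,h,np.linalg.norm(a2-b),np.linalg.norm(h-a2),np.degrees(np.arctan2((h-a2)[1],(h-a2)[0])))
```

```text
[0.5111 0.1047 0.008 ] [0.5218 0.1056 0.016 ] [0.6528 0.1136 0.016 ] [0.7028 0.1159 0.02  ] 0.1312440474840669 0.18133695155703922 3.256965412692995
```

View pics/w19c.png

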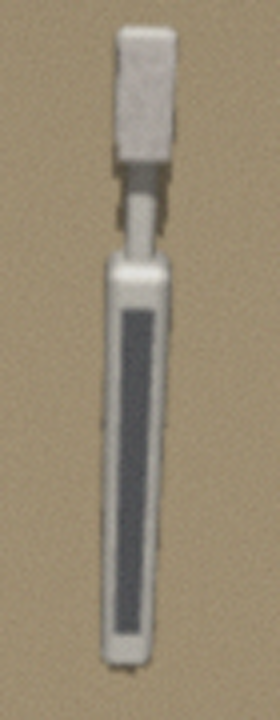

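Run:
```python
from h import *
need([.626,.1118,.006],tgt(3.4,-20))
```

```text
t 24.5 p [630.7 116.4 142.2] F [-0.3  0.2  0.3] op 0.651
[[0.075, -0.345, 0.935], [-0.997, -0.022, 0.072], [-0.004, -0.938, -0.346]]
turn [0.3 0.9 0.1] rows>= 0.12842584746992752 shift now [  4.7 129.5  42.5] shift after turn [  4.3 129.7  42. ]
```

```bash
python3 -m jog '[[4.5,10,4,0.3,0.9,0,-0.3],[0,28,9,0,0,0,-0.3],[0,28,9,0,0,0,-0.3],[0,28,9,0,0,0,-0.3],[0,20,6,0,0,0,-0.3],[0,0,0,0,0,0,-0.3],[0,0,0,0,0,0,-0.3]]'
python3 - <<'E'
from h import *
need([.626,.1118,.006],tgt(3.4,-20));im=camera('wrist');crop(im,150,150,370,384,2,'pics/w20.png')
E
```

```text
time_s: 25.08
eef_pos: [0.6254, 0.1111, 0.0207]
eef_rot: [-0.416, 0.597, -0.562, 0.393]
wrist_force: [0.6, -0.0, 0.9]
opening: 0.646
t 25.08 p [625.4 111.1  20.7] F [ 0.6 -0.   0.9] op 0.646
[[0.06, -0.345, 0.937], [-0.998, -0.022, 0.056], [0.002, -0.938, -0.346]]
turn [0.2 0.  0.1] rows>= 0.0322311597189021 shift now [-0.6 13.6  5.7] shift after turn [-0.6 13.6  5.6]
```

View pics/w20.png

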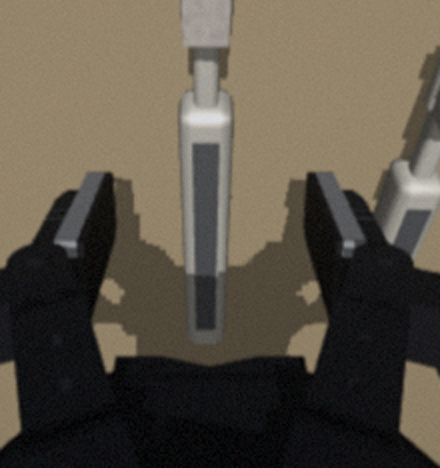

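```bash
python3 -m jog '[[0,7,3,0,0,0,-0.3],[0,6.5,2.5,0,0,0,-0.3],[0,0,0,0,0,0,0.3],[0,0,0,0,0,0,0.6],[0,0,0,0,0,0,0.8],[0,0,0,0,0,0,1],[0,0,0,0,0,0,1],[0,0,0,0,0,0,1]]';python3 -m jog '[[0,0,0,0,0,0,1],[0,-10,-4,0,0,0,1],[0,-20,-7,0,0,0,1],[0,-30,-11,0,0,0,1],[0,-30,-11,0,0,0,1],[0,0,0,0,0,0,1]]'
python3 - <<'E'
from h import *
st();cv2.imwrite('pics/w21.png',camera('wrist'));im=camera('side');crop(im,200,100,400,250,4,'pics/s21.png')
E
```

```text
time_s: 25.8
eef_pos: [0.6276, 0.1113, 0.0067]
eef_rot: [-0.417, 0.597, -0.561, 0.393]
wrist_force: [1.1, 0.1, 1.9]
opening: 0.163
time_s: 26.3
eef_pos: [0.6309, 0.1115, 0.1098]
eef_rot: [-0.419, 0.595, -0.559, 0.396]
wrist_force: [1.2, -0.1, 1.3]
opening: 0.161
t 26.3 p [630.9 111.5 109.8] F [ 1.2 -0.1  1.3] op 0.161
[[0.061, -0.334, 0.941], [-0.998, -0.022, 0.057], [0.002, -0.942, -0.335]]
```

View pics/w21.png

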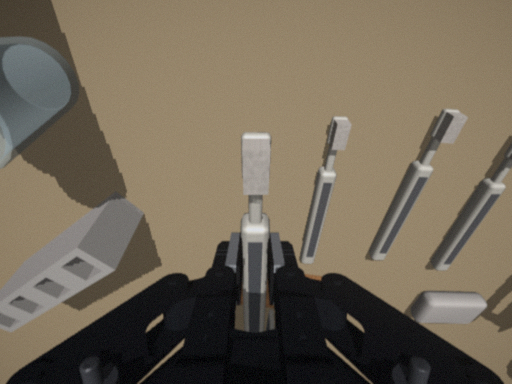

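View pics/s21.png

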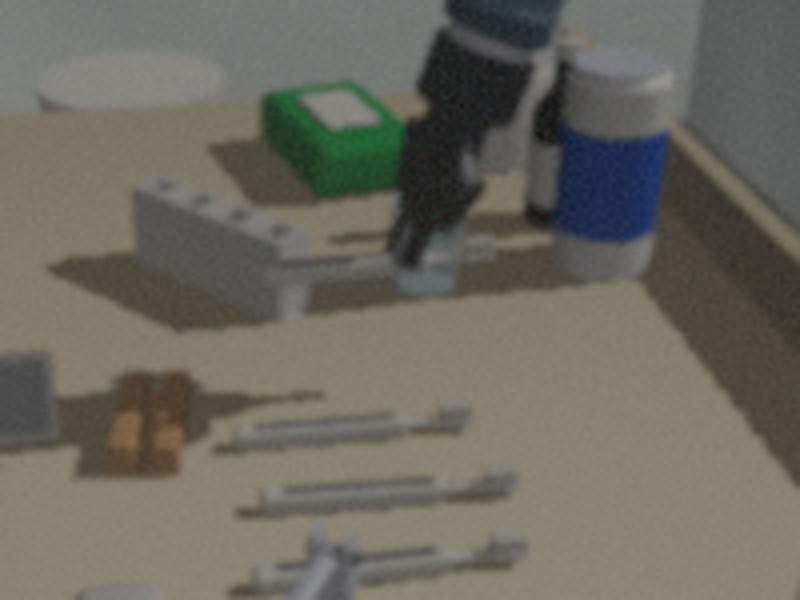

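Brush A is held square. Raise it, and re-measure the block with the arm settled.

```bash
python3 -m jog '[[13,-30,-11,3,0,0,1],[26,-30,-11,7,0,0,1],[-26,-30,-11,7,0,0,1],[-30,0,0,7,0,0,1],[-30,0,0,0,0,0,1],[0,0,0,0,0,0,1],[0,0,0,0,0,0,1],[0,0,0,0,0,0,1]]'
python3 - <<'E'
from h import *
w=camera_model('wrist');im=camera('wrist');st();cv2.imwrite('pics/w22.png',im);np.save('w22.npy',w['pose'])
crop(im,0,180,200,384,3,'pics/w22c.png')
E
```

```text
time_s: 27.07
eef_pos: [0.6166, 0.1578, 0.1962]
eef_rot: [0.531, -0.499, 0.468, -0.5]
wrist_force: [-0.5, 0.2, -1.2]
opening: 0.161
t 27.12 p [617.  157.4 196.3] F [ 0.3 -0.7  0.3] op 0.164
[[0.06, 0.065, 0.996], [-0.998, 0.002, 0.06], [0.002, -0.998, 0.065]]
```

View pics/w22.png

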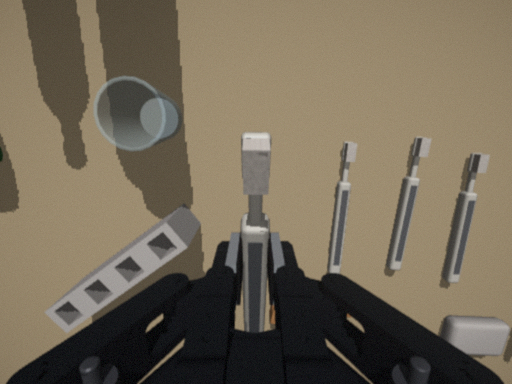

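```bash
python3 - <<'E'
from h import *
need([.455,.255,.24],tgt(39.5,0))
E
python3 -m jog '[[-12,-4,-15,0,-6,0,1],[-12,-6,-20,0,-6,0,1],[0,-6,-25,0,-6,0,1],[0,-6,-25,0,-6,0,1],[0,-6,-25,0,-6,0,1],[0,-6,-20,0,-6,0,1],[0,0,0,0,0,0,1],[0,0,0,0,0,0,1]]'
python3 - <<'E'
from h import *
need([.455,.255,.24],tgt(39.5,0))
E
```

```text
t 27.12 p [617.  157.4 196.3] F [ 0.3 -0.7  0.3] op 0.164
[[0.06, 0.065, 0.996], [-0.998, 0.002, 0.06], [0.002, -0.998, 0.065]]
turn [ -3.6 -36.    1.3] rows>= 5.031250361437051 shift now [-107.1  -54.  -152.7] shift after turn [-178.4  -43.7  -62.9]
time_s: 27.78
eef_pos: [0.4919, 0.138, 0.223]
eef_rot: [0.65, -0.628, 0.282, -0.324]
wrist_force: [-0.1, 0.1, -0.7]
opening: 0.165
t 27.78 p [491.9 138.  223. ] F [-0.1  0.1 -0.7] op 0.165
[[0.632, 0.067, 0.772], [-0.774, 0.003, 0.633], [0.041, -0.998, 0.054]]
turn [-3.1 -0.2  2.3] rows>= 0.42973003419256584 shift now [-113.2  -19.1   46.5] shift after turn [-113.7  -17.    46. ]
```

```bash
python3 -m jog '[[-25,-5,10,0,0,2.3,1],[-30,-6,10,0,0,0,1],[-30,-6,13,0,0,0,1],[-28,0,13,0,0,0,1],[0,0,0,0,0,0,1],[0,0,0,0,0,0,1],[0,0,0,0,0,0,1],[0,0,0,0,0,0,1]]'
python3 - <<'E'
from h import *
w=camera_model('wrist');im=camera('wrist');st();cv2.imwrite('pics/w23.png',im);np.save('w23.npy',w['pose'])
crop(im,130,60,330,210,4,'pics/w23c.png')
E
```

```text
time_s: 28.45
eef_pos: [0.4548, 0.2542, 0.2407]
eef_rot: [0.656, -0.622, 0.294, -0.31]
wrist_force: [-0.7, -0.1, -0.4]
opening: 0.162
t 28.5 p [454.8 254.1 240.8] F [-0.4 -0.5 -0.1] op 0.162
[[0.635, 0.041, 0.771], [-0.773, 0.033, 0.634], [0.0, -0.999, 0.052]]
```

View pics/w23.png

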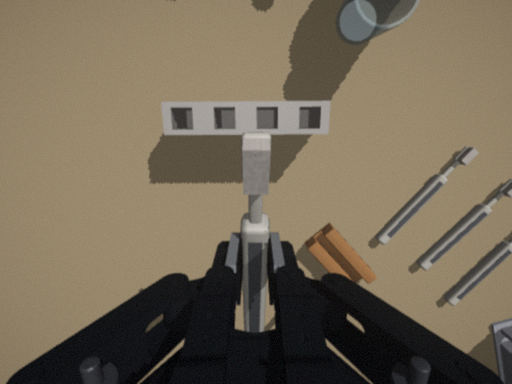

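A settled view: block top (162–330, 101–134), with cells at about (182,119), (225,118), (267,118) and (310,118). I'll extract the cell edges.

Run:
```python
from h import *
im=cv2.imread('pics/w23.png');g=cv2.cvtColor(im,cv2.COLOR_BGR2GRAY).astype(float)
print(g[113:124,158:336].mean(0).round().astype(int).tolist())
for c in (182,225,267,310): print(c,g[92:142,c-3:c+4].mean(1).round().astype(int).tolist())
crop(im,150,90,340,145,4,'pics/w23c.png')
```

```text
[140, 138, 140, 142, 150, 158, 160, 159, 159, 160, 160, 160, 155, 128, 100, 86, 74, 64, 60, 57, 54, 55, 54, 55, 54, 56, 54, 57, 70, 91, 96, 96, 94, 99, 120, 154, 162, 161, 162, 161, 161, 161, 163, 161, 161, 162, 162, 162, 162, 162, 162, 162, 162, 163, 162, 152, 114, 82, 61, 54, 54, 55, 59, 76, 93, 99, 98, 99, 98, 99, 97, 98, 99, 99, 98, 98, 107, 139, 160, 164, 163, 164, 165, 163, 164, 164, 164, 164, 164, 164, 164, 165, 165, 164, 163, 165, 165, 161, 139, 109, 99, 98, 99, 99, 100, 99, 98, 99, 100, 100, 99, 99, 99, 99, 98, 86, 64, 54, 56, 88, 149, 165, 165, 163, 164, 163, 164, 164, 163, 164, 163, 164, 162, 162, 163, 162, 163, 163, 163, 164, 157, 123, 100, 96, 97, 97, 98, 97, 97, 93, 77, 60, 56, 55, 54, 55, 56, 54, 55, 54, 54, 64, 110, 153, 161, 160, 161, 161, 160, 162, 158, 150, 142, 140, 140, 140, 140, 140]
182 [140, 139, 140, 140, 138, 140, 141, 139, 141, 148, 158, 162, 161, 160, 151, 118, 70, 53, 55, 56, 55, 54, 55, 56, 56, 56, 53, 56, 56, 54, 54, 54, 54, 55, 55, 57, 80, 125, 156, 161, 161, 160, 142, 105, 85, 84, 83, 83, 82, 83]
225 [141, 139, 139, 140, 141, 141, 140, 139, 143, 153, 162, 164, 165, 163, 147, 102, 65, 63, 83, 95, 99, 99, 97, 97, 98, 97, 98, 98, 98, 98, 98, 97, 96, 98, 96, 97, 112, 145, 161, 162, 162, 160, 140, 98, 83, 81, 83, 84, 84, 84]
267 [139, 141, 140, 140, 140, 140, 141, 141, 145, 156, 163, 166, 166, 164, 141, 91, 60, 68, 89, 99, 101, 98, 100, 99, 100, 100, 100, 99, 100, 99, 99, 97, 99, 98, 96, 97, 114, 150, 162, 161, 161, 169, 175, 182, 190, 189, 178, 168, 164, 164]
310 [81, 83, 82, 81, 82, 81, 82, 85, 108, 144, 161, 163, 163, 158, 129, 74, 55, 58, 65, 66, 66, 66, 65, 66, 64, 65, 63, 64, 66, 62, 64, 63, 64, 63, 60, 70, 109, 153, 161, 163, 160, 149, 123, 106, 111, 119, 127, 135, 138, 133]
```

View pics/w23c.png

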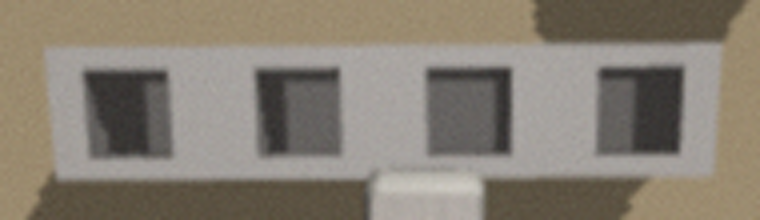

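Run:
```python
from h import *
w=camera_model('wrist');w['pose']=np.load('w23.npy')
P=[onplane(w,p,.075) for p in [(181.9,117.9),(224.3,117.6),(267,117.4),(309.5,117.2)]];print(P)
d=P[3]-P[0];print(np.linalg.norm(d),np.degrees(np.arctan2(d[0],-d[1]))); 
s=camera_model('scene')
for p in P: print(proj(s,p))
```

```text
[array([0.4623, 0.3659, 0.075 ]), array([0.493, 0.329, 0.075]), array([0.5239, 0.2918, 0.075 ]), array([0.5546, 0.2548, 0.075 ])]
0.14443856825654286 39.719228789773524
[379.1 256.6]
[360.5 257.5]
[341.8 258.4]
[323.1 259.3]
```

```bash
cat >> h.py <<'E'
CELLS={1:(.4617,.3667),2:(.4924,.3298),3:(.5233,.2926),4:(.5540,.2556)}
def footneed(cell,footz,foot,tilt,az=39.7):
    Rt=tgt(az,tilt);off=Rt@np.array(foot)/1e3
    P=np.array([*CELLS[cell],footz])-off;print('TCP target',P.round(4));need(P,Rt)
E
python3 -m jog '[[0,-3,0,7,0,0,1],[0,-3,0,7,0,0,1],[0,-3,0,7,0,0,1],[0,0,0,7,0,0,1],[0,0,0,7,0,0,1],[0,0,0,0,0,0,1]]'
python3 - <<'E'
from h import *
print((tgt(39.7,70)@np.array([0,-.345,.937])).round(3))
footneed(1,.1,(0,35.3,-99.5),70)
E
```

```text
time_s: 29.0
eef_pos: [0.4484, 0.2524, 0.2442]
eef_rot: [0.813, -0.396, 0.19, -0.383]
wrist_force: [-1.4, 0.2, -1.4]
opening: 0.166
[-0.003 -0.002  0.998]
TCP target [0.4624 0.3672 0.2056]
t 29.0 p [448.4 252.4 244.2] F [-1.4  0.2 -1.4] op 0.166
[[0.634, 0.473, 0.612], [-0.773, 0.393, 0.498], [-0.005, -0.789, 0.615]]
turn [32.1 -0.4  0.1] rows>= 4.478964604355917 shift now [-79.8  82.2  42. ] shift after turn [-79.5  92.3  -7.6]
```

```bash
python3 -m jog '[[-16,8,6,6.4,0,0,1],[-16,8,6,6.4,0,0,1],[-16,8,6,6.4,0,0,1],[-16,8,4,6.4,0,0,1],[-16,8,4,6.4,0,0,1],[0,0,0,0,0,0,1],[0,0,0,0,0,0,1]]'
python3 - <<'E'
from h import *
footneed(1,.1,(0,35.3,-99.5),70);print(np.round(get_obs()['q'],2))
E
```

```text
time_s: 29.58
eef_pos: [0.442, 0.3286, 0.2466]
eef_rot: [0.882, -0.223, 0.107, -0.401]
wrist_force: [0.1, 0.2, -1.7]
opening: 0.161
TCP target [0.4624 0.3672 0.2056]
t 29.58 p [442.  328.6 246.6] F [ 0.1  0.2 -1.7] op 0.161
[[0.655, 0.66, 0.367], [-0.755, 0.579, 0.307], [-0.009, -0.479, 0.878]]
turn [ 8.6  0.  -1.4] rows>= 1.2008737500210949 shift now [-15.4  55.5 -16.6] shift after turn [-16.7  52.  -24.7]
[ 0.11 -0.39  2.46  1.41  0.53 -0.13]
```

```bash
python3 -m jog '[[-6,12,0,4.3,0,-0.7,1],[-6,14,0,4.3,0,-0.7,1],[-4,16,-8,0,0,0,1],[0,12,-14,0,0,0,1],[0,0,0,0,0,0,1],[0,0,0,0,0,0,1],[0,0,0,0,0,0,1]]'
python3 - <<'E'
from h import *
footneed(1,.1,(0,35.3,-99.5),70);print(np.round(get_obs()['q'],2))
E
```

```text
time_s: 30.17
eef_pos: [0.4561, 0.3603, 0.2123]
eef_rot: [0.892, -0.183, 0.088, -0.405]
wrist_force: [0.5, 0.2, -0.9]
opening: 0.163
TCP target [0.4624 0.3672 0.2056]
t 30.17 p [456.1 360.3 212.3] F [ 0.5  0.2 -0.9] op 0.163
[[0.657, 0.689, 0.305], [-0.754, 0.605, 0.256], [-0.009, -0.398, 0.917]]
turn [ 3.5  0.1 -1.5] rows>= 0.48697419700281735 shift now [-1.1 11.2 -2.4] shift after turn [-1.3 11.  -3.1]
[ 0.2  -0.14  2.44  2.05  0.54 -0.76]
```

```bash
python3 -m jog '[[-1,4,-1,3.5,0,-1.5,1],[0,4,-1,0,0,0,1],[0,3,-1,0,0,0,1],[0,0,0,0,0,0,1],[0,0,0,0,0,0,1],[0,0,0,0,0,0,1]]' | head -1
python3 - <<'E'
from h import *
footneed(1,.1,(0,35.3,-99.5),70)
a=camera('side');b=camera('scene');w=camera_model('scene');d=camera_model('side')
crop(a,190,100,350,220,5,'pics/s24.png');crop(b,290,130,450,290,4,'pics/sc24.png')
c=np.array([*CELLS[1],.1]);print('pred foot scene',(proj(w,c)-[290,130])*4,'side',(proj(d,c)-[190,100])*5)
E
```

```text
time_s: 30.67
TCP target [0.4624 0.3672 0.2056]
t 30.67 p [460.9 367.2 205.6] F [-0.2  0.5 -0.8] op 0.164
[[0.645, 0.714, 0.273], [-0.764, 0.604, 0.227], [-0.003, -0.355, 0.935]]
turn [ 0.8  0.  -0.5] rows>= 0.1092327573190088 shift now [0.9 1.  0.4] shift after turn [0.9 1.  0.4]
pred foot scene [368.4 490. ] side [249. 198.]
```

View pics/s24.png

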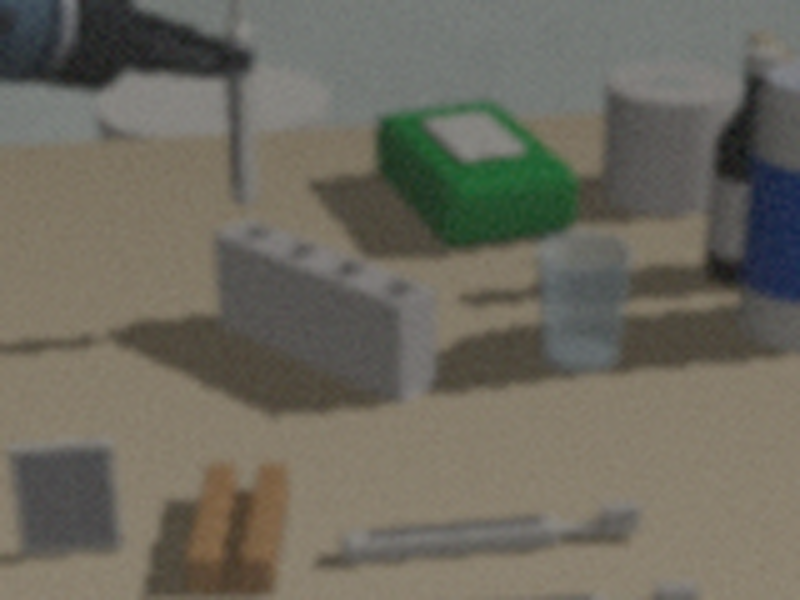

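View pics/sc24.png

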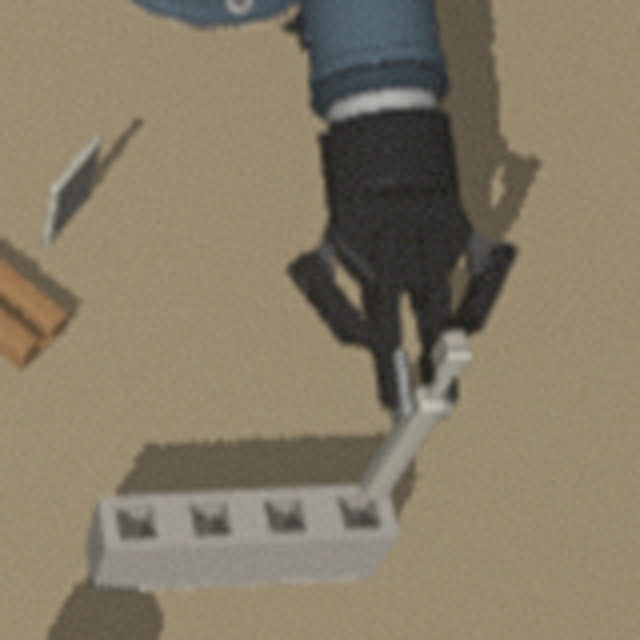

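Foot seen at (373,488) in the scene crop, against a predicted (368,490); cell 1's mouth is centred at (360,512). I'll lower to just above the mouth and compare again.

```bash
python3 -m jog '[[0.8,6,-10,0.8,0,-0.5,1],[0,4,-9,0,0,0,1],[0,0,0,0,0,0,1],[0,0,0,0,0,0,1],[0,0,0,0,0,0,1]]' | head -1
python3 - <<'E'
from h import *
footneed(1,.08,(0,35.3,-99.5),70)
a=camera('side');b=camera('scene');w=camera_model('scene');d=camera_model('side')
crop(a,220,110,300,190,8,'pics/s25.png');crop(b,340,220,420,280,8,'pics/sc25.png')
for z in (.075,.08):
  c=np.array([*CELLS[1],z]);print(z,'scene',(proj(w,c)-[340,220])*8,'side',(proj(d,c)-[220,110])*8)
E
```

```text
time_s: 31.18
TCP target [0.4624 0.3672 0.1856]
t 31.18 p [463.4 368.3 183.9] F [-0.3 -0.3 -1. ] op 0.164
[[0.638, 0.723, 0.263], [-0.77, 0.6, 0.218], [-0.0, -0.342, 0.94]]
turn [ 0. -0.  0.] rows>= 0.0023686094093026753 shift now [ 0.2 -1.9  1.1] shift after turn [ 0.2 -1.9  1.1]
0.075 scene [316.  292.8] side [161.6 288. ]
0.08 scene [320.  286.4] side [160.8 278.4]
```

View pics/s25.png

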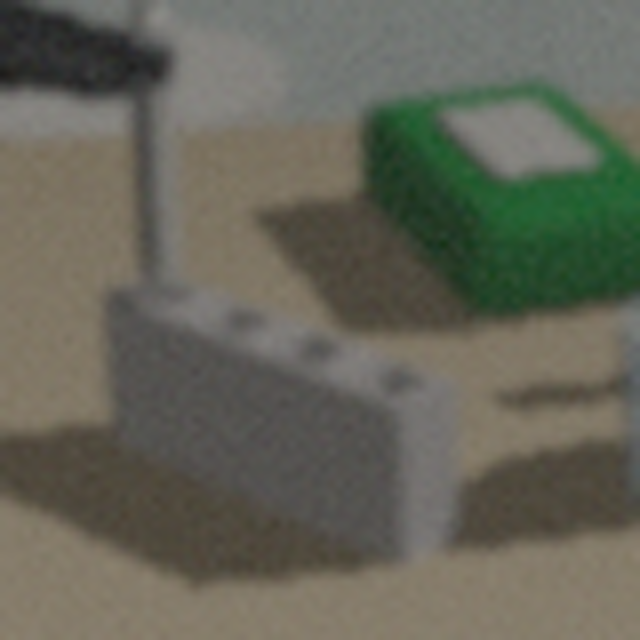

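View pics/sc25.png

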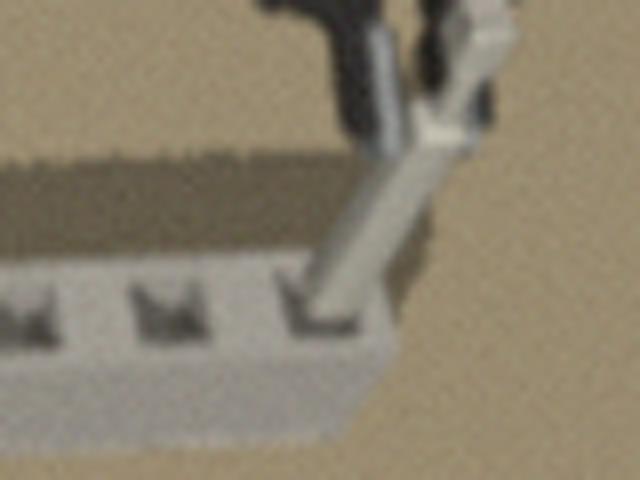

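Both views put the foot about 2.5 mm too far along the block's +y. I'll shift tool x by +2.5 and lower.

```bash
sed -i 's/^CELLS=.*/CELLS={1:(.4633,.3648),2:(.4940,.3279),3:(.5249,.2907),4:(.5556,.2537)}/' h.py; python3 -m jog '[[2.5,0,0,0,0,0,1],[0,3.4,-9.4,0,0,0,1],[0,3.4,-9.4,0,0,0,1],[0,0,0,0,0,0,1],[0,0,0,0,0,0,1]]'
python3 - <<'E'
from h import *
footneed(1,.006,(0,35.3,-99.5),70)
b=camera('scene')
crop(b,340,200,420,280,8,'pics/sc26.png')
E
```

```text
time_s: 31.7
eef_pos: [0.4648, 0.3662, 0.1633]
eef_rot: [0.891, -0.157, 0.074, -0.419]
wrist_force: [0.3, 1.3, -0.3]
opening: 0.167
TCP target [0.464  0.3653 0.1116]
t 31.7 p [464.8 366.2 163.3] F [ 0.3  1.3 -0.3] op 0.167
[[0.638, 0.723, 0.264], [-0.77, 0.6, 0.218], [-0.001, -0.343, 0.939]]
turn [ 0.1 -0.1  0. ] rows>= 0.008600599218257149 shift now [  0.1  16.7 -48.9] shift after turn [  0.1  16.6 -49. ]
```

View pics/sc26.png

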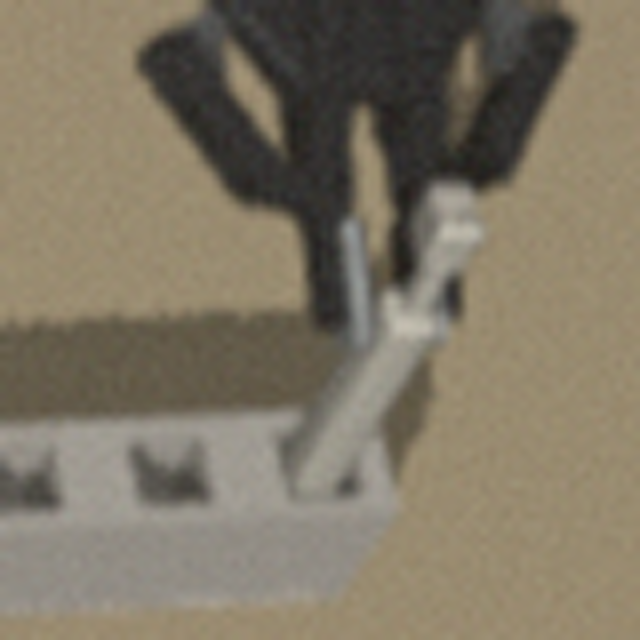

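```bash
python3 -m jog '[[0,1.1,-9.2,0,0,0,1],[0,3,-9,0,0,0,1],[0,3.2,-9,0,0,0,1],[0,0,0,0,0,0,1],[0,0,0,0,0,0,1]]'; python3 -m jog '[[0,2.5,-7,0,0,0,1],[0,2.5,-7,0,0,0,1],[0,1,-3,0,0,0,1],[0,0,0,0,0,0,1],[0,0,0,0,0,0,1]]'
python3 - <<'E'
from h import *
footneed(1,.006,(0,35.3,-99.5),70)
E
```

```text
time_s: 32.17
eef_pos: [0.463, 0.3648, 0.1356]
eef_rot: [0.891, -0.157, 0.074, -0.419]
wrist_force: [1.4, 0.6, 0.5]
opening: 0.169
time_s: 32.58
eef_pos: [0.463, 0.3647, 0.118]
eef_rot: [0.891, -0.157, 0.074, -0.419]
wrist_force: [-0.1, 0.4, -0.6]
opening: 0.165
TCP target [0.464  0.3653 0.1116]
t 32.58 p [463.  364.7 118. ] F [-0.1  0.4 -0.6] op 0.165
[[0.638, 0.723, 0.263], [-0.77, 0.6, 0.218], [0.0, -0.342, 0.94]]
turn [-0. -0.  0.] rows>= 0.004240448358618549 shift now [ 0.1  3.3 -5.6] shift after turn [ 0.1  3.3 -5.6]
```

```bash
python3 -m jog '[[0,1.5,-4,0,0,0,1],[0,0.7,-2,0,0,0,1],[0,0,0,0,0,0,1],[0,0,0,0,0,0,0.6],[0,0,0,0,0,0,0.3],[0,0,0,0,0,0,0.3],[0,0,0,0,0,0,0.3]]'; python3 -m jog '[[0,-10,0,0,0,0,0.3],[0,-25,0,0,0,0,0.3],[0,-30,0,0,0,0,0],[0,-25,0,0,0,0,-0.3],[0,0,0,0,0,0,-0.3],[0,0,0,0,0,0,-0.3]]'
python3 - <<'E'
from h import *
st();a=camera('side');b=camera('scene')
crop(a,190,100,350,220,5,'pics/s27.png');crop(b,290,180,450,290,5,'pics/sc27.png')
E
```

```text
time_s: 33.17
eef_pos: [0.4627, 0.3646, 0.111]
eef_rot: [0.891, -0.157, 0.074, -0.419]
wrist_force: [-0.4, 0.5, 0.2]
opening: 0.348
time_s: 33.67
eef_pos: [0.4163, 0.3235, 0.1348]
eef_rot: [0.891, -0.158, 0.074, -0.419]
wrist_force: [0.2, -0.1, -0.1]
opening: 0.647
t 33.67 p [416.3 323.5 134.8] F [ 0.2 -0.1 -0.1] op 0.647
[[0.638, 0.723, 0.265], [-0.77, 0.599, 0.219], [-0.0, -0.343, 0.939]]
```

View pics/s27.png

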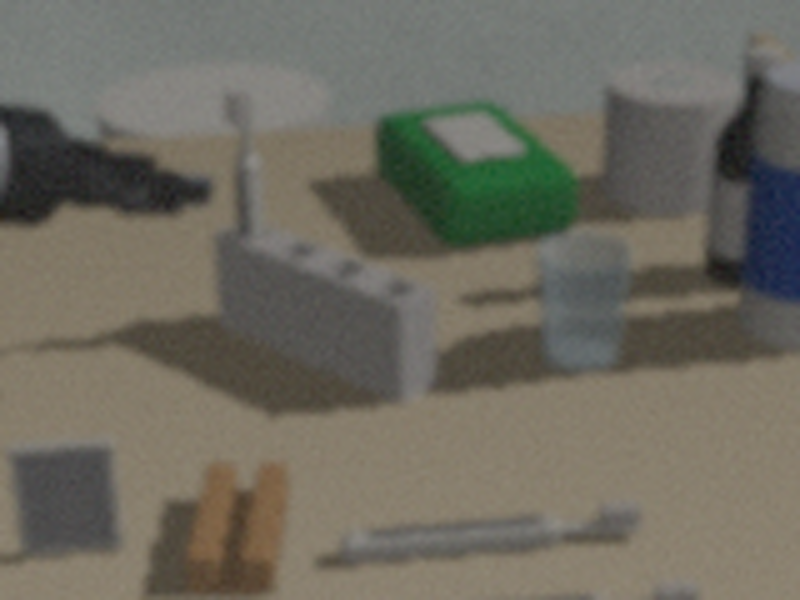

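View pics/sc27.png

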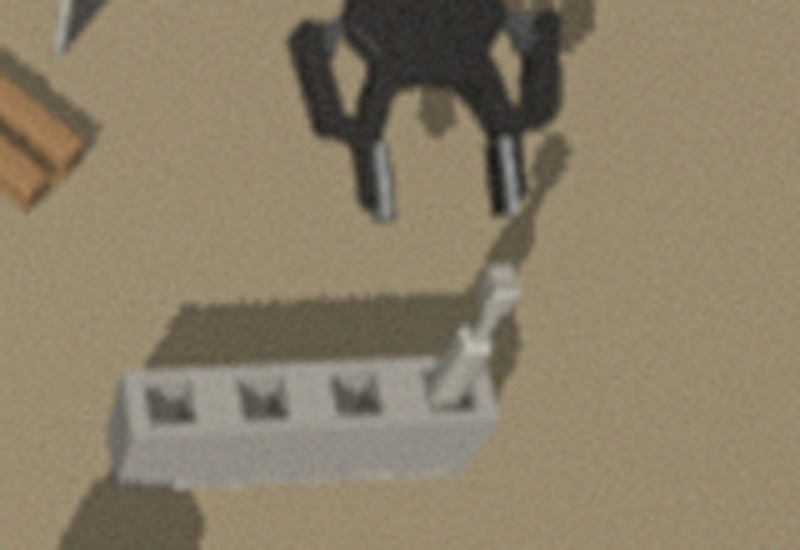

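Brush A stands in cell 1. Next is brush B: tilt back while rising.

```bash
python3 -m jog '[[5,0,15,-5,0,0,-0.3],[10,0,20,-5,0,0,-0.3],[15,-5,20,-5,0,0,-0.3],[20,-10,15,-5,0,0,-0.3],[20,-10,10,-5,0,0,-0.3],[20,-10,10,-5,0,0,-0.3],[20,-10,0,-5,0,0,-0.3],[20,0,0,-5,0,0,-0.3]]'|head -3;python3 -m jog '[[20,0,0,-5,0,0,-0.3],[20,0,0,-5,0,0,-0.3],[20,0,0,-5,0,0,-0.3],[20,0,0,-5,0,0,-0.3],[20,0,0,-5,0,0,-0.3],[20,0,0,-5,0,0,-0.3],[0,0,0,0,0,0,-0.3]]'|head -3
python3 - <<'E'
from h import *
need([.6,.043,.15],tgt(2.9,-20))
E
```

```text
time_s: 34.43
eef_pos: [0.4609, 0.2857, 0.185]
eef_rot: [0.854, -0.337, 0.168, -0.36]
time_s: 35.02
eef_pos: [0.5486, 0.1977, 0.1811]
eef_rot: [0.737, -0.546, 0.254, -0.306]
t 35.02 p [548.6 197.7 181.1] F [0.1 0.2 0.5] op 0.652
[[0.684, 0.173, 0.709], [-0.729, 0.216, 0.65], [-0.04, -0.961, 0.274]]
turn [-33.6  40.9  -0.8] rows>= 5.7190160868482165 shift now [149.1   5.4 -72.7] shift after turn [157.1  14.4  51.5]
```

```bash
python3 -m jog '[[10,0,0,-4.2,5.1,-0.1,-0.3],[10,0,0,-4.2,5.1,-0.1,-0.3],[10,0,0,-4.2,5.1,-0.1,-0.3],[10,0,0,-4.2,5.1,-0.1,-0.3],[10,0,0,-4.2,5.1,-0.1,-0.3],[10,0,0,-4.2,5.1,-0.1,-0.3],[10,0,0,-4.2,5.1,-0.1,-0.3],[10,0,0,-4.2,5.1,-0.1,-0.3]]'|head -2
python3 - <<'E'
from h import *
need([.6,.043,.15],tgt(2.9,-20))
E
```

```text
time_s: 35.68
eef_pos: [0.5777, 0.129, 0.1751]
t 35.68 p [577.7 129.  175.1] F [-0.2  0.1  0.9] op 0.652
[[0.052, -0.345, 0.937], [-0.999, -0.015, 0.05], [-0.003, -0.938, -0.346]]
turn [ 0.2  0.1 -0.2] rows>= 0.03180614069398984 shift now [87.1 17.2 25.3] shift after turn [87.  17.5 25.4]
```

```bash
python3 -m jog '[[25,4,6,0,0,0,-0.3],[30,4,7,0,0,0,-0.3],[32,5,7,0,0,0,-0.3],[0,0,0,0,0,0,-0.3],[0,0,0,0,0,0,-0.3],[0,0,0,0,0,0,-0.3]]'|head -2
python3 - <<'E'
from h import *
w=camera_model('wrist');im=camera('wrist');cv2.imwrite('pics/w28.png',im);np.save('w28.npy',w['pose']);st()
E
```

```text
time_s: 36.18
eef_pos: [0.5969, 0.0428, 0.1563]
t 36.23 p [597.2  43.2 156.8] F [0.3 0.2 0.7] op 0.651
[[0.054, -0.341, 0.939], [-0.999, -0.014, 0.053], [-0.005, -0.94, -0.341]]
```

View pics/w28.png

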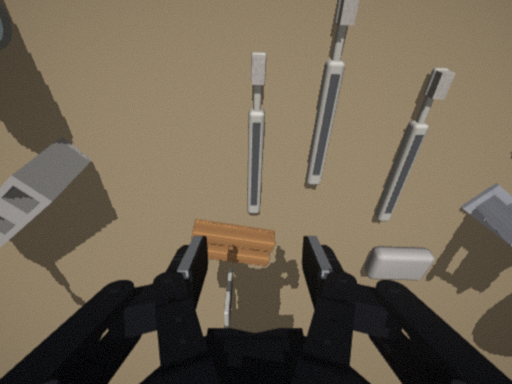

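Brush B: foot (253,213), handle end (257,111), head (259,53). Brush C, with foot at (315,183), may have moved; I'll check it later.

```bash
cat >> h.py <<'E'
def brush(pf,f,h,e,tilt=-20,d=105,zt=.006,back=1.0):
    w=camera_model('wrist');w['pose']=np.load(pf)
    a=onplane(w,f,.016);b=onplane(w,h,.016);c=onplane(w,e,.02)
    u=(c-a)[:2];L=np.linalg.norm(u);u/=L;az=np.degrees(np.arctan2(u[1],u[0]))
    print('foot',a,'hend',b,'head',c,'len',np.linalg.norm(a-b).round(4),L.round(4),'az',az.round(1))
    foot=((b-.13*np.r_[u,0])+a)[:2]/2; G=foot+u*(d-back)/1e3;print('foot*',foot.round(4),'TCP',G.round(4));need([*G,zt],tgt(az,tilt))
E
python3 - <<'E'
from h import *
brush('w28.npy',(253.5,212.5),(257,111),(259.5,53.5))
E
```

```text
foot [0.4974 0.0388 0.016 ] hend [0.6265 0.042  0.016 ] head [0.6764 0.0429 0.02  ] len 0.1291 0.179 az 1.3
foot* [0.497  0.0389] TCP [0.6009 0.0413]
t 36.23 p [597.2  43.2 156.8] F [0.3 0.2 0.7] op 0.651
[[0.054, -0.341, 0.939], [-0.999, -0.014, 0.053], [-0.005, -0.94, -0.341]]
turn [-0.1  1.8  0.4] rows>= 0.2493217280587677 shift now [  2.8 140.5  54.9] shift after turn [  2.  140.4  55.1]
```

```bash
python3 -m jog '[[2.5,12,6,0,1.8,0.4,-0.3],[0,28,11,0,0,0,-0.3],[0,28,11,0,0,0,-0.3],[0,28,11,0,0,0,-0.3],[0,28,10,0,0,0,-0.3],[0,0,0,0,0,0,-0.3],[0,0,0,0,0,0,-0.3]]' | head -1
python3 - <<'E'
from h import *
need([.6009,.0413,.006],tgt(1.3,-20));im=camera('wrist');crop(im,150,150,370,384,2,'pics/w29.png')
E
```

```text
time_s: 36.82
t 36.82 p [600.2  40.7  23.1] F [1.  0.3 0.3] op 0.654
[[0.023, -0.344, 0.939], [-1.0, -0.008, 0.021], [0.0, -0.939, -0.344]]
turn [0.1 0.  0. ] rows>= 0.015095957642594299 shift now [-0.6 15.9  6.5] shift after turn [-0.6 15.9  6.5]
```

View pics/w29.png

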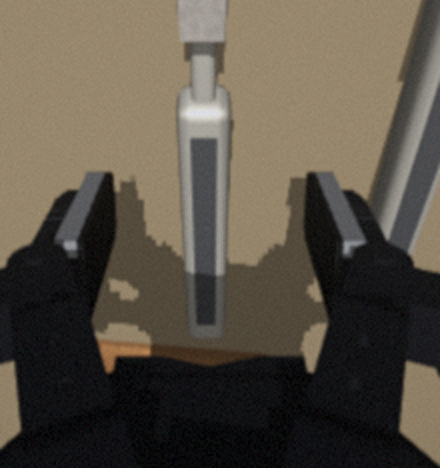

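```bash
python3 -m jog '[[-0.5,2,1,0,0,0,0.1],[0,5,2,0,0,0,0.2],[0,4,1.5,0,0,0,0.3],[0,4,1.5,0,0,0,0.3],[0,0,0,0,0,0,0.6],[0,0,0,0,0,0,1],[0,0,0,0,0,0,1],[0,0,0,0,0,0,1]]';python3 -m jog '[[0,0,0,0,0,0,1],[0,0,0,0,0,0,1],[0,-10,-4,0,0,0,1],[0,-20,-7,0,0,0,1],[0,-30,-11,0,0,0,1],[0,-30,-11,0,0,0,1],[0,0,0,0,0,0,1]]'
python3 - <<'E'
from h import *
st();cv2.imwrite('pics/w30.png',camera('wrist'))
E
```

```text
time_s: 37.53
eef_pos: [0.6028, 0.0395, 0.0083]
eef_rot: [-0.41, 0.585, -0.572, 0.402]
wrist_force: [-1.3, 0.4, 0.1]
opening: 0.167
time_s: 38.12
eef_pos: [0.6064, 0.0393, 0.1121]
eef_rot: [-0.413, 0.583, -0.57, 0.406]
wrist_force: [1.4, -0.9, 0.1]
opening: 0.164
t 38.12 p [606.4  39.3 112.1] F [ 1.4 -0.9  0.1] op 0.164
[[0.021, -0.329, 0.944], [-1.0, -0.01, 0.019], [0.003, -0.944, -0.329]]
```

View pics/w30.png

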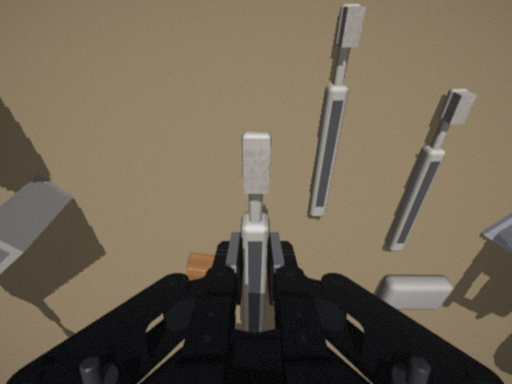

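```bash
python3 -m jog '[[-5,-30,-11,0,0,0,1],[-10,-35,-12,4,0,0,1],[-20,-35,-12,5,0,0,1],[-20,-10,-10,5,0,0,1],[-20,0,-10,5,0,0,1],[-20,0,-10,5,0,0,1],[0,0,0,0,0,0,1]]'|head -2
python3 - <<'E'
from h import *
need([.46,.23,.245],tgt(39.7,40))
E
```

```text
time_s: 38.75
eef_pos: [0.5649, 0.1376, 0.2209]
t 38.75 p [564.9 137.6 220.9] F [-0.7  0.4 -1.9] op 0.166
[[0.025, 0.071, 0.997], [-1.0, 0.002, 0.025], [-0.0, -0.997, 0.071]]
turn [ 34.6 -36.1  14.6] rows>= 5.03758673548541 shift now [ -95.   -31.2 -100.7] shift after turn [-138.2  -32.4   -1.2]
```

```bash
python3 -m jog '[[-13,-5,-14,4.9,-5.2,2.1,1],[-14,-5,-13,4.9,-5.2,2.1,1],[-15,-5,-11,4.9,-5.2,2.1,1],[-16,-5,-9,4.9,-5.2,2.1,1],[-17,-4,-7,4.9,-5.2,2.1,1],[-18,-4,-5,4.9,-5.2,2.1,1],[-19,-3,-3,4.9,-5.2,2.1,1],[0,0,0,0,0,0,1]]'|head -2
python3 - <<'E'
from h import *
footneed(2,.11,(0,36.8,-99),70)
E
```

```text
time_s: 39.42
eef_pos: [0.4675, 0.222, 0.2365]
TCP target [0.4934 0.3274 0.2156]
t 39.42 p [467.5 222.  236.5] F [-0.8 -0.9 -1.3] op 0.162
[[0.619, 0.476, 0.625], [-0.786, 0.387, 0.483], [-0.013, -0.79, 0.613]]
turn [32.2 -1.5  0.8] rows>= 4.493953830399084 shift now [-66.5  69.6  54.3] shift after turn [-64.6  89.2  10.2]
```

```bash
python3 -m jog '[[-11,8,7,5.4,-0.2,0.1,1],[-11,8,7,5.4,-0.2,0.1,1],[-11,8,6,5.4,-0.2,0.1,1],[-11,8,5,5.4,-0.3,0.1,1],[-11,8,4,5.4,-0.3,0.2,1],[-10,8,3,5.4,-0.3,0.2,1],[0,0,0,0,0,0,1],[0,0,0,0,0,0,1]]'|head -2
python3 - <<'E'
from h import *
footneed(2,.11,(0,36.8,-99),70)
E
```

```text
time_s: 40.08
eef_pos: [0.4749, 0.2982, 0.2335]
TCP target [0.4934 0.3274 0.2156]
t 40.08 p [474.9 298.2 233.5] F [-0.1  0.3  0. ] op 0.164
[[0.642, 0.688, 0.338], [-0.766, 0.584, 0.268], [-0.012, -0.431, 0.902]]
turn [ 5.5 -0.5 -0.5] rows>= 0.7739778177968389 shift now [-10.3  37.5  -2. ] shift after turn [-10.7  37.1  -5.5]
```

```bash
python3 -m jog '[[-5,8,0,2.8,-0.2,-0.2,1],[-5,9,0,2.7,-0.3,-0.3,1],[-1,10,-2,0,0,0,1],[0,10,-3,0,0,0,1],[0,0,0,0,0,0,1],[0,0,0,0,0,0,1],[0,0,0,0,0,0,1]]'|head -2
python3 - <<'E'
from h import *
footneed(2,.11,(0,36.8,-99),70)
footneed(2,.08,(0,36.8,-99),70)
E
```

```text
time_s: 40.67
eef_pos: [0.4936, 0.3275, 0.2174]
TCP target [0.4934 0.3274 0.2156]
t 40.67 p [493.6 327.5 217.4] F [-1.   0.5 -0.6] op 0.163
[[0.639, 0.724, 0.258], [-0.769, 0.601, 0.218], [0.003, -0.338, 0.941]]
turn [-0.2  0.2  0. ] rows>= 0.03384331807777674 shift now [-0.   0.4 -1.7] shift after turn [-0.   0.5 -1.7]
TCP target [0.4934 0.3274 0.1856]
t 40.67 p [493.6 327.5 217.4] F [-1.   0.5 -0.6] op 0.163
[[0.639, 0.724, 0.258], [-0.769, 0.601, 0.218], [0.003, -0.338, 0.941]]
turn [-0.2  0.2  0. ] rows>= 0.03384331807777674 shift now [ -0.1  10.6 -30. ] shift after turn [ -0.   10.7 -29.9]
```

```bash
python3 -m jog '[[0,3,-11,0,0,0,1],[0,3,-10,0,0,0,1],[0,3.5,-9,0,0,0,1],[0,0,0,0,0,0,1],[0,0,0,0,0,0,1],[0,0,0,0,0,0,1]]'|head -2
python3 - <<'E'
from h import *
footneed(2,.08,(0,36.8,-99),70)
a=camera('side');b=camera('scene')
crop(a,210,110,310,190,7,'pics/s31.png');crop(b,310,200,410,280,7,'pics/sc31.png')
E
```

```text
time_s: 41.17
eef_pos: [0.4927, 0.3265, 0.1861]
TCP target [0.4934 0.3274 0.1856]
t 41.17 p [492.7 326.5 186.1] F [-0.5  0.6  0.1] op 0.163
[[0.639, 0.725, 0.257], [-0.77, 0.6, 0.218], [0.004, -0.337, 0.941]]
turn [-0.3  0.2  0.1] rows>= 0.04078916801116696 shift now [-0.2  1.3 -0.1] shift after turn [-0.2  1.3 -0.1]
```

View pics/s31.png

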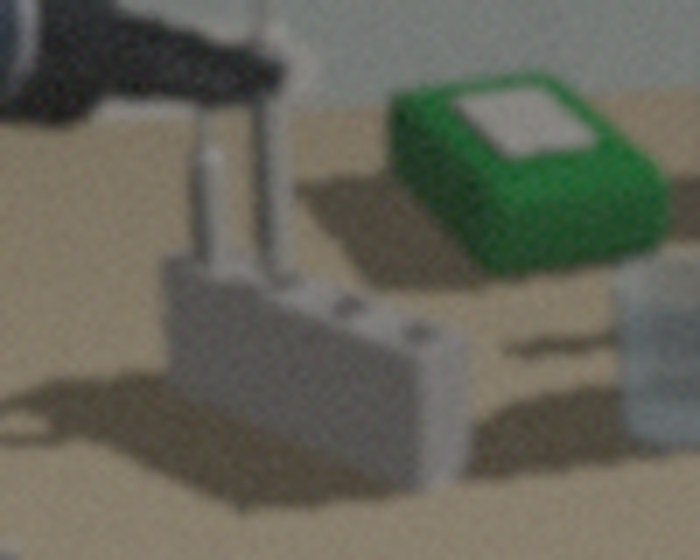

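View pics/sc31.png

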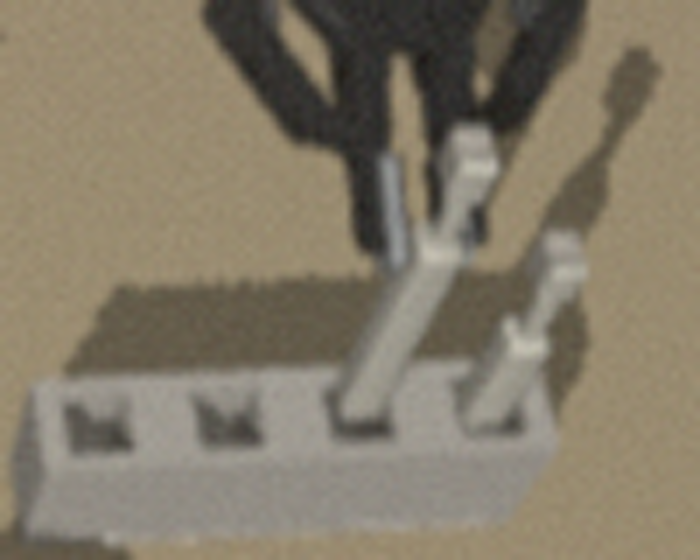

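Well centred over cell 2. Lowering.

```bash
python3 -m jog '[[0,3.4,-9.4,0,0,0,1],[0,3.4,-9.4,0,0,0,1],[0,3.4,-9.4,0,0,0,1],[0,3.4,-9.4,0,0,0,1],[0,3.4,-9.4,0,0,0,1],[0,3.4,-9.4,0,0,0,1],[0,0,0,0,0,0,1],[0,0,0,0,0,0,1]]'
python3 - <<'E'
from h import *
footneed(2,.006,(0,36.8,-99),70)
E
```

```text
time_s: 41.93
eef_pos: [0.4926, 0.3265, 0.1252]
eef_rot: [0.892, -0.156, 0.072, -0.419]
wrist_force: [-0.5, -0.1, -0.2]
opening: 0.165
TCP target [0.4934 0.3274 0.1116]
t 41.93 p [492.6 326.5 125.2] F [-0.5 -0.1 -0.2] op 0.165
[[0.639, 0.725, 0.259], [-0.77, 0.6, 0.218], [0.003, -0.339, 0.941]]
turn [-0.2  0.1  0.1] rows>= 0.029863635531015332 shift now [ -0.2   5.8 -12.3] shift after turn [ -0.2   5.8 -12.3]
```

```bash
python3 -m jog '[[0,2.4,-6.5,0,0,0,1],[0,2.2,-6,0,0,0,1],[0,0,0,0,0,0,1],[0,0,0,0,0,0,1],[0,0,0,0,0,0,0.6],[0,0,0,0,0,0,0.3],[0,0,0,0,0,0,0.3],[0,0,0,0,0,0,0.3]]'; python3 -m jog '[[0,-10,0,0,0,0,0.3],[0,-25,0,0,0,0,0.3],[0,-30,0,0,0,0,0.3],[0,-25,0,0,0,0,0],[0,0,0,0,0,0,-0.3],[0,0,0,0,0,0,-0.3]]'
python3 - <<'E'
from h import *
st();a=camera('side');b=camera('scene')
crop(a,190,100,350,220,5,'pics/s32.png');crop(b,290,180,450,290,5,'pics/sc32.png')
E
```

```text
time_s: 42.6
eef_pos: [0.4929, 0.3265, 0.1124]
eef_rot: [0.892, -0.156, 0.071, -0.419]
wrist_force: [0.1, 0.1, 0.7]
opening: 0.35
time_s: 43.1
eef_pos: [0.4427, 0.2776, 0.138]
eef_rot: [0.892, -0.156, 0.071, -0.419]
wrist_force: [-0.6, 0.6, 0.3]
opening: 0.651
t 43.1 p [442.7 277.6 138. ] F [-0.6  0.6  0.3] op 0.651
[[0.639, 0.724, 0.258], [-0.769, 0.601, 0.219], [0.003, -0.338, 0.941]]
```

View pics/s32.png

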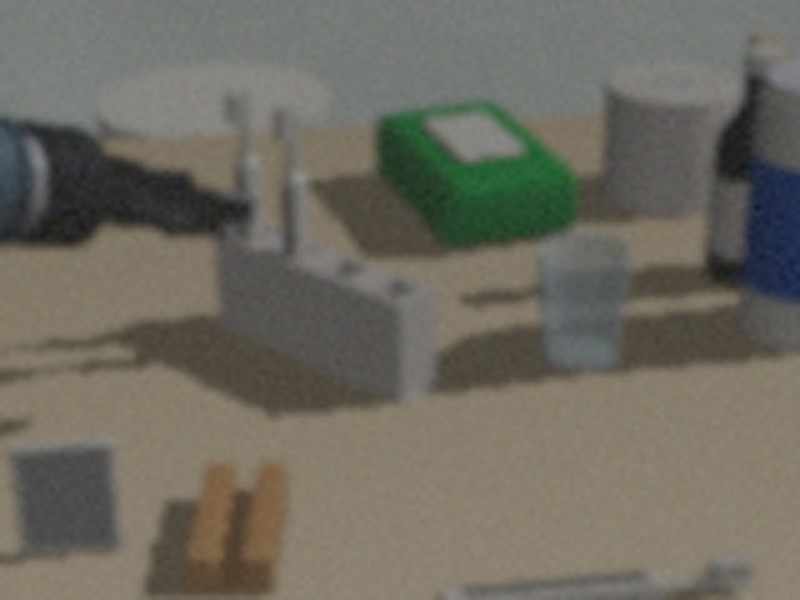

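View pics/sc32.png

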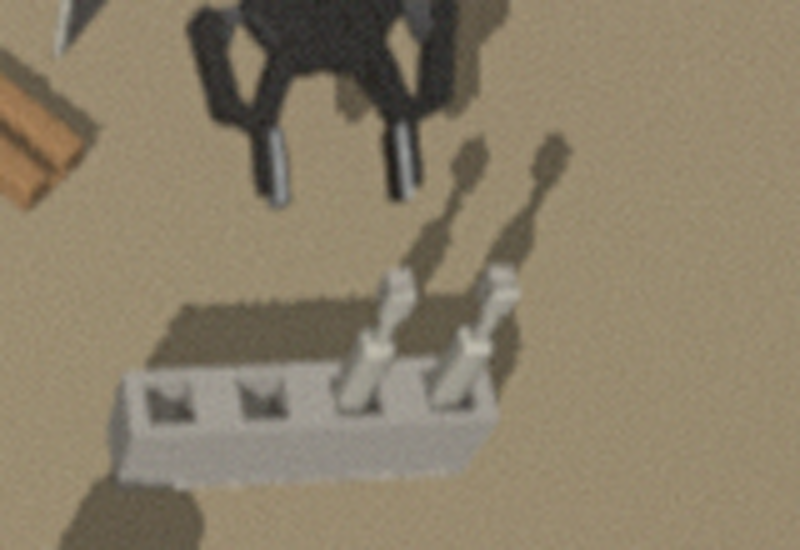

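Brush B is in cell 2. Brush C has clearly been knocked forward. I'll locate it roughly and drive over it.

```bash
python3 - <<'E'
from h import *
w=camera_model('wrist');w['pose']=np.load('w28.npy')
print([onplane(w,p,.016) for p in [(315,182),(334,63),(380,218),(419,124)]])
E
python3 -m jog '[[5,0,15,-5,0,0,-0.3],[10,0,20,-5,0,0,-0.3],[15,-5,20,-5,0,0,-0.3],[20,-10,15,-5,0,0,-0.3],[25,-10,10,-5,0,0,-0.3],[25,-10,10,-5,0,0,-0.3],[30,-10,0,-5,0,0,-0.3],[30,0,0,-5,0,0,-0.3]]'|head -2;python3 -m jog '[[30,0,0,-5,2,0,-0.3],[30,0,0,-5,3,0,-0.3],[30,0,0,-5,4,0,-0.3],[30,0,0,-5,4,0,-0.3],[30,0,0,-5,4,0,-0.3],[30,0,0,-5,4,0,-0.3],[0,0,0,0,0,0,-0.3]]'|head -2
python3 - <<'E'
from h import *
need([.62,-.03,.15],tgt(4,-20))
E
```

```text
[array([ 0.5478, -0.0288,  0.016 ]), array([ 0.6718, -0.0212,  0.016 ]), array([ 0.4972, -0.1216,  0.016 ]), array([ 0.6222, -0.117 ,  0.016 ])]
time_s: 43.87
eef_pos: [0.5196, 0.1963, 0.1997]
time_s: 44.45
eef_pos: [0.6271, 0.0493, 0.1792]
t 44.45 p [627.1  49.3 179.2] F [ 0.7 -0.8 -0.2] op 0.651
[[0.383, 0.071, 0.921], [-0.908, 0.214, 0.361], [-0.172, -0.974, 0.147]]
turn [-26.6  19.9  -8. ] rows>= 3.7157697461729478 shift now [ 74.3  11.  -39.4] shift after turn [78.6 31.8 -1.8]
```

```bash
python3 -m jog '[[13,3,0,-5,3.4,-1.6,-0.3],[13,3,0,-5,3.4,-1.6,-0.3],[14,3,0,-5,3.4,-1.6,-0.3],[14,3,0,-5,3.4,-1.6,-0.3],[14,0,0,-5,3.4,-1.6,-0.3],[0,0,0,0,0,0,-0.3],[0,0,0,0,0,0,-0.3]]'|head -2
python3 - <<'E'
from h import *
need([.65,-.022,.15],tgt(4,-20))
E
```

```text
time_s: 45.03
eef_pos: [0.642, -0.0095, 0.1602]
t 45.03 p [642.   -9.5 160.2] F [0.2 0.1 0.2] op 0.651
[[0.123, -0.306, 0.944], [-0.992, -0.025, 0.121], [-0.013, -0.952, -0.307]]
turn [-2.1  3.1  0.3] rows>= 0.4385731739618555 shift now [13.5  7.6  9.2] shift after turn [13.   7.1 10.2]
```

```bash
python3 -m jog '[[13,7,10,-2,3,0.3,-0.3],[0,0,0,0,0,0,-0.3],[0,0,0,0,0,0,-0.3],[0,0,0,0,0,0,-0.3]]'|head -2
python3 - <<'E'
from h import *
w=camera_model('wrist');im=camera('wrist');cv2.imwrite('pics/w33.png',im);np.save('w33.npy',w['pose']);st()
E
```

```text
time_s: 45.37
eef_pos: [0.6513, -0.0225, 0.1547]
t 45.42 p [651.6 -22.6 155.2] F [-0.3  1.2 -0.6] op 0.646
[[0.07, -0.334, 0.94], [-0.998, -0.025, 0.066], [0.002, -0.942, -0.335]]
```

View pics/w33.png

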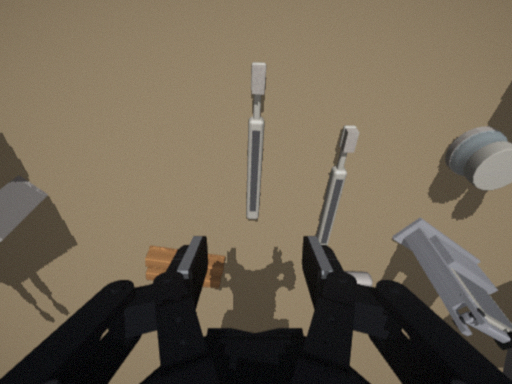

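Brush C: foot (252.5,219), handle end (257,119), head (259,63).

Run:
```python
from h import *
brush('w33.npy',(252.5,219),(256.5,119),(259,63))
```

```text
foot [ 0.544  -0.0284  0.016 ] hend [ 0.6746 -0.0237  0.016 ] head [ 0.7248 -0.022   0.02  ] len 0.1307 0.1809 az 2.0
foot* [ 0.5443 -0.0283] TCP [ 0.6483 -0.0247]
t 45.42 p [651.6 -22.6 155.2] F [-0.3  1.2 -0.6] op 0.646
[[0.07, -0.334, 0.94], [-0.998, -0.025, 0.066], [0.002, -0.942, -0.335]]
turn [-0.5  1.9  0.8] rows>= 0.25861974666729093 shift now [  1.6 141.8  46.7] shift after turn [  1.9 141.4  47.9]
```

```bash
python3 -m jog '[[1.5,12,4,-0.5,1.9,0.8,-0.2],[0,28,9.5,0,0,0,-0.1],[0,28,9.5,0,0,0,0],[0,28,9.5,0,0,0,0.1],[0,28,9.5,0,0,0,0.1],[0,0,0,0,0,0,0.1],[0,0,0,0,0,0,0.1]]' | head -1
python3 - <<'E'
from h import *
need([.6483,-.0247,.006],tgt(2.0,-20));im=camera('wrist');crop(im,150,150,370,384,2,'pics/w34.png')
E
```

```text
time_s: 46.0
t 46.0 p [647.3 -24.5  22.7] F [0.1 0.1 0.6] op 0.454
[[0.033, -0.347, 0.937], [-0.999, -0.011, 0.031], [-0.0, -0.938, -0.348]]
turn [ 0.3 -0.1 -0.1] rows>= 0.04682108976282123 shift now [ 0.3 15.3  6.8] shift after turn [ 0.3 15.4  6.7]
```

View pics/w34.png

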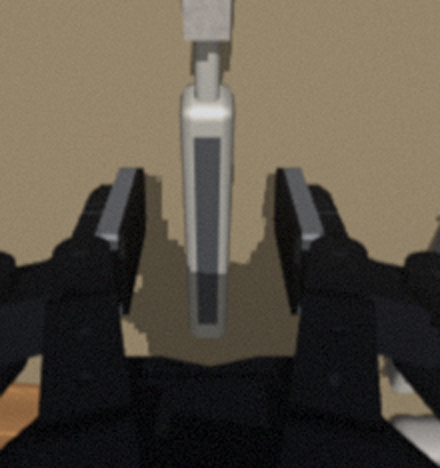

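```bash
python3 -m jog '[[0,5,2.2,0,0,0,0.2],[0,5,2.2,0,0,0,0.3],[0,5,2,0,0,0,0.3],[0,0,0,0,0,0,0.3],[0,0,0,0,0,0,0.6],[0,0,0,0,0,0,1],[0,0,0,0,0,0,1],[0,0,0,0,0,0,1]]';python3 -m jog '[[0,0,0,0,0,0,1],[0,0,0,0,0,0,1],[0,-10,-4,0,0,0,1],[0,-20,-7,0,0,0,1],[0,-30,-11,0,0,0,1],[0,-30,-11,0,0,0,1],[-5,-30,-11,0,0,0,1],[-10,-35,-12,4,0,0,1]]'|head -2; python3 -m jog '[[-20,-35,-12,5,0,0,1],[-20,-10,-10,5,0,0,1],[-20,0,-15,5,0,0,1],[-20,0,-20,5,0,0,1],[-20,0,-20,0,0,0,1],[-20,0,-20,0,0,0,1],[-20,0,-20,0,0,0,1],[0,0,0,0,0,0,1]]'|head -2
python3 - <<'E'
from h import *
need([.50,.19,.245],tgt(39.7,40));cv2.imwrite('pics/w35.png',camera('wrist'))
E
```

```text
time_s: 46.72
eef_pos: [0.6498, -0.0252, 0.0071]
eef_rot: [-0.411, 0.589, -0.57, 0.398]
wrist_force: [1.3, -0.3, 1.0]
opening: 0.164
time_s: 47.38
eef_pos: [0.6495, -0.0109, 0.1708]
time_s: 48.05
eef_pos: [0.5371, 0.1295, 0.2182]
t 48.05 p [537.1 129.5 218.2] F [ 0.4  0.6 -0.8] op 0.162
[[0.036, 0.064, 0.997], [-0.999, 0.003, 0.036], [-0.001, -0.998, 0.065]]
turn [ 35.  -35.5  14.2] rows>= 4.962882316825085 shift now [-61.8 -29.  -33.1] shift after turn [-70.3 -14.   25. ]
```

View pics/w35.png

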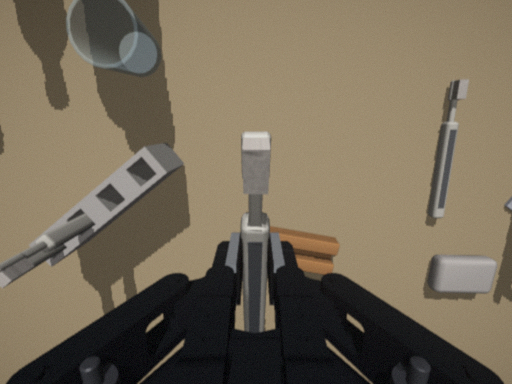

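```bash
python3 -m jog '[[-13,-5,-8,4.9,-5.1,2,1],[-12,-5,-8,4.9,-5.1,2,1],[-12,-5,-8,4.9,-5.1,2,1],[-12,-5,-8,4.9,-5.1,2,1],[-12,-3,-5,4.9,-5.1,2,1],[-12,-3,-4,4.9,-5.1,2,1],[-12,-3,-3,4.9,-5.1,2,1],[0,0,0,0,0,0,1]]'|head -2
python3 - <<'E'
from h import *
footneed(3,.11,(0,35.6,-99.2),70)
E
```

```text
time_s: 48.77
eef_pos: [0.469, 0.1904, 0.2343]
TCP target [0.5253 0.291  0.2154]
t 48.77 p [469.  190.4 234.3] F [-0.5 -0.6 -1.1] op 0.16
[[0.609, 0.473, 0.637], [-0.793, 0.375, 0.48], [-0.011, -0.797, 0.603]]
turn [32.9 -1.8  1.4] rows>= 4.591932350626956 shift now [-45.4  79.4  72.7] shift after turn [-41.5 107.5  19. ]
```

```bash
python3 -m jog '[[-7,8,9,5.5,-0.3,0.2,1],[-7,8,9,5.5,-0.3,0.2,1],[-7,10,8,5.5,-0.3,0.2,1],[-7,10,7,5.5,-0.3,0.2,1],[-7,12,6,5.5,-0.3,0.3,1],[-6,14,5,5.4,-0.3,0.3,1],[0,0,0,0,0,0,1],[0,0,0,0,0,0,1]]'|head -2
python3 - <<'E'
from h import *
footneed(3,.11,(0,35.6,-99.2),70)
E
```

```text
time_s: 49.43
eef_pos: [0.5008, 0.2644, 0.2306]
TCP target [0.5253 0.291  0.2154]
t 49.43 p [500.8 264.4 230.6] F [-0.1 -0.2  0.2] op 0.165
[[0.641, 0.696, 0.322], [-0.767, 0.59, 0.253], [-0.014, -0.409, 0.912]]
turn [ 4.2 -0.7 -0.5] rows>= 0.5816819911963784 shift now [-4.5 38.9  0.8] shift after turn [-4.9 38.8 -2. ]
```

```bash
python3 -m jog '[[-2.5,9,0,2.1,-0.3,-0.2,1],[-2.5,9,0,2.1,-0.3,-0.3,1],[0,10,-1,0,0,0,1],[0,10,-1,0,0,0,1],[0,0,0,0,0,0,1],[0,0,0,0,0,0,1],[0,0,0,0,0,0,1]]'|head -2
python3 - <<'E'
from h import *
footneed(3,.08,(0,35.6,-99.2),70)
E
```

```text
time_s: 50.02
eef_pos: [0.5246, 0.2905, 0.2174]
TCP target [0.5253 0.291  0.1854]
t 50.02 p [524.6 290.5 217.4] F [-0.1  0.3 -0.1] op 0.166
[[0.639, 0.726, 0.256], [-0.769, 0.6, 0.218], [0.005, -0.336, 0.942]]
turn [-0.3  0.3  0.1] rows>= 0.04884235511963683 shift now [ -0.1  11.6 -29.8] shift after turn [  0.1  11.7 -29.7]
```

```bash
python3 -m jog '[[0,3.6,-10,0,0,0,1],[0,3.6,-10,0,0,0,1],[0,3.6,-10,0,0,0,1],[0,0,0,0,0,0,1],[0,0,0,0,0,0,1],[0,0,0,0,0,0,1]]'|head -2
python3 - <<'E'
from h import *
footneed(3,.08,(0,35.6,-99.2),70)
a=camera('side');b=camera('scene')
crop(a,210,110,310,190,7,'pics/s36.png');crop(b,310,200,410,280,7,'pics/sc36.png')
E
```

```text
time_s: 50.52
eef_pos: [0.5247, 0.2902, 0.1854]
TCP target [0.5253 0.291  0.1854]
t 50.52 p [524.7 290.2 185.4] F [-0.3  0.3  0.4] op 0.163
[[0.638, 0.726, 0.256], [-0.77, 0.6, 0.218], [0.005, -0.336, 0.942]]
turn [-0.4  0.2  0.1] rows>= 0.05339325819285302 shift now [-0.2  0.9  0.3] shift after turn [-0.2  0.9  0.3]
```

View pics/s36.png

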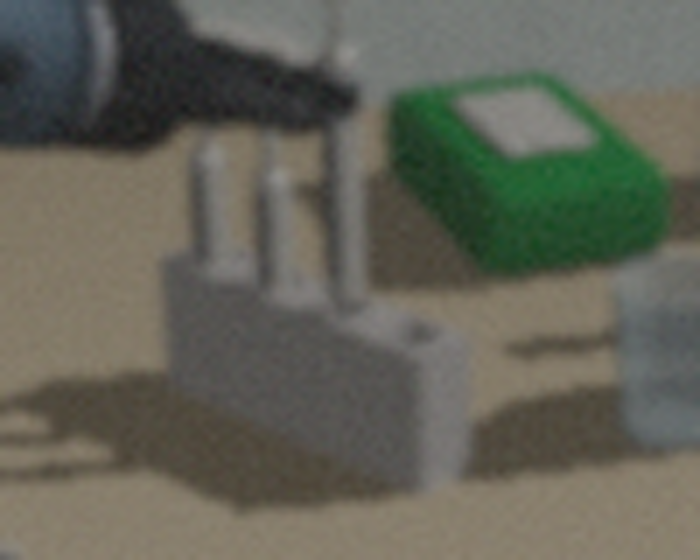

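View pics/sc36.png

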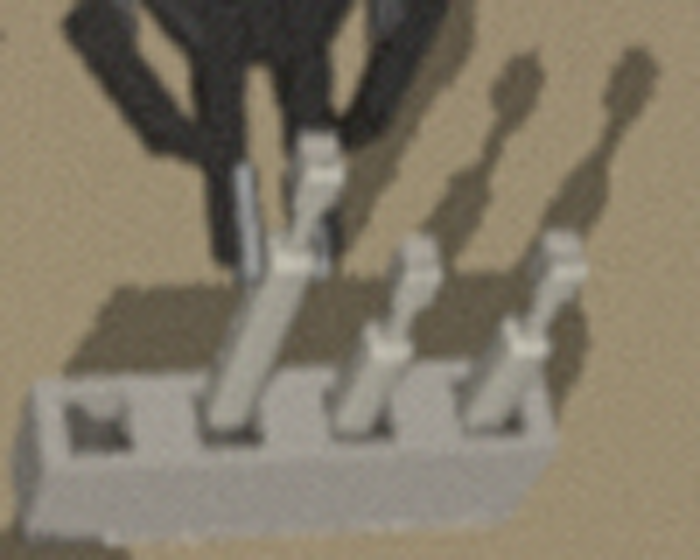

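Centred over cell 3. Lower, release and back off.

```bash
python3 -m jog '[[0,3.4,-9.4,0,0,0,1],[0,3.4,-9.4,0,0,0,1],[0,3.4,-9.4,0,0,0,1],[0,3.4,-9.4,0,0,0,1],[0,3.4,-9.4,0,0,0,1],[0,3.4,-9.4,0,0,0,1],[0,0,0,0,0,0,1],[0,0,0,0,0,0,1]]'; python3 -m jog '[[0,2.4,-6.5,0,0,0,1],[0,2,-5.5,0,0,0,1],[0,0,0,0,0,0,1],[0,0,0,0,0,0,1],[0,0,0,0,0,0,0.6],[0,0,0,0,0,0,0.3],[0,0,0,0,0,0,0.3],[0,0,0,0,0,0,0.3]]'; python3 -m jog '[[0,-10,0,0,0,0,0.3],[0,-25,0,0,0,0,0.3],[0,-30,0,0,0,0,0.3],[0,-25,0,0,0,0,0],[0,0,0,0,0,0,-0.3],[0,0,0,0,0,0,-0.3]]'
python3 - <<'E'
from h import *
st();a=camera('side');b=camera('scene')
crop(a,190,100,350,220,5,'pics/s37.png');crop(b,290,180,450,290,5,'pics/sc37.png')
E
```

```text
time_s: 51.28
eef_pos: [0.5248, 0.2903, 0.1246]
eef_rot: [0.892, -0.155, 0.071, -0.419]
wrist_force: [-0.6, -0.6, -0.3]
opening: 0.161
time_s: 51.95
eef_pos: [0.525, 0.2903, 0.112]
eef_rot: [0.892, -0.155, 0.07, -0.42]
wrist_force: [0.3, 0.1, -0.2]
opening: 0.352
time_s: 52.45
eef_pos: [0.4606, 0.2348, 0.1428]
eef_rot: [0.891, -0.155, 0.07, -0.421]
wrist_force: [1.0, 0.1, -0.0]
opening: 0.647
t 52.45 p [460.6 234.8 142.8] F [ 1.   0.1 -0. ] op 0.647
[[0.635, 0.729, 0.255], [-0.772, 0.597, 0.218], [0.007, -0.335, 0.942]]
```

View pics/s37.png

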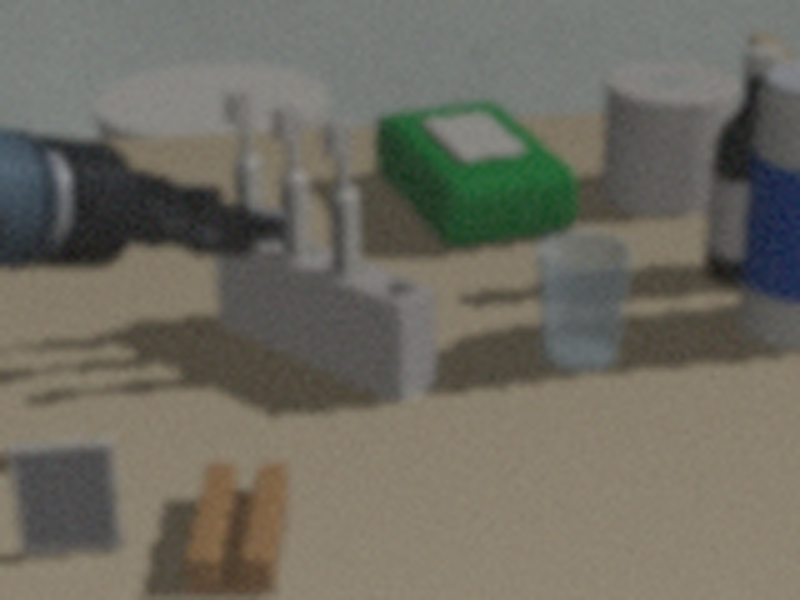

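View pics/sc37.png

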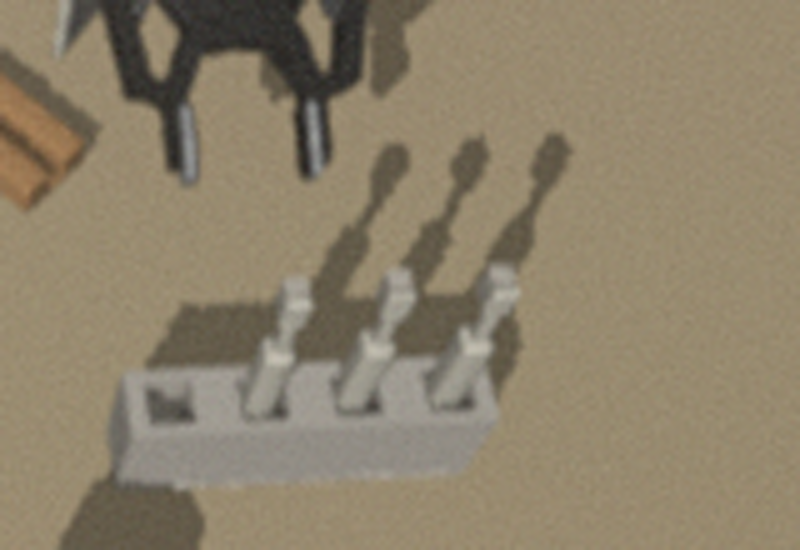

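Three are in. Last is brush D at about (0.60, -0.12).

```bash
python3 -m jog '[[5,0,15,-5,0,0,-0.3],[10,0,20,-5,0,0,-0.3],[15,-5,20,-5,0,0,-0.3],[20,-10,15,-5,0,0,-0.3],[25,-10,10,-5,0,0,-0.3],[25,-10,5,-5,0,0,-0.3],[30,-10,-5,-5,0,0,-0.3],[30,-5,-10,-5,0,0,-0.3]]'|head -2;python3 -m jog '[[30,-5,-15,-5,3,0,-0.3],[30,0,-15,-5,4,0,-0.3],[30,0,-15,-5,5,0,-0.3],[30,0,-10,-5,5,0,-0.3],[30,0,-5,-5,5,0,-0.3],[30,0,0,-5,5,0,-0.3],[30,0,0,0,5,0,-0.3],[0,0,0,0,0,0,-0.3]]'|head -2
python3 - <<'E'
from h import *
need([.60,-.118,.15],tgt(3,-20))
E
```

```text
time_s: 53.22
eef_pos: [0.5362, 0.1268, 0.2068]
time_s: 53.88
eef_pos: [0.5951, -0.0852, 0.1547]
t 53.88 p [595.1 -85.2 154.7] F [-0.1 -0.3 -0.5] op 0.65
[[0.184, 0.032, 0.982], [-0.966, 0.192, 0.175], [-0.183, -0.981, 0.066]]
turn [-23.    9.2  -9.4] rows>= 3.216709428037174 shift now [33.4 -1.5 -1.2] shift after turn [33.   3.4  4.6]
```

```bash
python3 -m jog '[[8,0,0,-4.6,1.9,-1.9,-0.3],[8,0,0,-4.6,1.9,-1.9,-0.3],[8,0,0,-4.6,1.9,-1.9,-0.3],[5,2,0,-4.6,1.8,-1.9,-0.3],[4,2,4,-4.6,1.8,-1.9,-0.3],[0,0,0,0,0,0,-0.3],[0,0,0,0,0,0,-0.3],[0,0,0,0,0,0,-0.3]]'|head -2
python3 - <<'E'
from h import *
w=camera_model('wrist');im=camera('wrist');cv2.imwrite('pics/w38.png',im);np.save('w38.npy',w['pose']);st()
E
```

```text
time_s: 54.55
eef_pos: [0.6, -0.1134, 0.1475]
t 54.6 p [ 600.  -114.1  148.3] F [ 0.2 -0.4 -0.1] op 0.646
[[0.056, -0.338, 0.94], [-0.998, -0.02, 0.053], [0.001, -0.941, -0.338]]
```

View pics/w38.png

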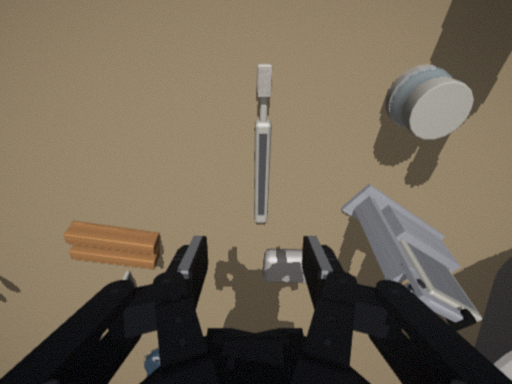

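Brush D: foot (261,222), handle end (263,122), head (264.5,65). The soap at (283,265) lies behind its foot, clear of the fingers.

Run:
```python
from h import *
brush('w38.npy',(261,222),(262.7,122),(264.7,65.5))
```

```text
foot [ 0.4939 -0.1282  0.016 ] hend [ 0.6231 -0.1205  0.016 ] head [ 0.6728 -0.1182  0.02  ] len 0.1294 0.1792 az 3.2
foot* [ 0.4936 -0.128 ] TCP [ 0.5974 -0.1222]
t 54.6 p [ 600.  -114.1  148.3] F [ 0.2 -0.4 -0.1] op 0.646
[[0.056, -0.338, 0.94], [-0.998, -0.02, 0.053], [0.001, -0.941, -0.338]]
turn [-0.2  0.   0.1] rows>= 0.031975504129340526 shift now [  7.9 135.   45.3] shift after turn [  8.  134.8  45.9]
```

```bash
python3 -m jog '[[4,6,2,0,0,0,-0.2],[3.5,12,4,0,0,0,-0.1],[0,28,9.5,0,0,0,0],[0,28,9.5,0,0,0,0.1],[0,28,9.5,0,0,0,0.1],[0,18,6,0,0,0,0.1],[0,0,0,0,0,0,0.1],[0,0,0,0,0,0,0.1]]' | head -1
python3 - <<'E'
from h import *
need([.5974,-.1222,.006],tgt(3.2,-20));im=camera('wrist');crop(im,150,150,370,384,2,'pics/w39.png')
E
```

```text
time_s: 55.27
t 55.27 p [ 596.5 -123.2   20.6] F [0.3 0.3 0.1] op 0.451
[[0.054, -0.341, 0.938], [-0.999, -0.019, 0.05], [0.001, -0.94, -0.342]]
turn [-0.  -0.1  0. ] rows>= 0.017050607881832224 shift now [-0.9 13.4  5.9] shift after turn [-0.9 13.4  5.9]
```

View pics/w39.png

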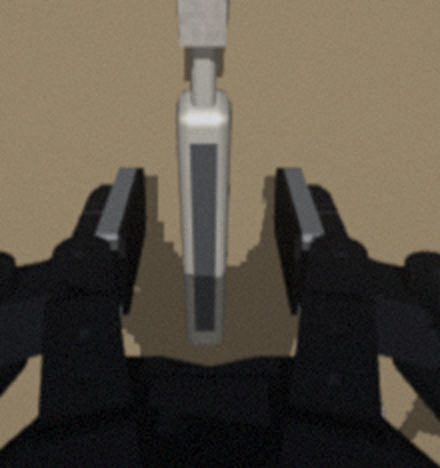

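```bash
python3 -m jog '[[-1,4.5,2,0,0,0,0.2],[0,4.5,2,0,0,0,0.3],[0,4,1.7,0,0,0,0.3],[0,0,0,0,0,0,0.3],[0,0,0,0,0,0,0.6],[0,0,0,0,0,0,1],[0,0,0,0,0,0,1],[0,0,0,0,0,0,1]]';python3 -m jog '[[0,0,0,0,0,0,1],[0,0,0,0,0,0,1],[0,-10,-4,0,0,0,1],[0,-20,-7,0,0,0,1],[0,-30,-11,0,0,0,1],[0,-30,-11,0,0,0,1],[-15,-30,-11,0,0,0,1],[-25,-30,-12,4,0,0,1]]'|head -2; python3 -m jog '[[-30,-25,-12,5,0,0,1],[-30,-10,-5,5,0,0,1],[-30,0,-5,5,0,0,1],[-30,0,-10,5,0,0,1],[-30,0,-10,0,0,0,1],[-30,0,-10,0,0,0,1],[-30,0,-10,0,0,0,1],[0,0,0,0,0,0,1]]'|head -2
python3 - <<'E'
from h import *
need([.51,.17,.24],tgt(39.7,40));cv2.imwrite('pics/w40.png',camera('wrist'))
E
```

```text
time_s: 55.98
eef_pos: [0.5991, -0.122, 0.0079]
eef_rot: [-0.417, 0.595, -0.562, 0.396]
wrist_force: [0.5, -0.4, 1.1]
opening: 0.163
time_s: 56.65
eef_pos: [0.5953, -0.0833, 0.1681]
time_s: 57.32
eef_pos: [0.528, 0.1296, 0.2042]
t 57.32 p [528.  129.6 204.2] F [-0.5  0.3 -1. ] op 0.167
[[0.059, 0.071, 0.996], [-0.998, 0.004, 0.059], [0.0, -0.997, 0.072]]
turn [ 34.7 -34.2  13.9] rows>= 4.843441680190213 shift now [-41.4 -36.9 -13. ] shift after turn [-42.6 -19.7  32.2]
```

View pics/w40.png

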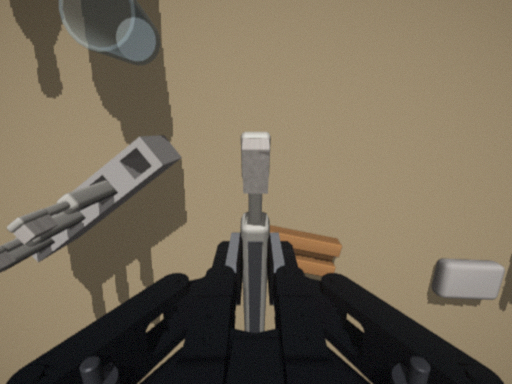

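```bash
python3 -m jog '[[-7,-7,-5,4.9,-4.9,2,1],[-7,-7,-5,4.9,-4.9,2,1],[-7,-7,-5,4.9,-4.9,2,1],[-7,-7,-5,4.9,-4.9,2,1],[-7,-4,0,4.9,-4.9,2,1],[-7,-4,0,4.9,-4.9,2,1],[-7,-4,0,4.9,-4.9,2,1],[0,0,0,0,0,0,1]]'|head -2
python3 - <<'E'
from h import *
footneed(4,.11,(0,36.4,-99),70)
E
```

```text
time_s: 58.03
eef_pos: [0.4867, 0.1593, 0.2361]
TCP target [0.5553 0.2535 0.2155]
t 58.03 p [486.7 159.3 236.1] F [ 0.6 -1.1 -0.7] op 0.164
[[0.609, 0.474, 0.636], [-0.793, 0.379, 0.477], [-0.015, -0.795, 0.606]]
turn [32.6 -2.   1.3] rows>= 4.558235458855015 shift now [-32.6  84.6  76.1] shift after turn [-28.6 113.3  19.3]
```

```bash
python3 -m jog '[[-5,8,9,5.4,-0.3,0.2,1],[-5,8,9,5.4,-0.3,0.2,1],[-5,10,8,5.4,-0.3,0.2,1],[-5,10,7,5.4,-0.3,0.2,1],[-5,12,6,5.4,-0.4,0.3,1],[-4,14,5,5.4,-0.4,0.3,1],[0,0,0,0,0,0,1],[0,0,0,0,0,0,1]]'|head -2
python3 - <<'E'
from h import *
footneed(4,.11,(0,36.4,-99),70)
E
```

```text
time_s: 58.7
eef_pos: [0.5275, 0.2293, 0.231]
TCP target [0.5553 0.2535 0.2155]
t 58.7 p [527.5 229.3 231. ] F [ 0.6 -0.8 -0.7] op 0.162
[[0.64, 0.709, 0.296], [-0.768, 0.597, 0.232], [-0.013, -0.376, 0.927]]
turn [ 2.1 -0.6 -0.4] rows>= 0.29125705683137576 shift now [-0.6 40.  -0.6] shift after turn [-0.9 40.  -2. ]
```

```bash
python3 -m jog '[[-0.5,9,0,2.1,-0.6,-0.4,1],[0,10,0,0,0,0,1],[0,10,-1,0,0,0,1],[0,9.5,-1,0,0,0,1],[0,0,0,0,0,0,1],[0,0,0,0,0,0,1]]'|head -2; python3 -m jog '[[0,3.6,-10,0,0,0,1],[0,3.6,-10,0,0,0,1],[0,3.6,-10,0,0,0,1],[0,0,0,0,0,0,1],[0,0,0,0,0,0,1],[0,0,0,0,0,0,1]]'|head -2
python3 - <<'E'
from h import *
footneed(4,.08,(0,36.4,-99),70)
a=camera('side');b=camera('scene')
crop(a,210,110,310,190,7,'pics/s41.png');crop(b,310,200,410,280,7,'pics/sc41.png')
E
```

```text
time_s: 59.2
eef_pos: [0.5555, 0.2525, 0.2192]
time_s: 59.7
eef_pos: [0.5556, 0.2519, 0.1872]
TCP target [0.5553 0.2535 0.1855]
t 59.7 p [555.6 251.9 187.2] F [-0.9  0.  -0.5] op 0.166
[[0.638, 0.727, 0.254], [-0.77, 0.599, 0.219], [0.007, -0.335, 0.942]]
turn [-0.4  0.3  0.2] rows>= 0.05702821639622985 shift now [-1.4  1.4 -1.3] shift after turn [-1.4  1.4 -1.3]
```

View pics/s41.png

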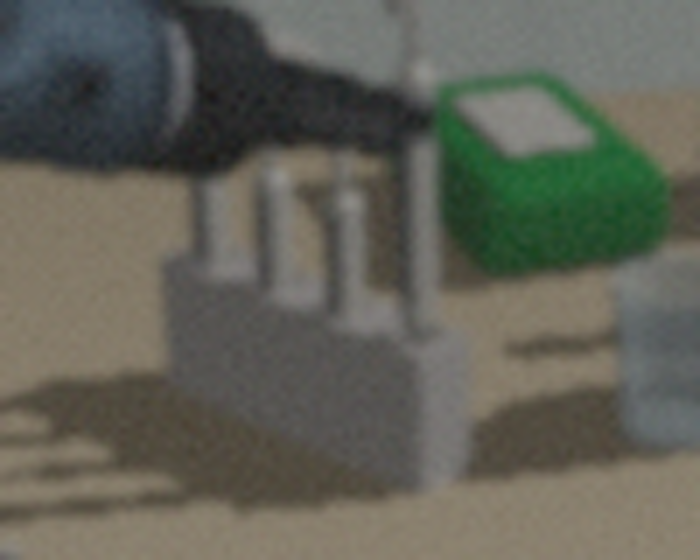

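View pics/sc41.png

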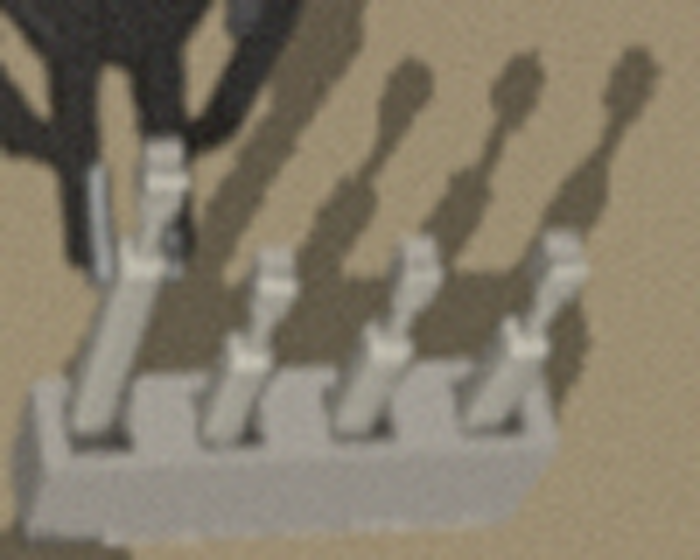

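```bash
python3 -m jog '[[-1.3,3.4,-9.4,0,0,0,1],[0,3.4,-9.4,0,0,0,1],[0,3.4,-9.4,0,0,0,1],[0,3.4,-9.4,0,0,0,1],[0,3.4,-9.4,0,0,0,1],[0,3.4,-9.4,0,0,0,1],[0,0,0,0,0,0,1],[0,0,0,0,0,0,1]]'; python3 -m jog '[[0,2.6,-7.5,0,0,0,1],[0,2.2,-6.3,0,0,0,1],[0,0,0,0,0,0,1],[0,0,0,0,0,0,1],[0,0,0,0,0,0,0.6],[0,0,0,0,0,0,0.3],[0,0,0,0,0,0,0.3],[0,0,0,0,0,0,0.3]]'; python3 -m jog '[[0,-10,0,0,0,0,0.3],[0,-25,0,0,0,0,0.3],[0,-30,0,0,0,0,0.3],[0,-30,0,0,0,0,0],[0,-30,20,-3,0,0,-0.3],[0,-20,20,-5,0,0,-0.3],[0,0,0,0,0,0,-0.3]]'
python3 - <<'E'
from h import *
st();a=camera('side');b=camera('scene')
crop(a,180,90,380,300,3.8,'pics/s42.png');crop(b,290,180,450,290,5,'pics/sc42.png');cv2.imwrite('pics/scf.png',b)
E
```

```text
time_s: 60.47
eef_pos: [0.5549, 0.2529, 0.1262]
eef_rot: [0.892, -0.156, 0.07, -0.42]
wrist_force: [1.0, 0.6, 0.6]
opening: 0.162
time_s: 61.13
eef_pos: [0.5548, 0.2528, 0.1117]
eef_rot: [0.891, -0.156, 0.07, -0.42]
wrist_force: [-0.2, 0.5, -0.0]
opening: 0.351
time_s: 61.72
eef_pos: [0.4729, 0.1841, 0.1851]
eef_rot: [0.887, -0.189, 0.081, -0.413]
wrist_force: [1.2, -0.3, 0.9]
opening: 0.648
t 61.72 p [472.9 184.1 185.1] F [ 1.2 -0.3  0.9] op 0.648
[[0.646, 0.703, 0.299], [-0.763, 0.588, 0.268], [0.013, -0.401, 0.916]]
```

View pics/sc42.png

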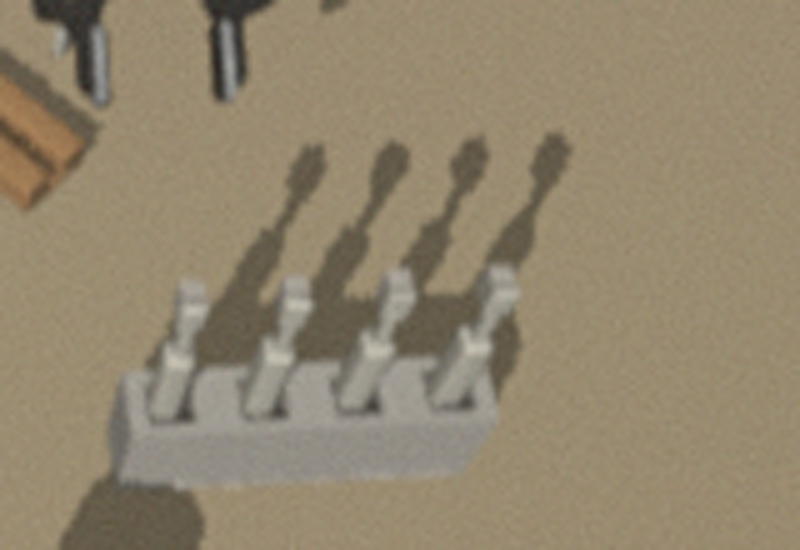

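Run:
```python
import cv2
a=cv2.imread('pics/s42.png');cv2.imwrite('pics/s42b.png',cv2.resize(a,(571,600)))
```

```text
(no output)
```

View pics/s42b.png

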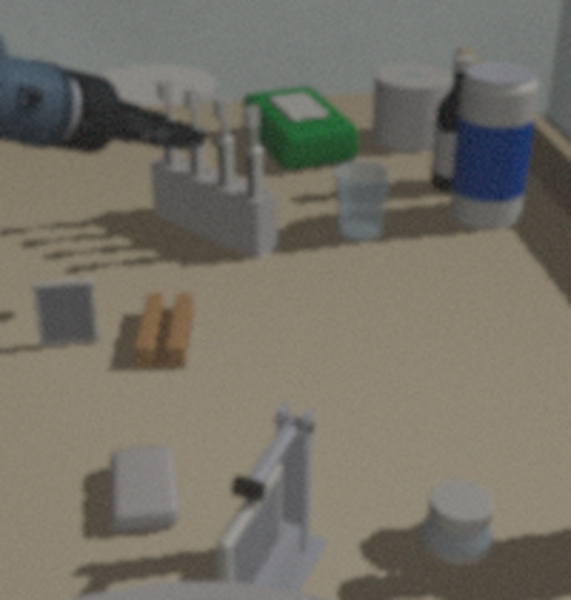

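Run:
```python
from h import *
s=camera_model('scene');d=camera_model('side')
for a,b in zip([(502,266),(400,270),(296,280),(192,282)],[(165,84),(192,92),(221,98),(251,105)]):
    print(tri((s,(290+a[0]/5,180+a[1]/5)),(d,(180+b[0]/2.855,90+b[1]/2.855))))
im=camera('side');g=im[255:268,258:277].mean(2);ys,xs=np.where(g<70);print('grip px',xs.mean()+258,ys.mean()+255)
im0=cv2.imread('pics/side0.png');g=im0[255:268,258:277].mean(2);ys,xs=np.where(g<70);print('start',xs.mean()+258,ys.mean()+255)
st()
```

```text
[0.4553 0.3585 0.1808]
[0.4859 0.3212 0.1815]
[0.5189 0.2852 0.1837]
[0.5499 0.2473 0.1866]
grip px 266.72727272727275 260.8
start 266.6111111111111 260.5
t 61.87 p [470.9 186.3 179.5] F [-0.   0.  -1.2] op 0.65
[[0.648, 0.698, 0.306], [-0.762, 0.592, 0.264], [0.003, -0.404, 0.915]]
```

The head tips are at z ≈ 0.181–0.187, against 0.185 expected when fully down. The keeper's grip is within 0.3 px of its level position at the start. The robot touches nothing, so I'm handing in.

```bash
python3 -m jog '[[0,0,0,0,0,0,-0.3],[0,0,0,0,0,0,-0.3],[0,0,0,0,0,0,-0.3],[0,0,0,0,0,0,-0.3]]'|tail -2; python3 -c "
from bench import hand_in
print(hand_in())"
```

```text
wrist_force: [-0.3, -0.5, 0.7]
opening: 0.65
the job is handed in; nothing more can be done
None
```

I handed the job in at about 62 s. The keeper was swung over, the larger mirror moved from its stand into the rack slot until home, and the keeper swung back down over it. All four toothbrushes are standing in the block, one per cell; brush C was knocked aside partway through, so I found it again before picking it up.

**Last checks:**
- **Mirror:** it touched the slot floor at the same tool height (81.5 mm) as in the stand, and the last pictures show it upright in the slot. I did not re-measure its position after releasing it.
- **Keeper:** its grip is within 0.3 px of its starting level position in the side view.
- **Toothbrushes:** head tips are at 181–187 mm, against 185 mm when fully down.
- **Jar, tumbler, soap:** they look untouched in the pictures; I did not measure them.
- **Robot:** the arm is clear of everything, with the wrist force near zero.

**What disagreed:**
- **Cell positions:** the scene and wrist cameras differed by up to about 4 mm on where the cells are, so I corrected by watching each brush foot over its cell.
- **Keeper force:** while I lowered the keeper, the pads sat about 9 mm off the grip and the wrist force reached about 37 N. The keeper came free and settled level when I opened the gripper.

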